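Load and secure a lens wash rack

ROBOT

A 6-joint arm with a two-finger parallel gripper is mounted at the origin on the work surface. World frame = base frame: x ahead of the robot, y to its left, z up, the work surface at z = 0. Lengths are in m, angles in rad, forces in N, time in s.
With the tool pointing down it reaches from about 0.35 to 0.975 m from the base axis. Payload 4.9 kg.
Tool frame: the origin (TCP) lies midway between the tips of the shut fingers; the grasp point (between the pads) lies 19 mm behind it; z points along the fingers, y is the direction in which the jaws open and shut (so a half turn about z gives the same grasp; the last joint's range is limited). The gripper opens to 85 mm and grips with 20 to 120 N. Pads are 22 mm wide; open, the fingers measure 114 mm over their backs; the gripper's body (76 mm by 85 mm) begins 54 mm behind the grasp point. The pads swing forward as they close: fully open they stand 13 mm farther back than shut.
Start: joints at [1.205, 0.053, 1.613, -0, 1.476, -0.119], TCP at [0.153, 0.606, 0.205] pointing down, gripper open.
Joint ranges: [-3.01, 3.01], [-1.01, 2.22], [0.06, 2.58], [-1.02, 4.17], [0.09, 2.62], [-3.14, 3.14]. Speed limits (rad/s): [2.57, 2.57, 3.14, 3.14, 3.14, 3.14].

INTERFACE

Orientations are given as a rotation vector (axis times angle).
In Python, from station import ctrl gives the robot as it stands.
- The arm moves only by the tool apply_moves, never from a script. Its argument "rows" is a list of rows, each a list of 6 numbers: the shift along the tool's x, y, z in cm, then the turn, a rotation vector about the tool's x, y, z in units of 5 degrees (1.0 is 5 degrees). In form: [[x, y, z, rx, ry, rz], ...]. A call has 1 to 20 rows; each row is the pose to reach, as a shift and turn from the pose measured when the call began, along the tool's axes at that moment; what a row does not reach only later rows make up. A row lasts 1/10 s, in which the tool goes at most 50 mm and 8.59 degrees, less where a joint would pass 70% of its speed; a pose out of reach is approached as far as the arm can. A call with a gripper value outside its range is refused whole. "grip" is the closure, from 0 (fully open) to 1 (shut), set as the call begins (left out, the last holds). The fingers move at their own pace and stop on an object; "squeeze" is the grip in N (left out, the last holds). Time passes only in rows, so rows that repeat a pose let the fingers close. It gives the time, the measured TCP pose, the force and the opening at its end, in the units of the state.
- ctrl.get_obs(): the state, without advancing time (a new reading comes with each control period).
- ctrl.get_image(name): name is "side" or "top"; returns a dict with "color" (480x640x3 uint8, blue, green, red), "mtx" (3x3 intrinsics, pixels), "rvec" (rotation vector, rad) and "tvec" (3), from world to camera coordinates, as OpenCV has them. Camera axes: x right, y down, z forward; pixel columns grow to the right and rows downward; lengths in m; the calibration is good to about 2 mm. A picture is of the moment at which its call begins. There is no depth.
- ctrl.finish_job(): hands the job in, once; it reports no verdict.
The state is a dict: "t": time; "q": joint angles; "dq": joint speeds; "effort": joint torques, N m; "tool_pos": TCP position; "tool_rot": TCP orientation; "contact_force": force on the tool from outside, world axes, zero at the start; "wrist_torque": the same for the moment, N m; "opening": finger opening in m.
Only numpy, scipy, OpenCV 4.12 (cv2) and the standard library are available. Lean on these libraries where they do the work, as an engineer would, in place of code of your own. Each camera call takes 0.05 s, during which the arm holds its last target.

TASK

Make this batch of lenses ready for the wash: seat every small flanged lens from the green tray, dome up, in a pocket of its own in the ladder rack, leaving the one large lens in the tray. Then lay the hold-down bar flat across the rack's two end supports with a pin standing in each forked end, and clip one of the spring clips parked on the tray's rim upright onto each pin, right down against the bar so that it cannot lift off. Do not disturb the large lens or the other things standing about.

Things in the scene. Friction and masses are not known exactly. Their poses are not given: they have to be found in the camera images.
- rack: Fixed bare-aluminium ladder rack, 60 mm wide (its x), 306 mm long (its y); origin under its centre, on the table, z up. Rails and cross bars, top face 16 mm above the table, form a row of five square pockets, 30 x 30 mm clear, 48 mm apart along y, open below. At each end a 30 x 30 mm support block, top 34 mm above the table, centred 138 mm from the middle, carries an upright pin.
- pocket1 (a point): Centre of pocket 1 of the rack, at the rack's top face (16 mm above the table). Pockets 1 to 5 lie in order along the rack's +y, pocket 3 in the middle.
- pocket2 (a point): Centre of pocket 2 of the rack, at the rack's top face (16 mm above the table). Pockets 1 to 5 lie in order along the rack's +y, pocket 3 in the middle.
- pocket3 (a point): Centre of pocket 3 of the rack, at the rack's top face (16 mm above the table). Pockets 1 to 5 lie in order along the rack's +y, pocket 3 in the middle.
- pocket4 (a point): Centre of pocket 4 of the rack, at the rack's top face (16 mm above the table). Pockets 1 to 5 lie in order along the rack's +y, pocket 3 in the middle.
- pocket5 (a point): Centre of pocket 5 of the rack, at the rack's top face (16 mm above the table). Pockets 1 to 5 lie in order along the rack's +y, pocket 3 in the middle.
- pin_l (a point): Foot of the fixed steel pin at the rack's +y end, on the pin's axis, on top of the support block (34 mm above the table). The pin is 8 mm thick, straight to 58 mm and tapering to its tip at 64 mm above the table.
- pin_r (a point): The same for the pin at the rack's -y end.
- lens1: Small lens, 22 g: white flange disc 38 mm across, 7 to 16 mm above the underside, clear dome on it to 21 mm, spigot beneath 27 mm across, tapering to 22 mm at the bottom. Origin: centre of the underside, z up. It stands in the tray on its spigot. Seated, its flange lies on the rack's top face and its origin is 9 mm above the table. Only 3 to 5 of lens1 to lens5 are there in a run.
- lens2: Small lens, 22 g: white flange disc 38 mm across, 7 to 16 mm above the underside, clear dome on it to 21 mm, spigot beneath 27 mm across, tapering to 22 mm at the bottom. Origin: centre of the underside, z up. It stands in the tray on its spigot. Seated, its flange lies on the rack's top face and its origin is 9 mm above the table. Only 3 to 5 of lens1 to lens5 are there in a run.
- lens3: Small lens, 22 g: white flange disc 38 mm across, 7 to 16 mm above the underside, clear dome on it to 21 mm, spigot beneath 27 mm across, tapering to 22 mm at the bottom. Origin: centre of the underside, z up. It stands in the tray on its spigot. Seated, its flange lies on the rack's top face and its origin is 9 mm above the table. Only 3 to 5 of lens1 to lens5 are there in a run.
- lens4: Small lens, 22 g: white flange disc 38 mm across, 7 to 16 mm above the underside, clear dome on it to 21 mm, spigot beneath 27 mm across, tapering to 22 mm at the bottom. Origin: centre of the underside, z up. It stands in the tray on its spigot. Seated, its flange lies on the rack's top face and its origin is 9 mm above the table. Only 3 to 5 of lens1 to lens5 are there in a run.
- lens5: Small lens, 22 g: white flange disc 38 mm across, 7 to 16 mm above the underside, clear dome on it to 21 mm, spigot beneath 27 mm across, tapering to 22 mm at the bottom. Origin: centre of the underside, z up. It stands in the tray on its spigot. Seated, its flange lies on the rack's top face and its origin is 9 mm above the table. Only 3 to 5 of lens1 to lens5 are there in a run.
- big_lens: Large lens of the same form, 55 mm across, 30 mm high, among the small ones in the tray; not part of this batch, too big for the pockets; stays in the tray. Origin at the centre of its underside.
- bar: Loose steel bar, 0.2 kg, flat on the table before the rack: 30 mm wide (x), 308 mm long (y), 6 mm thick; origin: centre of its underside. Each end is forked: open slot 13 mm wide from 130 mm off the middle to the end. On top, grip rib 14 mm thick (x), 60 mm long (y), 6 to 28 mm above the underside. Either way round fits. Laid, its underside is 34 mm, its top 40 mm above the table.
- clip1: Sprung two-jaw steel clip, 60 g, parked upright, jaws down, on the tray's near wall. Origin: on the hinge axis (its x), midway between the jaws; y: pinching direction; z: up to the handles. Jaw pads 20 mm wide (x), 22 to 34 mm below the hinge, 34 mm being its lower end. Each handle ends in a roller 8 mm thick, 20 mm long (x), 38 mm above the hinge, 50 mm over both rollers (y) when parked.
- clip2: Like clip1. Squeezing the rollers along y opens the jaws, up to a stop at about 30 mm over the rollers (then 42 mm above the hinge) with the pads some 18 mm apart; it takes 6 N. On a pin, any pinching direction suits; with the jaw ends on the bar the hinge is 74 mm above the table. When let go a clip rides up a few mm before it bites unless it is followed down while the fingers open.
- clip1_b (a joint): Opening angle of one jaw of clip1 (the other mirrors it), rad: about -0.08 shut on nothing, 0 on the tray wall, about 0.05 on a pin, 0.25 squeezed fully open.
- clip2_b (a joint): Opening angle of one jaw of clip2 (the other mirrors it), rad: about -0.08 shut on nothing, 0 on the tray wall, about 0.05 on a pin, 0.25 squeezed fully open.
- tray: Fixed green lens tray, 260 mm (its x) by 300 mm (its y), walls 45 mm high and 5 mm thick, floor 5 mm thick with paper on it; origin at the centre of its underside on the table. The clips sit on its near (-x) wall, mid-plane at x = -127.5 mm, hinge 57 mm above the table. Tray and rack stand side by side, either one on the left.
- jar: White closed jar 68 mm across, 85 mm high, beyond the rack and tray. Leave alone. Origin at the centre of its underside.
- blower: Grey rubber blower bulb standing upright, 62 mm across, 95 mm high, beyond the rack and tray. Leave alone. Origin at the centre of its underside.
- loupe: Metal eyepiece loupe standing upright, 42 mm across, 36 mm high, beyond the rack and tray. Leave alone. Origin at the centre of its underside.
- tweezers: Steel tweezers lying flat, 120 mm long, 10 mm high, between tray and rack. Leave alone. Origin at the centre of the underside.
There are look-alikes about, which are no part of the job. Leave any yellow look-alike of the clip2 alone. What is shaped like the lens5 but black or brown is not meant.

How it is judged:
On the way, in this order (a step that is already met when the one before it is completed fails the run):
1. every small lens that is there is seated in a pocket of the rack (z of each of lens1, lens2, lens3, lens4, lens5 in the frame of rack below 0.0115 m and angle between each of lens1, lens2, lens3, lens4, lens5's own z axis and vertical below 0.12 rad and linear speed of each of lens1, lens2, lens3, lens4, lens5 below 0.03 m/s and (horizontal distance between lens1 and pocket1 below 0.004 m or horizontal distance between lens1 and pocket2 below 0.004 m or horizontal distance between lens1 and pocket3 below 0.004 m or horizontal distance between lens1 and pocket4 below 0.004 m or horizontal distance between lens1 and pocket5 below 0.004 m) and (horizontal distance between lens2 and pocket1 below 0.004 m or horizontal distance between lens2 and pocket2 below 0.004 m or horizontal distance between lens2 and pocket3 below 0.004 m or horizontal distance between lens2 and pocket4 below 0.004 m or horizontal distance between lens2 and pocket5 below 0.004 m) and (horizontal distance between lens3 and pocket1 below 0.004 m or horizontal distance between lens3 and pocket2 below 0.004 m or horizontal distance between lens3 and pocket3 below 0.004 m or horizontal distance between lens3 and pocket4 below 0.004 m or horizontal distance between lens3 and pocket5 below 0.004 m) and (horizontal distance between lens4 and pocket1 below 0.004 m or horizontal distance between lens4 and pocket2 below 0.004 m or horizontal distance between lens4 and pocket3 below 0.004 m or horizontal distance between lens4 and pocket4 below 0.004 m or horizontal distance between lens4 and pocket5 below 0.004 m) and (horizontal distance between lens5 and pocket1 below 0.004 m or horizontal distance between lens5 and pocket2 below 0.004 m or horizontal distance between lens5 and pocket3 below 0.004 m or horizontal distance between lens5 and pocket4 below 0.004 m or horizontal distance between lens5 and pocket5 below 0.004 m)), for 0.2 s.
2. the hold-down bar lies flat on both end supports, a pin in each fork (z of bar in the frame of rack between 0.0315 and 0.036 m and x of bar in the frame of rack between -0.005 and 0.005 m and y of bar in the frame of rack between -0.008 and 0.008 m and angle between the y axis of bar and the y axis of rack, either way round below 0.04 rad and angle between bar's own z axis and vertical below 0.03 rad and linear speed of bar below 0.03 m/s and contact force between bar and the fingers below 0.2 N), for 0.2 s.
3. a clip pinches each pin, right down at the bar (((horizontal distance between clip1 and pin_l below 0.009 m and z of clip1 in the frame of rack between 0.07 and 0.083 m and angle between each of clip1, clip2's own z axis and vertical below 0.25 rad and contact force between each of clip1, clip2 and rack above 2 N and linear speed of each of clip1, clip2 below 0.03 m/s and horizontal distance between clip2 and pin_r below 0.009 m and z of clip2 in the frame of rack between 0.07 and 0.083 m) or (horizontal distance between clip1 and pin_r below 0.009 m and z of clip1 in the frame of rack between 0.07 and 0.083 m and angle between each of clip1, clip2's own z axis and vertical below 0.25 rad and contact force between each of clip1, clip2 and rack above 2 N and linear speed of each of clip1, clip2 below 0.03 m/s and horizontal distance between clip2 and pin_l below 0.009 m and z of clip2 in the frame of rack between 0.07 and 0.083 m))), for 0.2 s.
At the end, for the whole second after the job is handed in: Each small lens in a pocket (4 mm, flange down to 2.5 mm, level); bar flat on both supports, a pin in each fork (5 mm across, 8 mm along); a clip pinching each pin with 2 N or more, upright to 0.25 rad, hinge within 9 mm of the pin's axis, jaw ends within 9 mm of the bar; all at rest (all of step 1 and z of bar in the frame of rack between 0.0315 and 0.036 m and x of bar in the frame of rack between -0.005 and 0.005 m and y of bar in the frame of rack between -0.008 and 0.008 m and angle between the y axis of bar and the y axis of rack, either way round below 0.04 rad and angle between bar's own z axis and vertical below 0.03 rad and linear speed of bar below 0.03 m/s and ((horizontal distance between clip1 and pin_l below 0.009 m and z of clip1 in the frame of rack between 0.07 and 0.083 m and angle between each of clip1, clip2's own z axis and vertical below 0.25 rad and contact force between each of clip1, clip2 and rack above 2 N and linear speed of each of clip1, clip2 below 0.03 m/s and horizontal distance between clip2 and pin_r below 0.009 m and z of clip2 in the frame of rack between 0.07 and 0.083 m) or (horizontal distance between clip1 and pin_r below 0.009 m and z of clip1 in the frame of rack between 0.07 and 0.083 m and angle between each of clip1, clip2's own z axis and vertical below 0.25 rad and contact force between each of clip1, clip2 and rack above 2 N and linear speed of each of clip1, clip2 below 0.03 m/s and horizontal distance between clip2 and pin_l below 0.009 m and z of clip2 in the frame of rack between 0.07 and 0.083 m))); the robot touches nothing.
It fails at once if the large lens is moved more than 4 cm (distance of big_lens from where it was at the start of the episode above 0.04 m).
It fails at once if the jar, blower, loupe or tweezers are moved more than 3 cm (distance of any of jar, blower, loupe, tweezers from where it was at the start of the episode above 0.03 m).
Of lens1, lens2, lens3, lens4, lens5 only 3 to 5 are there at a start; the rules pass over those that are not, and their reading is None.
At some moment in a run one of lens1, lens2, lens3, lens4, lens5, bar may be knocked a few centimetres aside while the robot is not near it.
It also fails if it takes over 210 s, if anything falls off the work surface, if the arm or the gripper's body presses on something with over 40 N, if the wrist force passes 120 N, or if a joint passes its speed limit or range.

## Working session

There is one attempt and no reset: what is moved stays moved. The work goes in short steps, Python scripts to look and compute and a tool call to move; the robot and the scene stay as the last step left them, time stands still between calls to the robot, and variables do not carry over. Pictures are saved under pics/ and viewed, and the job is handed in when it is done.

Besides the shell and the picture viewer there is one more tool, called by a JSON object that holds its "name" and its "arguments". apply_moves: Moves the arm, as the interface text tells. Its arguments: {"type":"object","properties":{"rows":{"type":"array","items":{"type":"array","items":{"type":"number"}}},"grip":{"type":"number"},"squeeze":{"type":"number"}},"required":["rows"]}

```bash
ls; mkdir -p pics; cat > h.py <<'E'
import numpy as np, cv2
from station import ctrl
def cam(n):
    return ctrl.get_image(n)
def ray(im,u,v):
    R,_=cv2.Rodrigues(np.array(im["rvec"],float)); t=np.array(im["tvec"],float).reshape(3)
    K=np.array(im["mtx"],float)
    d=R.T@np.linalg.inv(K)@np.array([u,v,1.0]); c=-R.T@t
    return c,d
def onz(im,u,v,z):
    c,d=ray(im,u,v); s=(z-c[2])/d[2]; return c+s*d
def proj(im,P):
    p,_=cv2.projectPoints(np.array(P,float).reshape(-1,1,3),np.array(im["rvec"],float),np.array(im["tvec"],float),np.array(im["mtx"],float),None)
    return p.reshape(-1,2)
def save(n,fn,box=None,sc=1):
    im=cam(n); c=im["color"]
    if box: c=c[box[1]:box[3],box[0]:box[2]]
    if sc!=1: c=cv2.resize(c,None,fx=sc,fy=sc,interpolation=cv2.INTER_CUBIC)
    cv2.imwrite("pics/"+fn,c); return im
E
python3 - <<'E'
from h import *
print(ctrl.get_obs())
for n in("side","top"):
    im=save(n,n+"0.png"); c,d=ray(im,320,240); print(n,im["mtx"],c,d/np.linalg.norm(d))
E
```

```text
pics
{'t': 0.0, 'q': array([ 1.20496713e+00,  5.33617069e-02,  1.61431182e+00, -2.01765706e-05,
        1.47600466e+00, -1.19029722e-01]), 'dq': array([-1.32908255e-04, -3.23712794e-04, -2.86864069e-04, -1.59747862e-03,
        3.25580718e-06,  2.23368826e-03]), 'effort': array([-4.30780165e-04, -3.93665814e+01, -3.70183575e+01, -2.80497972e-05,
        6.93685783e-03, -1.04534612e-05]), 'tool_pos': array([0.15246455, 0.60540976, 0.20374943]), 'tool_rot': array([-0.38662614, -3.11722497,  0.00318723]), 'contact_force': array([-0.46898571, -0.37180849, -0.28538892]), 'wrist_torque': array([-0.00211411, -0.02136766,  0.03106699]), 'opening': 0.08513114098545937}
side [[451.98234304   0.         323.94438074]
 [  0.         451.98234304 232.5655034 ]
 [  0.           0.           1.        ]] [ 0.36429659 -0.63816789  0.73291392] [ 0.18489836  0.72956327 -0.65844516]
top [[541.51629715   0.         316.33978643]
 [  0.         541.51629715 232.5616518 ]
 [  0.           0.           1.        ]] [0.338651   0.08364939 1.24967182] [ 0.18631533  0.01028743 -0.98243614]
```

View pics/top0.png

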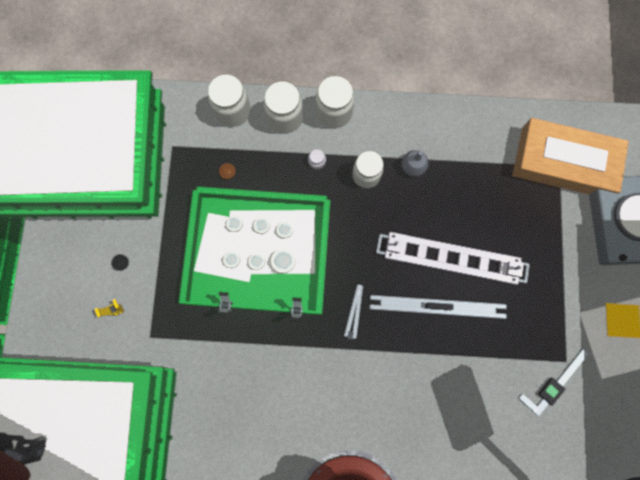

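View pics/side0.png

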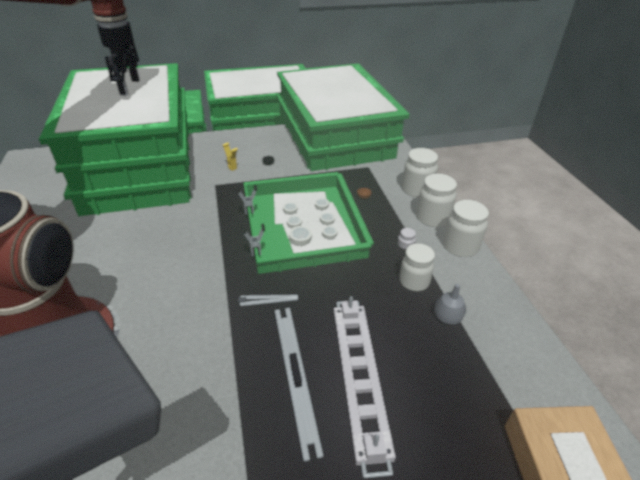

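```bash
python3 - <<'E'
from h import *
save("top","t1.png",(175,180,335,320),5)
save("top","t2.png",(365,220,535,330),4.7)
save("side","s1.png",(230,165,380,275),5)
save("side","s2.png",(235,285,400,480),3)
E
```

```text
(no output)
```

View pics/t1.png

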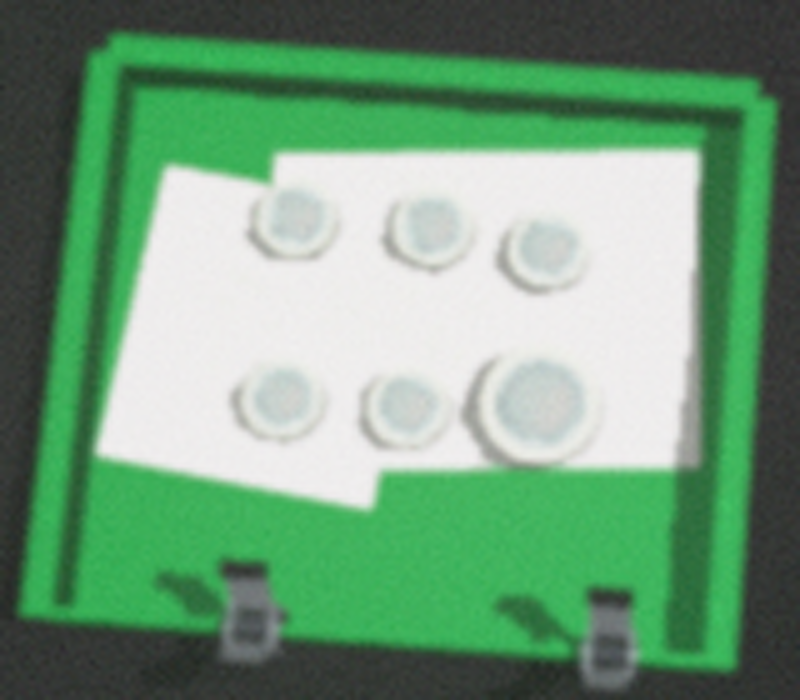

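View pics/t2.png

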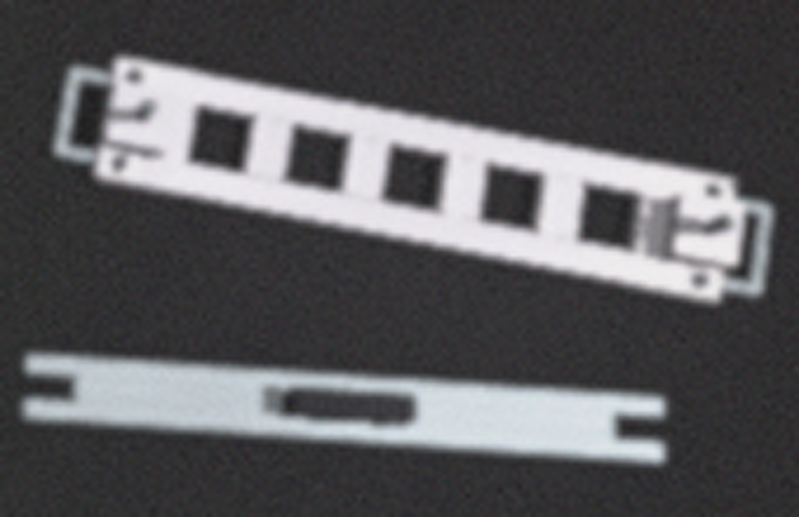

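View pics/s1.png

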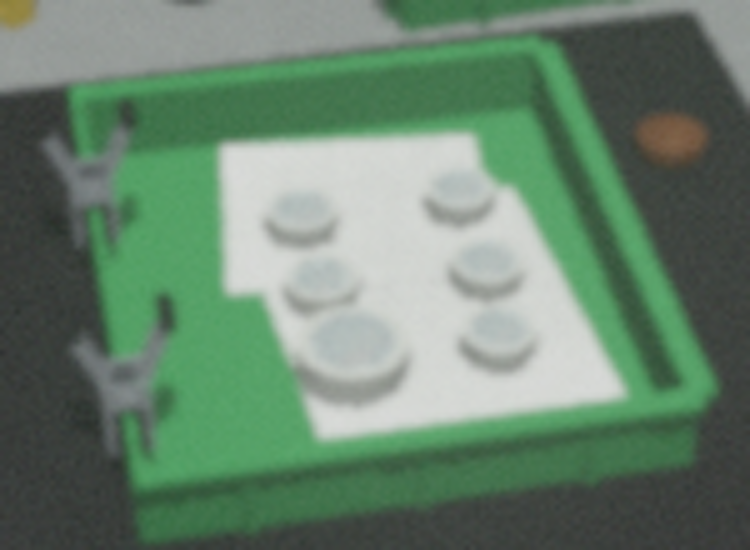

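View pics/s2.png

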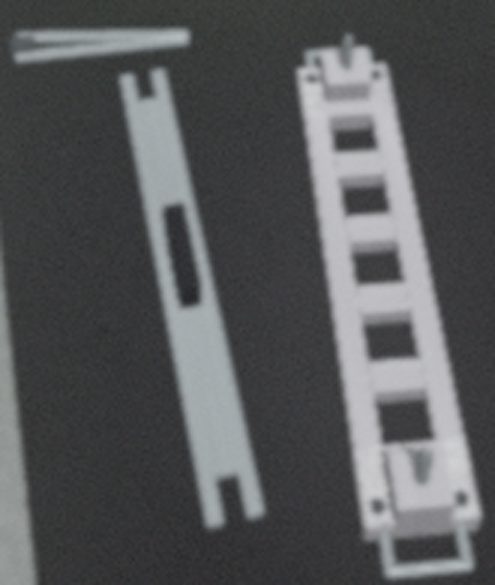

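```bash
cat >> h.py <<'E'
def blobs(mask,amin,amax):
    n,l,s,c=cv2.connectedComponentsWithStats(mask.astype(np.uint8),connectivity=4)
    return [(c[i],s[i][4],s[i]) for i in range(1,n) if amin<=s[i][4]<=amax]
E
python3 - <<'E'
from h import *
for n in("top","side"):
    im=cam(n); c=im["color"].astype(int)
    B,G,R=c[...,0],c[...,1],c[...,2]
    for (u,v) in ([(234,224),(283,261),(243,224),(427,254),(415,303)] if n=="top" else [(292,208),(301,236)]): print((u,v),c[v,u])
    # holes
    g=c.mean(2); 
    roi=np.zeros(g.shape,bool)
    if n=="top": roi[225:290,395:515]=1
    else: roi[315:455,335:395]=1
    print(n,"holes")
    for p,a,s in blobs((g<115)&roi,40,400): print(p.round(2),a,s[:4],onz(im,*p,0.008)[:2].round(4))
    roi[:]=0
    if n=="top": roi[205:280,190:330]=1
    else: roi[190:250,280:350]=1
    print("domes")
    for p,a,s in blobs((B-R>4)&(G<225)&(g>150)&roi,10,600): print(p.round(2),a,s[:4],onz(im,*p,0.025)[:2].round(4))
E
```

```text
(234, 224) [205 209 203]
(283, 261) [204 208 206]
(243, 224) [225 226 228]
(427, 254) [66 65 66]
(415, 303) [207 203 193]
top holes
[411.61 249.21] 126 [406 243  12  13] [ 0.5643 -0.117 ]
[432.06 253.27] 130 [426 247  13  13] [ 0.5574 -0.1646]
[452.66 257.4 ] 126 [447 251  12  13] [ 0.5504 -0.2122]
[473.52 261.6 ] 126 [468 256  12  13] [ 0.5433 -0.2603]
[494.4  265.69] 127 [489 260  12  13] [ 0.5365 -0.3083]
domes
[286.45 209.95] 22 [276 209  21   2] [0.6376 0.1785]
[311.18 209.64] 11 [308 209   7   3] [0.6416 0.121 ]
[249.72 210.22] 50 [229 210  46   5] [0.6322 0.2639]
[209.64 213.64] 11 [207 213   8   4] [0.6189 0.3565]
[233.46 222.88] 72 [229 218  11  11] [0.6    0.2991]
[260.84 224.45] 64 [256 220  11  11] [0.5998 0.2354]
[283.75 229.  ] 67 [279 224  12  11] [0.5921 0.1816]
[201.29 238.79] 14 [200 234   4  11] [0.5584 0.37  ]
[281.93 259.69] 162 [274 252  18  17] [0.5203 0.1808]
[230.56 258.72] 72 [226 254  11  11] [0.5159 0.2984]
[255.52 260.54] 63 [251 256  11  11] [0.5149 0.2409]
[259.26 273.95] 19 [251 273  18   2] [0.4847 0.23  ]
[289.5 273. ] 12 [284 273  12   1] [0.4907 0.1615]
[303.21 273.07] 14 [297 273  13   2] [0.4923 0.1303]
(292, 208) [189 191 184]
(301, 236) [190 191 187]
side holes
[352.71 330.85] 96 [346 327  14   8] [ 0.5672 -0.1145]
[356.28 350.91] 129 [349 346  15  10] [ 0.5603 -0.1611]
[360.3  373.35] 157 [353 368  16  12] [ 0.5533 -0.209 ]
[364.65 397.9 ] 188 [357 392  17  13] [ 0.5461 -0.2569]
[369.31 424.82] 229 [361 418  18  15] [ 0.5388 -0.3046]
domes
[321.37 201.61] 38 [317 199  10   6] [0.6026 0.295 ]
[289.8 205.9] 40 [285 204  10   5] [0.5179 0.2943]
[327.21 216.38] 42 [323 214   9   6] [0.6022 0.2305]
[293.82 219.45] 40 [290 217   9   6] [0.5174 0.2366]
[329.34 229.84] 44 [325 227  10   6] [0.5942 0.1779]
[299.94 232.22] 116 [293 228  16  10] [0.5223 0.1847]
```

```bash
cat >> h.py <<'E'
from scipy.spatial.transform import Rotation as Ro
def plan(p,jaw_deg,flip=False):
    """tcp target p, world direction of tool y (deg, mod 180)"""
    o=ctrl.get_obs(); Rt=Ro.from_rotvec(o["tool_rot"]); 
    best=None
    for k in (0,180):
        a=np.radians(jaw_deg+k); y=np.array([np.cos(a),np.sin(a),0]); z=np.array([0,0,-1.]); x=np.cross(y,z)
        Rg=Ro.from_matrix(np.stack([x,y,z],1)); r=(Rt.inv()*Rg).as_rotvec()
        if best is None or np.linalg.norm(r)<np.linalg.norm(best): best=r
    d=Rt.inv().apply(np.array(p)-o["tool_pos"])*100
    print("t",round(o["t"],2),"pos",o["tool_pos"].round(4),"q6",o["q"][5].round(2),"F",o["contact_force"].round(1),"op",round(o["opening"],4))
    print("ROW",d.round(2).tolist(),(np.degrees(best)/5).round(2).tolist(),"n>=",max(np.linalg.norm(d)/5,np.degrees(np.linalg.norm(best))/8.59).round(1))
    print("tool axes",Rt.as_matrix().round(3).tolist())
E
python3 - <<'E'
from h import *
plan([0.593,0.182,0.12],-8.25)
im=cam("top");c=im["color"].astype(int)
hsv=cv2.cvtColor(im["color"],cv2.COLOR_BGR2HSV)
m=((hsv[...,0]>45)&(hsv[...,0]<80)&(hsv[...,1]>120))
m[:, :172]=0; m[:175]=0; m[330:]=0; m[:,340:]=0
cn,_=cv2.findContours(m.astype(np.uint8),cv2.RETR_EXTERNAL,cv2.CHAIN_APPROX_NONE)
k=max(cn,key=cv2.contourArea).reshape(-1,2)
P=np.array([onz(im,u,v,0.045)[:2] for u,v in k],np.float32)
print("tray",cv2.minAreaRect(P))
# bar
g=c.mean(2); mm=(g>140); mm[:290]=0;mm[325:]=0;mm[:,:366]=0;mm[:,520:]=0
b=blobs(mm,50,5000);print([(x[0],x[1],x[2]) for x in b])
pts=np.argwhere(mm)[:,::-1]
P=np.array([onz(im,u,v,0.006)[:2] for u,v in pts],np.float32);print("bar",cv2.minAreaRect(P))
E
```

```text
t 0.4 pos [0.1527 0.606  0.2048] q6 -0.12 F [-0.2 -0.1  0.4] op 0.0855
ROW [-53.06, -30.35, 8.49] [-0.0, 0.0, 16.82] n>= 12.3
tool axes [[-0.97, 0.244, -0.0], [0.244, 0.97, -0.0], [0.0, -0.0, -1.0]]
tray ((0.5395491123199463, 0.24045929312705994), (0.3209976255893707, 0.27315396070480347), 89.01737976074219)
[(array([439.1515748, 306.4324147]), np.int32(1524), array([ 370,  296,  136,   22, 1524], dtype=int32))]
bar ((0.4363398849964142, -0.17898333072662354), (0.3063249886035919, 0.03145726025104523), 89.16816711425781)
```

{"name": "apply_moves", "arguments": {"rows": [[-53.06,-30.35,0.5,0,0,16.82],[-53.06,-30.35,0.5,0,0,16.82],[-53.06,-30.35,0.5,0,0,16.82],[-53.06,-30.35,0.5,0,0,16.82],[-53.06,-30.35,0.5,0,0,16.82],[-53.06,-30.35,0.5,0,0,16.82],[-53.06,-30.35,0.5,0,0,16.82],[-53.06,-30.35,0.5,0,0,16.82],[-53.06,-30.35,0.5,0,0,16.82],[-53.06,-30.35,0.5,0,0,16.82],[-53.06,-30.35,0.5,0,0,16.82],[-53.06,-30.35,0.5,0,0,16.82],[-53.06,-30.35,0.5,0,0,16.82],[-53.06,-30.35,0.5,0,0,16.82],[-53.06,-30.35,0.5,0,0,16.82]], "grip": 0.55, "squeeze": 20}}

```text
t: 1.95
tool_pos: [0.5924, 0.1828, 0.1998]
tool_rot: [-2.374, -2.056, 0.001]
contact_force: [-0.6, -0.1, -0.2]
opening: 0.0385
```

```bash
python3 - <<'E'
from h import *
plan([0.64,-0.25,0.03],-8.25)
save("side","s3.png")
E
```

```text
t 1.95 pos [0.5924 0.1828 0.1998] q6 0.32 F [-0.6 -0.1 -0.2] op 0.0385
ROW [-42.16, 10.91, 16.96] [-0.01, -0.0, 0.01] n>= 9.3
tool axes [[0.143, 0.99, -0.001], [0.99, -0.143, 0.0], [0.0, -0.001, -1.0]]
```

View pics/s3.png

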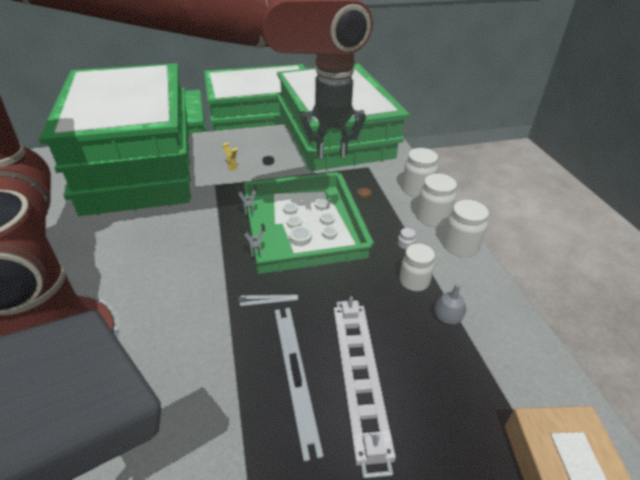

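{"name": "apply_moves", "arguments": {"rows": [[-42.2,10.9,3,0,0,0],[-42.2,10.9,3,0,0,0],[-42.2,10.9,3,0,0,0],[-42.2,10.9,3,0,0,0],[-42.2,10.9,3,0,0,0],[-42.2,10.9,3,0,0,0],[-42.2,10.9,3,0,0,0],[-42.2,10.9,3,0,0,0],[-42.2,10.9,3,0,0,0],[-42.2,10.9,7.5,0,0,0],[-42.2,10.9,12,0,0,0],[-42.2,10.9,16,0,0,0],[-42.2,10.9,18.5,0,0,0],[-42.2,10.9,18.5,0,0,0],[-42.2,10.9,18.5,0,0,0]]}}

```text
t: 3.5
tool_pos: [0.6403, -0.2484, 0.0153]
tool_rot: [-2.371, -2.059, 0.0]
contact_force: [0.6, -0.1, 0.5]
opening: 0.038
```

{"name": "apply_moves", "arguments": {"rows": [[0,0,0.3,0,0,0],[0,0,0.6,0,0,0],[0,0,0.9,0,0,0]]}}

```text
t: 3.8
tool_pos: [0.6415, -0.2488, 0.0082]
tool_rot: [2.37, 2.059, 0.002]
contact_force: [0.9, 0.3, -0.3]
opening: 0.038
```

{"name": "apply_moves", "arguments": {"rows": [[0,0,0.2,0,0,0],[0,0,0.4,0,0,0],[0,0,0.5,0,0,0],[0,0,0.5,0,0,0]]}}

```text
t: 4.2
tool_pos: [0.6414, -0.2488, 0.0029]
tool_rot: [2.37, 2.059, 0.001]
contact_force: [0.7, -0.2, -0.9]
opening: 0.0385
```

{"name": "apply_moves", "arguments": {"rows": [[0,0,0.15,0,0,0],[0,0,0.3,0,0,0],[0,0,0.3,0,0,0]]}}

```text
t: 4.5
tool_pos: [0.6411, -0.2487, -0.0006]
tool_rot: [2.371, 2.059, 0.001]
contact_force: [0.3, -0.3, -0.6]
opening: 0.0386
```

{"name": "apply_moves", "arguments": {"rows": [[0,0,0.1,0,0,0],[0,0,0.2,0,0,0],[0,0,0.2,0,0,0]]}}

```text
t: 4.8
tool_pos: [0.6409, -0.2486, -0.0028]
tool_rot: [2.371, 2.06, 0.001]
contact_force: [-0.5, 0.6, -0.3]
opening: 0.0386
```

{"name": "apply_moves", "arguments": {"rows": [[0,0,0.1,0,0,0],[0,0,0.15,0,0,0],[0,0,0.15,0,0,0]]}}

```text
t: 5.1
tool_pos: [0.6408, -0.2486, -0.0045]
tool_rot: [2.372, 2.06, 0.001]
contact_force: [0.1, 0.2, -0.3]
opening: 0.0387
```

{"name": "apply_moves", "arguments": {"rows": [[0,0,0.1,0,0,0],[0,0,0.15,0,0,0],[0,0,0.15,0,0,0]]}}

```text
t: 5.4
tool_pos: [0.6408, -0.2485, -0.0061]
tool_rot: [2.372, 2.06, 0.0]
contact_force: [0.0, 0.7, -0.3]
opening: 0.0384
```

{"name": "apply_moves", "arguments": {"rows": [[0,0,0.1,0,0,0],[0,0,0.15,0,0,0],[0,0,0.15,0,0,0]]}}

```text
t: 5.7
tool_pos: [0.6407, -0.2485, -0.0078]
tool_rot: [2.372, 2.06, 0.0]
contact_force: [0.4, -0.0, 0.6]
opening: 0.0383
```

```bash
python3 - <<'E'
from h import *
o=ctrl.get_obs();print(o["tool_pos"],o["contact_force"])
im=save("side","s4.png",(340,260,500,400),5)
im2=save("top","t4.png",(380,160,540,280),5)
p=o["tool_pos"].copy(); 
for i in(im,im2): print(proj(i,[p,p+[0,0,.006]]))
E
```

```text
[ 0.64065613 -0.24845605 -0.00778487] [ 0.36456435 -0.01325634  0.56895208]
[[412.19659751 387.24749563]
 [412.68026943 385.44592328]]
[[466.62583783 221.76754046]
 [467.2993925  221.21029489]]
```

View pics/s4.png

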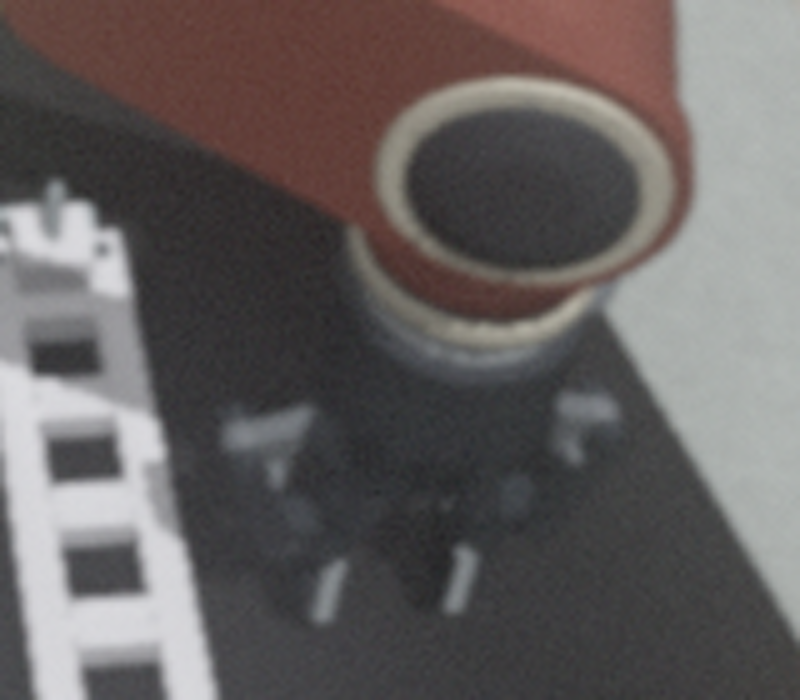

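View pics/t4.png

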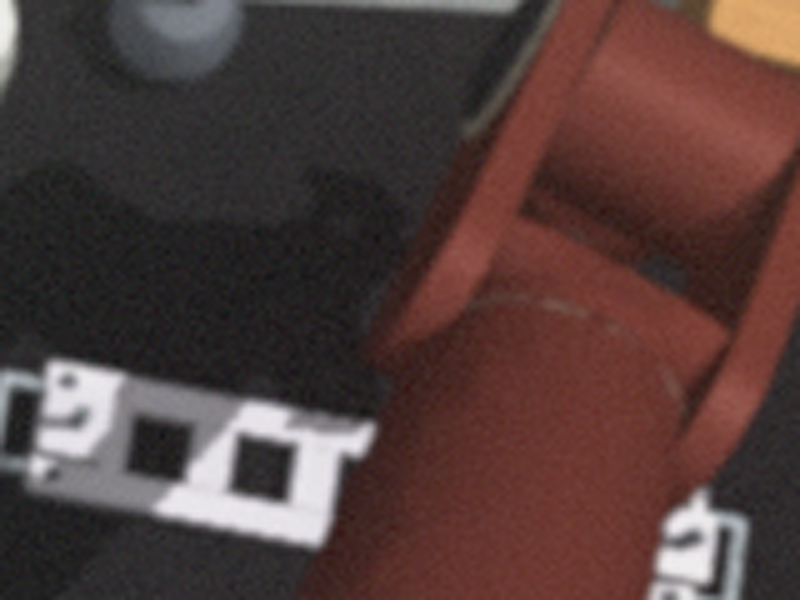

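```bash
python3 - <<'E'
from h import *
im=cam("side")
for z in (0,0.005):
  for p in [(404,384.4),(431,382.4),(402.5,383),(429,382)]: print(z,p,onz(im,*p,z).round(4))
E
```

```text
0 (404, 384.4) [ 0.6255 -0.2438  0.    ]
0 (431, 382.4) [ 0.6748 -0.2513  0.    ]
0 (402.5, 383) [ 0.6239 -0.2406  0.    ]
0 (429, 382) [ 0.6716 -0.2497  0.    ]
0.005 (404, 384.4) [ 0.6237 -0.2465  0.005 ]
0.005 (431, 382.4) [ 0.6727 -0.254   0.005 ]
0.005 (402.5, 383) [ 0.6221 -0.2433  0.005 ]
0.005 (429, 382) [ 0.6695 -0.2524  0.005 ]
```

{"name": "apply_moves", "arguments": {"rows": [[0,0,0.1,0,0,0],[0,0,0.2,0,0,0],[0,0,0.2,0,0,0]]}}

```text
t: 6.15
tool_pos: [0.6406, -0.2484, -0.0099]
tool_rot: [-2.372, -2.06, -0.0]
contact_force: [0.1, 0.4, -0.0]
opening: 0.0384
```

{"name": "apply_moves", "arguments": {"rows": [[0,0,0.1,0,0,0],[0,0,0.2,0,0,0],[0,0,0.2,0,0,0]]}}

```text
t: 6.45
tool_pos: [0.6405, -0.2483, -0.0122]
tool_rot: [-2.371, -2.06, 0.0]
contact_force: [-1.0, 0.7, 0.9]
opening: 0.0384
```

{"name": "apply_moves", "arguments": {"rows": [[0,0,0.1,0,0,0],[0,0,0.2,0,0,0],[0,0,0.2,0,0,0]]}}

```text
t: 6.75
tool_pos: [0.6403, -0.2482, -0.0144]
tool_rot: [-2.371, -2.06, 0.0]
contact_force: [-0.3, 0.1, -0.0]
opening: 0.0386
```

```bash
python3 - <<'E'
from h import *
o=ctrl.get_obs();print(o["tool_pos"],o["contact_force"],o["effort"])
im=save("side","s5.png",(370,330,470,410),8)
E
```

```text
[ 0.64027271 -0.24824501 -0.01443267] [-0.30915845  0.09945366 -0.01271082] [-8.97611200e-03 -4.92962444e+01 -3.20766199e+01  2.29745319e-05
 -1.20722412e-02 -3.09718075e-05]
```

View pics/s5.png

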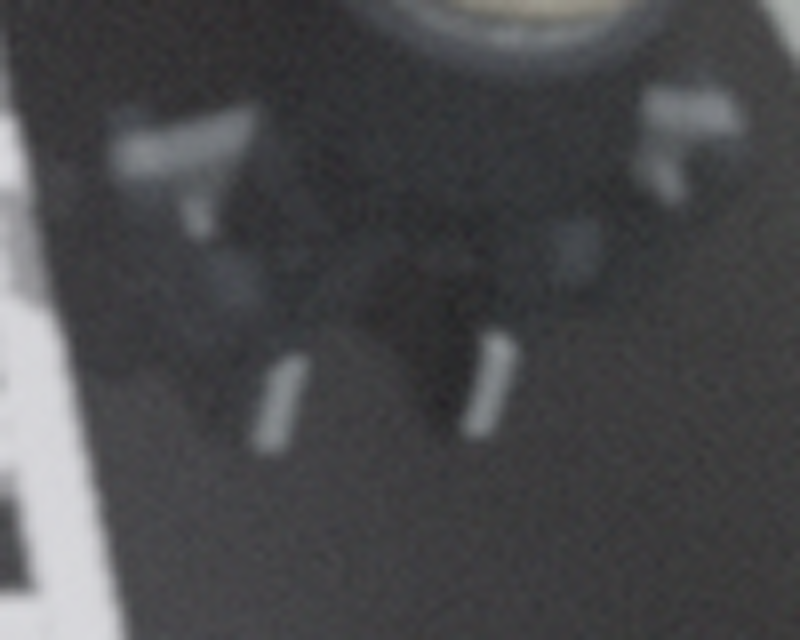

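{"name": "apply_moves", "arguments": {"rows": [[0,0,0.1,0,0,0],[0,0,0.2,0,0,0],[0,0,0.3,0,0,0],[0,0,0.3,0,0,0]]}}

```text
t: 7.2
tool_pos: [0.6402, -0.2482, -0.0176]
tool_rot: [-2.371, -2.059, 0.0]
contact_force: [-0.2, 0.5, -0.9]
opening: 0.038
```

{"name": "apply_moves", "arguments": {"rows": [[0,0,0.1,0,0,0],[0,0,0.2,0,0,0],[0,0,0.2,0,0,0]]}}

```text
t: 7.5
tool_pos: [0.64, -0.2481, -0.0199]
tool_rot: [-2.371, -2.059, 0.001]
contact_force: [-0.2, -0.6, -0.2]
opening: 0.0385
```

{"name": "apply_moves", "arguments": {"rows": [[0,0,0.1,0,0,0],[0,0,0.2,0,0,0],[0,0,0.2,0,0,0]]}}

```text
t: 7.8
tool_pos: [0.6398, -0.248, -0.0221]
tool_rot: [-2.37, -2.059, 0.001]
contact_force: [-0.1, -0.9, -0.1]
opening: 0.0384
```

{"name": "apply_moves", "arguments": {"rows": [[0,0,0.1,0,0,0],[0,0,0.2,0,0,0],[0,0,0.2,0,0,0]]}}

```text
t: 8.1
tool_pos: [0.6397, -0.2479, -0.0243]
tool_rot: [-2.37, -2.059, 0.001]
contact_force: [0.5, -0.1, -0.3]
opening: 0.0384
```

```bash
python3 - <<'E'
from h import *
im=save("side","s6.png",(370,330,470,410),8)
E
```

```text
(no output)
```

View pics/s6.png

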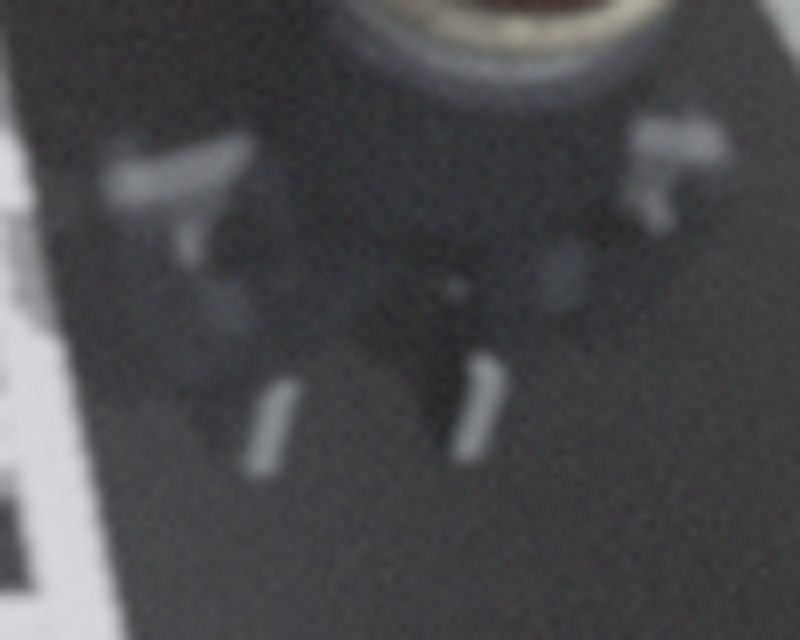

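```bash
python3 - <<'E'
from h import *
im=cam("side")
for z in (0,0.01,.02):
  for p in [(402.75,389.75),(428.75,388)]: print(z,p,onz(im,*p,z).round(4))
for z in (-.024,-.01,0,.01,.02): print(z,proj(im,[[.6165,-.2445,z],[.663,-.2510,z],[.6165-.0016,-.2445-.011,z],[.663-.0016,-.2510-.011,z]]).round(1).tolist())
E
```

```text
0 (402.75, 389.75) [ 0.6194 -0.2533  0.    ]
0 (428.75, 388) [ 0.6662 -0.2608  0.    ]
0.01 (402.75, 389.75) [ 0.6159 -0.2585  0.01  ]
0.01 (428.75, 388) [ 0.6621 -0.2659  0.01  ]
0.02 (402.75, 389.75) [ 0.6124 -0.2638  0.02  ]
0.02 (428.75, 388) [ 0.658  -0.2711  0.02  ]
-0.024 [[397.8, 392.9], [422.7, 390.7], [399.2, 398.5], [424.4, 396.3]]
-0.01 [[398.8, 388.8], [424.0, 386.6], [400.1, 394.4], [425.6, 392.2]]
0 [[399.5, 385.8], [424.9, 383.6], [400.9, 391.4], [426.5, 389.2]]
0.01 [[400.2, 382.7], [425.8, 380.5], [401.6, 388.3], [427.5, 386.1]]
0.02 [[400.9, 379.6], [426.7, 377.4], [402.3, 385.3], [428.4, 383.0]]
```

{"name": "apply_moves", "arguments": {"rows": [[0,0,0.1,0,0,0],[0,0,0.2,0,0,0],[0,0,0.2,0,0,0]]}}

```text
t: 8.5
tool_pos: [0.6396, -0.2479, -0.0264]
tool_rot: [-2.37, -2.059, 0.001]
contact_force: [0.5, -0.3, -1.0]
opening: 0.0381
```

{"name": "apply_moves", "arguments": {"rows": [[0,0,0.1,0,0,0],[0,0,0.2,0,0,0],[0,0,0.2,0,0,0]]}}

```text
t: 8.8
tool_pos: [0.6398, -0.248, -0.0275]
tool_rot: [-2.37, -2.059, 0.001]
contact_force: [-1.9, 0.4, 5.0]
opening: 0.0387
```

{"name": "apply_moves", "arguments": {"rows": [[0,0,0.1,0,0,0],[0,0,0.2,0,0,0],[0,0,0.2,0,0,0]]}}

```text
t: 9.1
tool_pos: [0.6399, -0.248, -0.0276]
tool_rot: [-2.369, -2.059, 0.002]
contact_force: [-5.7, 1.9, 10.7]
opening: 0.0381
```

```bash
python3 - <<'E'
from h import *
plan([0.5933,0.181,-0.013],-8.25)
E
```

```text
t 9.1 pos [ 0.6399 -0.248  -0.0276] q6 -0.34 F [-5.7  1.9 10.7] op 0.0381
ROW [41.83, -10.61, -1.38] [-0.03, -0.01, 0.04] n>= 8.6
tool axes [[0.14, 0.99, -0.003], [0.99, -0.14, 0.001], [0.001, -0.003, -1.0]]
```

{"name": "apply_moves", "arguments": {"rows": [[0,0,-4,0,0,0],[0,0,-8,0,0,0],[41.8,-10.6,-11,0,0,0],[41.8,-10.6,-11,0,0,0],[41.8,-10.6,-11,0,0,0],[41.8,-10.6,-11,0,0,0],[41.8,-10.6,-11,0,0,0],[41.8,-10.6,-11,0,0,0],[41.8,-10.6,-11,0,0,0],[41.8,-10.6,-11,0,0,0],[41.8,-10.6,-11,0,0,0],[41.8,-10.6,-11,0,0,0],[41.8,-10.6,-8,0,0,0],[41.8,-10.6,-5,0,0,0],[41.8,-10.6,-5,0,0,0],[41.8,-10.6,-5,0,0,0]], "grip": 0.3}}

```text
t: 10.7
tool_pos: [0.593, 0.1798, 0.0226]
tool_rot: [-2.37, -2.057, 0.004]
contact_force: [-0.5, -0.4, 0.7]
opening: 0.0594
```

```bash
python3 - <<'E'
from h import *
plan([0.5933,0.181,-0.013],-8.25)
im=save("side","s7.png",(250,120,410,260),5)
print(proj(im,[[0.5933,0.181,0.025]]))
E
```

```text
t 10.7 pos [0.593  0.1798 0.0226] q6 0.31 F [-0.5 -0.4  0.7] op 0.0594
ROW [0.13, 0.02, 3.56] [-0.05, -0.0, 0.03] n>= 0.7
tool axes [[0.14, 0.99, -0.004], [0.99, -0.14, 0.001], [0.0, -0.005, -1.0]]
[[328.67391903 229.08759738]]
```

View pics/s7.png

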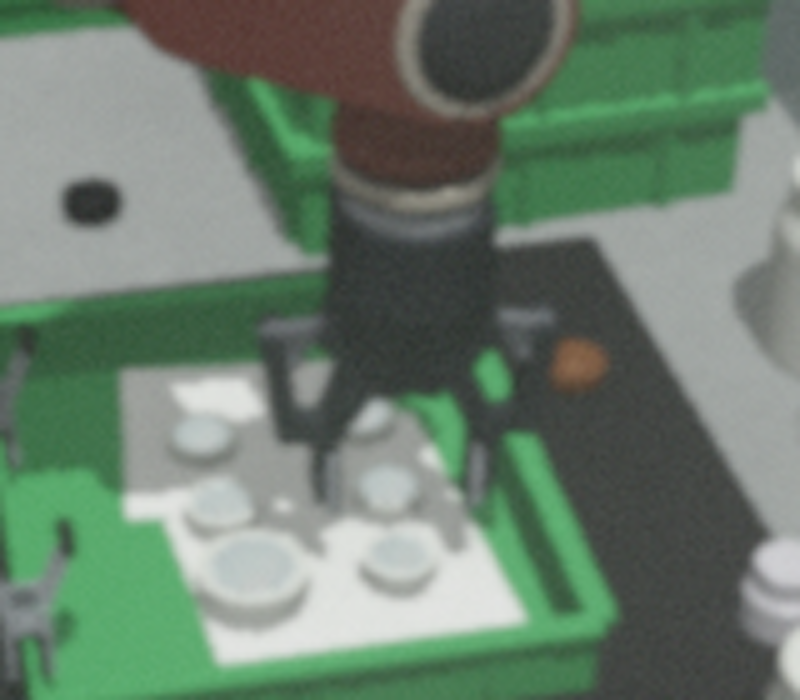

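{"name": "apply_moves", "arguments": {"rows": [[0.1,0,1.8,0,0,0],[0.1,0,2.8,0,0,0],[0.1,0,3.6,0,0,0],[0.1,0,3.6,0,0,0]]}}

```text
t: 11.15
tool_pos: [0.5929, 0.1808, -0.0138]
tool_rot: [-2.369, -2.057, 0.005]
contact_force: [-0.1, 0.0, -0.2]
opening: 0.0597
```

{"name": "apply_moves", "arguments": {"rows": [[0,0,0,0,0,0],[0,0,0,0,0,0],[0,0,0,0,0,0],[0,0,0,0,0,0]], "grip": 0.75}}

```text
t: 11.55
tool_pos: [0.5932, 0.1809, -0.0134]
tool_rot: [-2.37, -2.057, 0.004]
contact_force: [-0.2, -0.5, 0.1]
opening: 0.0365
```

{"name": "apply_moves", "arguments": {"rows": [[0,0,0,0,0,0],[0,0,-3,0,0,0],[0,0,-7,0,0,0],[0,0,-9,0,0,0],[0,0,-9,0,0,0]]}}

```text
t: 12.05
tool_pos: [0.5968, 0.1814, 0.0815]
tool_rot: [2.371, 2.059, 0.008]
contact_force: [0.3, -0.4, -0.2]
opening: 0.0365
```

```bash
python3 - <<'E'
from h import *
plan([0.5656,-0.1155,0.075],-8.25)
im=save("side","s8.png",(250,80,410,220),5)
E
```

```text
t 12.05 pos [0.5968 0.1814 0.0815] q6 0.32 F [ 0.3 -0.4 -0.2] op 0.0365
ROW [-29.84, 1.07, 0.57] [0.04, -0.04, 0.04] n>= 6.0
tool axes [[0.14, 0.99, 0.004], [0.99, -0.14, 0.003], [0.003, 0.004, -1.0]]
```

View pics/s8.png

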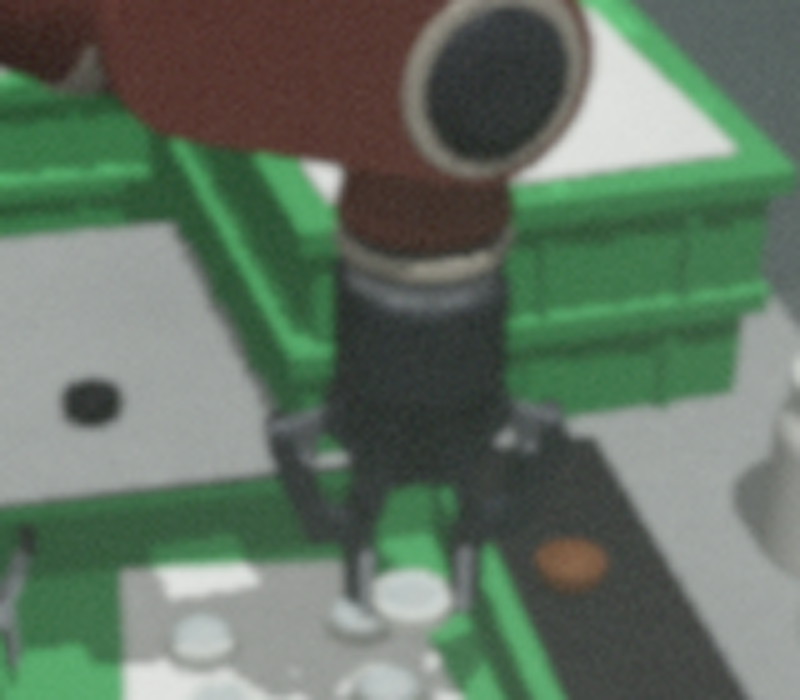

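{"name": "apply_moves", "arguments": {"rows": [[-29.8,1.1,0.5,0,0,0],[-29.8,1.1,0.5,0,0,0],[-29.8,1.1,0.5,0,0,0],[-29.8,1.1,0.5,0,0,0],[-29.8,1.1,0.5,0,0,0],[-29.8,1.1,0.5,0,0,0],[-29.8,1.1,0.5,0,0,0],[-29.8,1.1,0.5,0,0,0],[-29.8,1.1,4,0,0,0],[-29.8,1.1,6.5,0,0,0],[-29.8,1.1,6.5,0,0,0],[-29.8,1.1,6.5,0,0,0]]}}

```text
t: 13.3
tool_pos: [0.5635, -0.1138, 0.0124]
tool_rot: [-2.368, -2.06, -0.0]
contact_force: [0.1, 0.3, 0.2]
opening: 0.0369
```

```bash
python3 - <<'E'
from h import *
plan([0.5656,-0.1155,-0.008],-8.25)
im=save("side","s9.png",(300,230,420,350),5)
save("top","t9.png",(360,190,520,310),5)
E
```

```text
t 13.3 pos [ 0.5635 -0.1138  0.0124] q6 -0.19 F [0.1 0.3 0.2] op 0.0369
ROW [-0.14, 0.23, 2.04] [-0.03, -0.03, 0.06] n>= 0.4
tool axes [[0.139, 0.99, -0.002], [0.99, -0.139, 0.003], [0.002, -0.002, -1.0]]
```

View pics/s9.png

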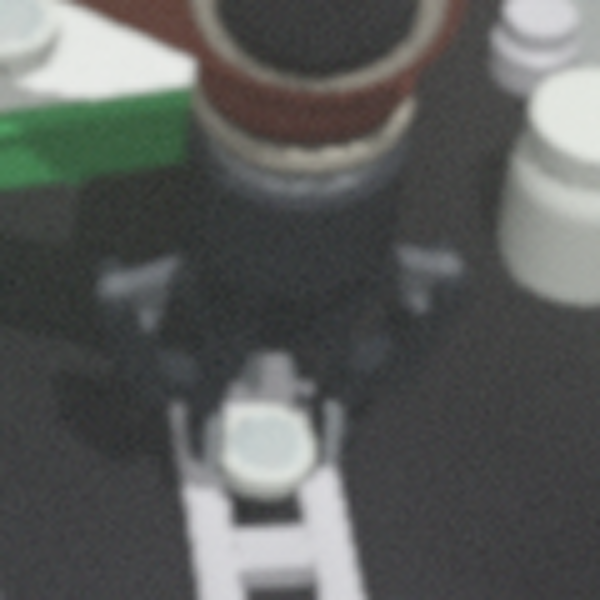

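View pics/t9.png

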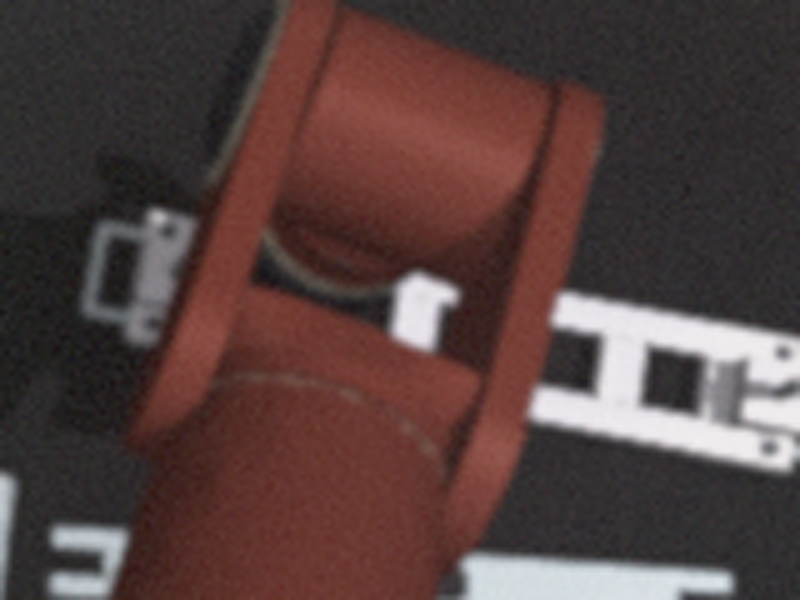

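```bash
python3 - <<'E'
from h import *
im=cam("side");c=im["color"].astype(int);B,G,R=c[...,0],c[...,1],c[...,2];g=c.mean(2)
m=(B-R>3)&(g>120); m[:300]=0;m[335:]=0;m[:,:340]=0;m[:,370:]=0
for p,a,s in blobs(m,8,400): print(p,a,s[:4],onz(im,*p,.051).round(4),onz(im,*p,.046).round(4))
E
```

```text
[355.16666667 306.27777778] 18 [351 303   8   6] [ 0.5769 -0.0897  0.051 ] [ 0.5785 -0.0856  0.046 ]
[351.40853659 317.90243902] 164 [340 311  22  15] [ 0.5615 -0.1157  0.051 ] [ 0.5629 -0.1119  0.046 ]
[365.8125     323.35416667] 48 [362 311   7  21] [ 0.5844 -0.1344  0.051 ] [ 0.586  -0.1307  0.046 ]
[342.3125 328.4375] 16 [340 327   6   4] [ 0.5378 -0.1358  0.051 ] [ 0.539  -0.1321  0.046 ]
[342.  332.9] 10 [340 332   5   3] [ 0.5344 -0.1456  0.051 ] [ 0.5357 -0.1419  0.046 ]
```

{"name": "apply_moves", "arguments": {"rows": [[0,0.2,0.5,0,0,0],[0,0.2,1.2,0,0,0],[0,0.2,1.2,0,0,0],[0,0.2,1.2,0,0,0]]}}

```text
t: 13.85
tool_pos: [0.5673, -0.1155, 0.0027]
tool_rot: [2.371, 2.06, 0.004]
contact_force: [-0.4, -0.1, -1.2]
opening: 0.0364
```

```bash
python3 - <<'E'
from h import *
plan([0.5656,-0.1155,-0.008],-8.25)
im=save("side","s10.png",(320,280,400,350),9)
E
```

```text
t 13.85 pos [ 0.5673 -0.1155  0.0027] q6 -0.19 F [-0.4 -0.1 -1.2] op 0.0364
ROW [-0.03, -0.17, 1.07] [0.02, -0.02, 0.05] n>= 0.2
tool axes [[0.14, 0.99, 0.002], [0.99, -0.14, 0.001], [0.001, 0.002, -1.0]]
```

View pics/s10.png

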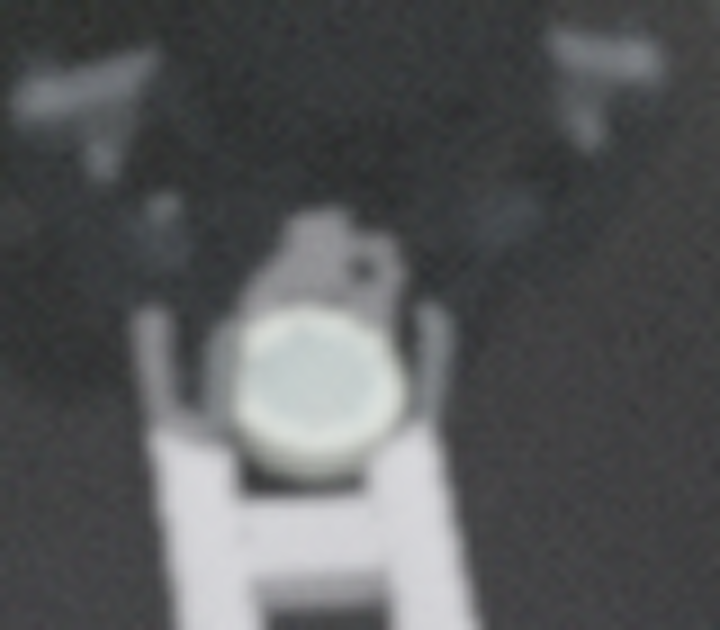

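{"name": "apply_moves", "arguments": {"rows": [[0.1,-0.2,0.3,0,0,0],[0.1,-0.2,0.5,0,0,0],[0.1,-0.2,0.7,0,0,0],[0.1,-0.2,0.9,0,0,0],[0.1,-0.2,1.0,0,0,0],[0.1,-0.2,1.0,0,0,0]]}}

```text
t: 14.5
tool_pos: [0.5655, -0.1142, -0.0074]
tool_rot: [2.371, 2.06, 0.004]
contact_force: [0.3, 0.2, -0.6]
opening: 0.0367
```

```bash
python3 - <<'E'
from h import *
plan([0.5656,-0.1155,-0.009],-8.25)
im=save("side","s11.png",(320,280,400,350),9)
E
```

```text
t 14.5 pos [ 0.5655 -0.1142 -0.0074] q6 -0.19 F [ 0.3  0.2 -0.6] op 0.0367
ROW [-0.13, 0.03, 0.16] [0.02, -0.02, 0.05] n>= 0.0
tool axes [[0.14, 0.99, 0.002], [0.99, -0.14, 0.001], [0.001, 0.002, -1.0]]
```

View pics/s11.png

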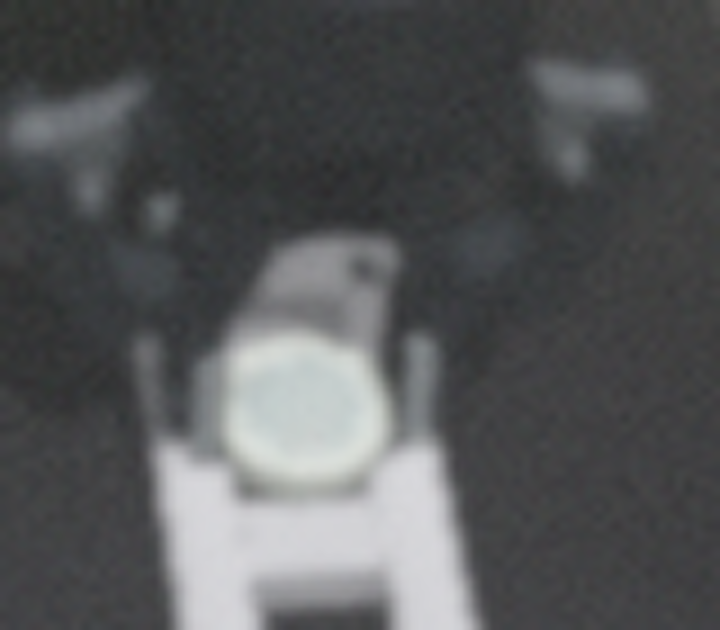

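{"name": "apply_moves", "arguments": {"rows": [[0,0,0.1,0,0,0],[0,0,0.2,0,0,0],[0,0,0.2,0,0,0]]}}

```text
t: 14.85
tool_pos: [0.5656, -0.1142, -0.0093]
tool_rot: [2.371, 2.06, 0.004]
contact_force: [-0.2, -0.3, 0.1]
opening: 0.0369
```

{"name": "apply_moves", "arguments": {"rows": [[0,0,0,0,0,0],[0,0,0,0,0,0],[0,0,0,0,0,0],[0,0,-3,0,0,0],[0,0,-7,0,0,0],[0,0,-10,0,0,0],[0,0,-10,0,0,0]], "grip": 0.35}}

```text
t: 15.55
tool_pos: [0.5692, -0.1156, 0.0969]
tool_rot: [2.364, 2.054, 0.012]
contact_force: [0.5, -0.2, 0.8]
opening: 0.0554
```

```bash
python3 - <<'E'
from h import *
plan([0.601,0.2345,0.075],-8.25)
im=save("side","s12.png",(310,270,430,360),6)
save("side","s12b.png",(230,165,380,275),5)
E
```

```text
t 15.55 pos [ 0.5692 -0.1156  0.0969] q6 -0.19 F [ 0.5 -0.2  0.8] op 0.0554
ROW [35.11, -1.76, 2.15] [0.14, 0.01, 0.05] n>= 7.0
tool axes [[0.139, 0.99, 0.012], [0.99, -0.139, -0.002], [-0.001, 0.013, -1.0]]
```

View pics/s12.png

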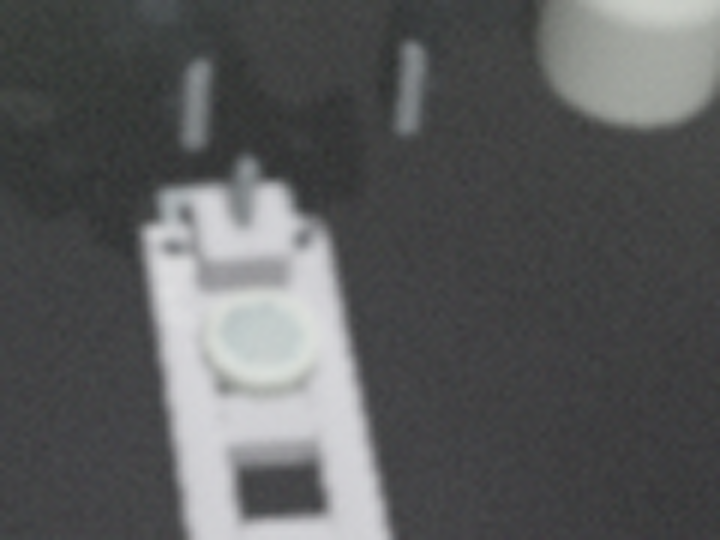

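View pics/s12b.png

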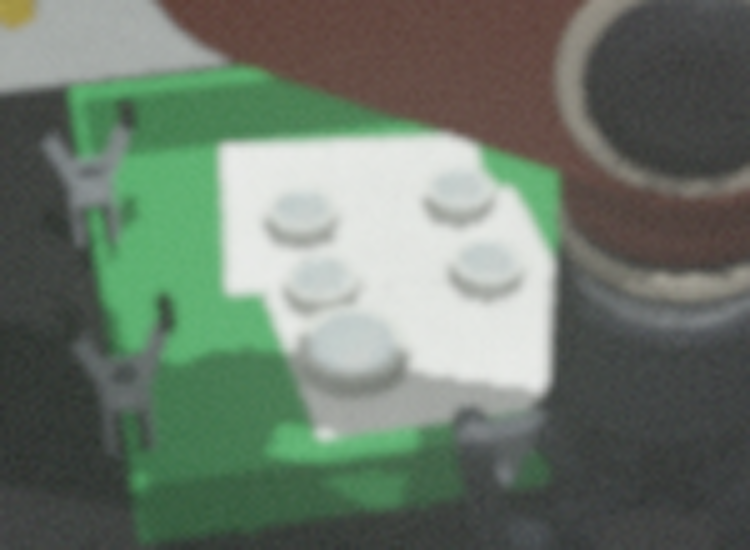

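{"name": "apply_moves", "arguments": {"rows": [[35.1,-1.8,2.1,0.14,0,0],[35.1,-1.8,2.1,0.14,0,0],[35.1,-1.8,2.1,0.14,0,0],[35.1,-1.8,2.1,0.14,0,0],[35.1,-1.8,2.1,0.14,0,0],[35.1,-1.8,2.1,0.14,0,0],[35.1,-1.8,2.1,0.14,0,0],[35.1,-1.8,2.1,0.14,0,0],[35.1,-1.8,4,0.14,0,0],[35.1,-1.8,6.5,0.14,0,0],[35.1,-1.8,7,0.14,0,0],[35.1,-1.8,7,0.14,0,0],[35.1,-1.8,7,0.14,0,0]]}}

```text
t: 16.95
tool_pos: [0.5976, 0.2352, 0.0221]
tool_rot: [-2.367, -2.055, 0.007]
contact_force: [-0.4, 0.4, 0.4]
opening: 0.0556
```

```bash
python3 - <<'E'
from h import *
plan([0.601,0.2345,-0.013],-8.25)
E
```

```text
t 16.95 pos [0.5976 0.2352 0.0221] q6 0.4 F [-0.4  0.4  0.4] op 0.0556
ROW [-0.02, 0.38, 3.51] [-0.09, -0.01, 0.04] n>= 0.7
tool axes [[0.14, 0.99, -0.008], [0.99, -0.14, 0.002], [0.001, -0.008, -1.0]]
```

{"name": "apply_moves", "arguments": {"rows": [[0,0.4,1.5,-0.1,0,0],[0,0.4,3,-0.1,0,0],[0,0.4,3.5,-0.1,0,0],[0,0.4,3.5,-0.1,0,0]]}}

```text
t: 17.35
tool_pos: [0.6002, 0.2344, -0.0141]
tool_rot: [-2.371, -2.059, 0.002]
contact_force: [-0.5, 0.2, 0.0]
opening: 0.0559
```

{"name": "apply_moves", "arguments": {"rows": [[0,0,0,0,0,0],[0,0,0,0,0,0],[0,0,0,0,0,0],[0,0,0,0,0,0],[0,0,-3,0,0,0],[0,0,-7,0,0,0],[0,0,-9,0,0,0],[0,0,-9,0,0,0],[0,0,-9,0,0,0]], "grip": 0.75}}

```text
t: 18.25
tool_pos: [0.6004, 0.2344, 0.076]
tool_rot: [-2.371, -2.059, 0.001]
contact_force: [0.3, 0.2, -1.8]
opening: 0.0364
```

```bash
python3 - <<'E'
from h import *
plan([0.5587,-0.1625,0.002],-8.25)
E
```

```text
t 18.25 pos [0.6004 0.2344 0.076 ] q6 0.4 F [ 0.3  0.2 -1.8] op 0.0364
ROW [-39.88, 1.45, 7.39] [-0.01, -0.0, 0.04] n>= 8.1
tool axes [[0.14, 0.99, -0.001], [0.99, -0.14, 0.0], [0.0, -0.001, -1.0]]
```

{"name": "apply_moves", "arguments": {"rows": [[-39.9,1.4,0,0,0,0],[-39.9,1.4,0,0,0,0],[-39.9,1.4,0,0,0,0],[-39.9,1.4,0,0,0,0],[-39.9,1.4,0,0,0,0],[-39.9,1.4,0,0,0,0],[-39.9,1.4,0,0,0,0],[-39.9,1.4,0,0,0,0],[-39.9,1.4,0,0,0,0],[-39.9,1.4,3,0,0,0],[-39.9,1.4,6,0,0,0],[-39.9,1.4,7,0,0,0],[-39.9,1.4,7,0,0,0],[-39.9,1.4,7,0,0,0]]}}

```text
t: 19.65
tool_pos: [0.5584, -0.1622, 0.0061]
tool_rot: [-2.37, -2.06, 0.001]
contact_force: [-0.9, 0.3, 0.1]
opening: 0.0367
```

```bash
python3 - <<'E'
from h import *
plan([0.5587,-0.1625,-0.009],-8.25)
save("side","s13.png",(310,290,430,380),6)
E
```

```text
t 19.65 pos [ 0.5584 -0.1622  0.0061] q6 -0.27 F [-0.9  0.3  0.1] op 0.0367
ROW [-0.03, 0.03, 1.51] [-0.02, -0.0, 0.05] n>= 0.3
tool axes [[0.14, 0.99, -0.001], [0.99, -0.14, 0.001], [0.0, -0.001, -1.0]]
```

View pics/s13.png

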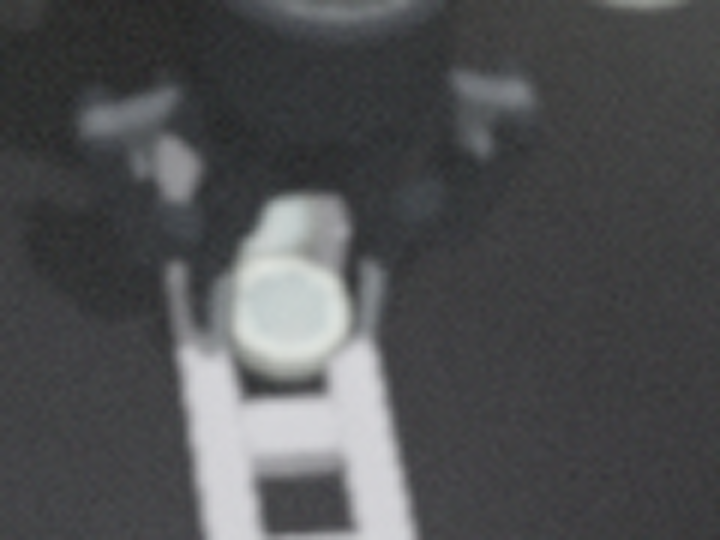

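{"name": "apply_moves", "arguments": {"rows": [[0,0,0.4,0,0,0],[0,0,0.8,0,0,0],[0,0,1.1,0,0,0],[0,0,1.4,0,0,0],[0,0,1.5,0,0,0],[0,0,1.5,0,0,0]]}}

```text
t: 20.3
tool_pos: [0.5589, -0.1625, -0.0083]
tool_rot: [-2.371, -2.06, 0.0]
contact_force: [0.6, -0.6, -0.5]
opening: 0.0365
```

{"name": "apply_moves", "arguments": {"rows": [[0,0,0,0,0,0],[0,0,0,0,0,0],[0,0,0,0,0,0],[0,0,-3,0,0,0],[0,0,-7,0,0,0],[0,0,-9,0,0,0],[0,0,-9,0,0,0],[0,0,-9,0,0,0]], "grip": 0.35}}

```text
t: 21.1
tool_pos: [0.559, -0.1625, 0.0818]
tool_rot: [2.371, 2.06, 0.0]
contact_force: [0.5, 0.0, -0.8]
opening: 0.0555
```

```bash
python3 - <<'E'
from h import *
plan([0.6012,0.298,-0.013],-8.25)
save("side","s14.png",(310,270,430,380),5)
save("side","s14b.png",(230,165,380,275),5)
E
```

```text
t 21.1 pos [ 0.559  -0.1625  0.0818] q6 -0.27 F [ 0.5  0.  -0.8] op 0.0555
ROW [46.19, -2.26, 9.47] [0.0, 0.0, 0.04] n>= 9.4
tool axes [[0.14, 0.99, 0.0], [0.99, -0.14, -0.0], [-0.0, 0.0, -1.0]]
```

View pics/s14.png

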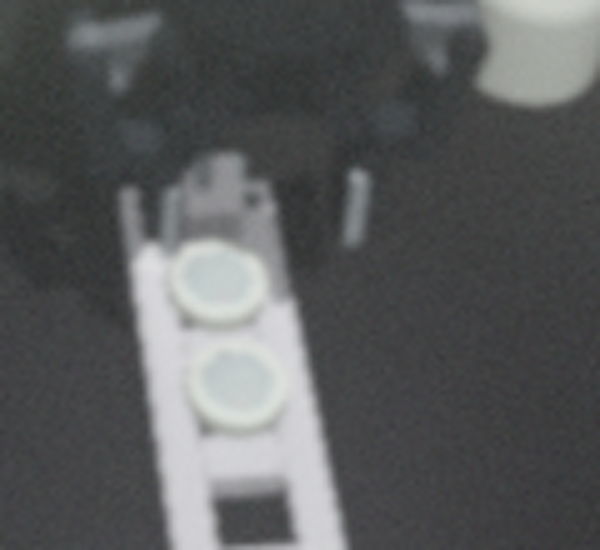

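View pics/s14b.png

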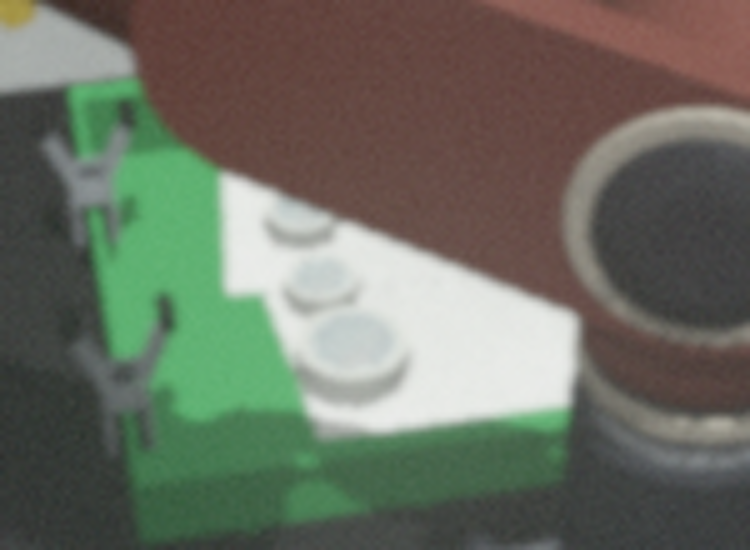

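{"name": "apply_moves", "arguments": {"rows": [[46.2,-2.3,0,0,0,0],[46.2,-2.3,0,0,0,0],[46.2,-2.3,0,0,0,0],[46.2,-2.3,0,0,0,0],[46.2,-2.3,0,0,0,0],[46.2,-2.3,0,0,0,0],[46.2,-2.3,0,0,0,0],[46.2,-2.3,0,0,0,0],[46.2,-2.3,0,0,0,0],[46.2,-2.3,0,0,0,0],[46.2,-2.3,3,0,0,0],[46.2,-2.3,5,0,0,0],[46.2,-2.3,5,0,0,0],[46.2,-2.3,5,0,0,0],[46.2,-2.3,5,0,0,0]]}}

```text
t: 22.7
tool_pos: [0.6001, 0.2986, 0.0313]
tool_rot: [-2.37, -2.058, 0.0]
contact_force: [0.2, -0.2, 0.1]
opening: 0.0557
```

```bash
python3 - <<'E'
from h import *
plan([0.6012,0.298,-0.013],-8.25)
save("side","s15.png",(250,120,410,260),5)
E
```

```text
t 22.7 pos [0.6001 0.2986 0.0313] q6 0.49 F [ 0.2 -0.2  0.1] op 0.0557
ROW [-0.05, 0.12, 4.43] [-0.02, -0.02, 0.04] n>= 0.9
tool axes [[0.14, 0.99, -0.002], [0.99, -0.14, 0.002], [0.001, -0.002, -1.0]]
```

View pics/s15.png

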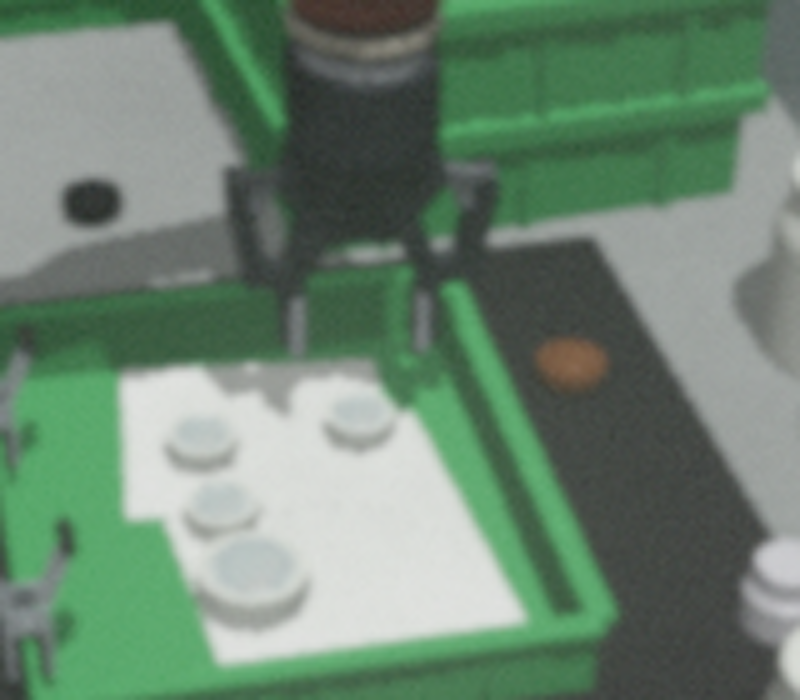

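Lens A (crop 358,415 → px 321.6,203) unmoved. Grasp it.

{"name": "apply_moves", "arguments": {"rows": [[0,0.1,2,0,0,0],[0,0.1,3.6,0,0,0],[0,0.1,4.4,0,0,0],[0,0.1,4.4,0,0,0],[0,0.1,4.4,0,0,0]]}}

```text
t: 23.25
tool_pos: [0.6014, 0.2987, -0.0122]
tool_rot: [-2.371, -2.058, -0.001]
contact_force: [0.6, -0.9, -0.1]
opening: 0.0556
```

{"name": "apply_moves", "arguments": {"rows": [[0,0,0,0,0,0],[0,0,0,0,0,0],[0,0,0,0,0,0],[0,0,0,0,0,0],[0,0,-3,0,0,0],[0,0,-7,0,0,0],[0,0,-9,0,0,0],[0,0,-9,0,0,0],[0,0,-9,0,0,0]], "grip": 0.75}}

```text
t: 24.15
tool_pos: [0.6013, 0.2984, 0.0776]
tool_rot: [-2.371, -2.058, -0.001]
contact_force: [-0.4, 0.4, -0.9]
opening: 0.0363
```

```bash
python3 - <<'E'
from h import *
plan([0.5517,-0.2102,0.005],-8.25)
E
```

```text
t 24.15 pos [0.6013 0.2984 0.0776] q6 0.49 F [-0.4  0.4 -0.9] op 0.0363
ROW [-51.07, 2.24, 7.16] [-0.02, -0.02, 0.04] n>= 10.3
tool axes [[0.14, 0.99, -0.001], [0.99, -0.14, 0.002], [0.002, -0.001, -1.0]]
```

{"name": "apply_moves", "arguments": {"rows": [[-51.1,2.2,0,0,0,0],[-51.1,2.2,0,0,0,0],[-51.1,2.2,0,0,0,0],[-51.1,2.2,0,0,0,0],[-51.1,2.2,0,0,0,0],[-51.1,2.2,0,0,0,0],[-51.1,2.2,0,0,0,0],[-51.1,2.2,0,0,0,0],[-51.1,2.2,0,0,0,0],[-51.1,2.2,0,0,0,0],[-51.1,2.2,0,0,0,0],[-51.1,2.2,0,0,0,0],[-51.1,2.2,3,0,0,0],[-51.1,2.2,6,0,0,0],[-51.1,2.2,7,0,0,0],[-51.1,2.2,7,0,0,0],[-51.1,2.2,7,0,0,0],[-51.1,2.2,7,0,0,0]]}}

```text
t: 25.95
tool_pos: [0.5527, -0.2106, 0.0085]
tool_rot: [2.371, 2.06, 0.003]
contact_force: [-0.3, -0.1, 0.1]
opening: 0.0359
```

```bash
python3 - <<'E'
from h import *
plan([0.5517,-0.2102,-0.008],-8.25)
save("side","s16.png",(310,290,430,400),5)
E
```

```text
t 25.95 pos [ 0.5527 -0.2106  0.0085] q6 -0.35 F [-0.3 -0.1  0.1] op 0.0359
ROW [0.03, -0.11, 1.65] [0.02, -0.01, 0.05] n>= 0.3
tool axes [[0.14, 0.99, 0.002], [0.99, -0.14, 0.001], [0.001, 0.002, -1.0]]
```

View pics/s16.png

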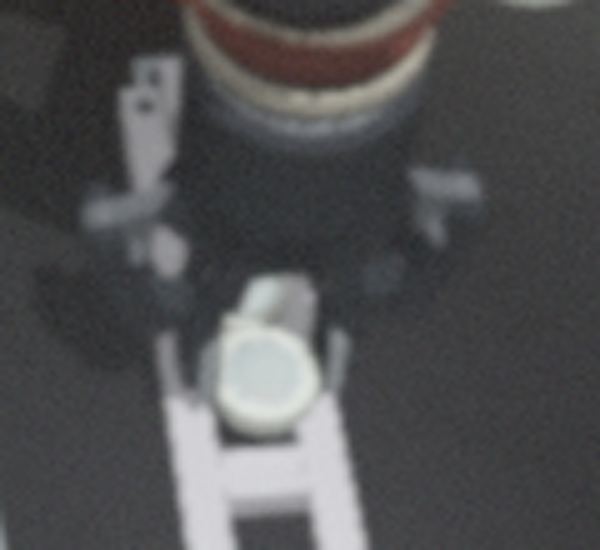

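{"name": "apply_moves", "arguments": {"rows": [[0,-0.1,0.4,0,0,0],[0,-0.1,0.8,0,0,0],[0,-0.1,1.2,0,0,0],[0,-0.1,1.5,0,0,0],[0,-0.1,1.6,0,0,0],[0,-0.1,1.6,0,0,0]]}}

```text
t: 26.6
tool_pos: [0.5516, -0.2107, -0.007]
tool_rot: [-2.372, -2.06, -0.002]
contact_force: [-2.2, 1.3, 3.5]
opening: 0.0364
```

{"name": "apply_moves", "arguments": {"rows": [[0,0,0,0,0,0],[0,0,0,0,0,0],[0,0,0,0,0,0],[0,0,-3,0,0,0],[0,0,-7,0,0,0],[0,0,-9,0,0,0],[0,0,-9,0,0,0],[0,0,-9,0,0,0]], "grip": 0.35}}

```text
t: 27.4
tool_pos: [0.5515, -0.2108, 0.0828]
tool_rot: [2.372, 2.06, 0.002]
contact_force: [0.0, 0.4, -0.3]
opening: 0.0554
```

```bash
python3 - <<'E'
from h import *
plan([0.5165,0.2405,-0.013],-8.25)
save("side","s17.png",(310,290,430,400),5)
save("side","s17b.png",(230,165,380,275),5)
E
```

```text
t 27.4 pos [ 0.5515 -0.2108  0.0828] q6 -0.35 F [ 0.   0.4 -0.3] op 0.0554
ROW [44.18, -9.79, 9.61] [0.01, -0.01, 0.04] n>= 9.3
tool axes [[0.14, 0.99, 0.001], [0.99, -0.14, 0.001], [0.001, 0.001, -1.0]]
```

View pics/s17.png

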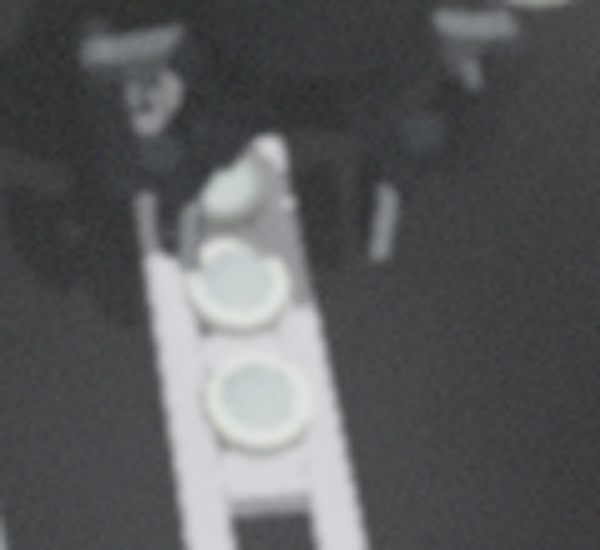

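View pics/s17b.png

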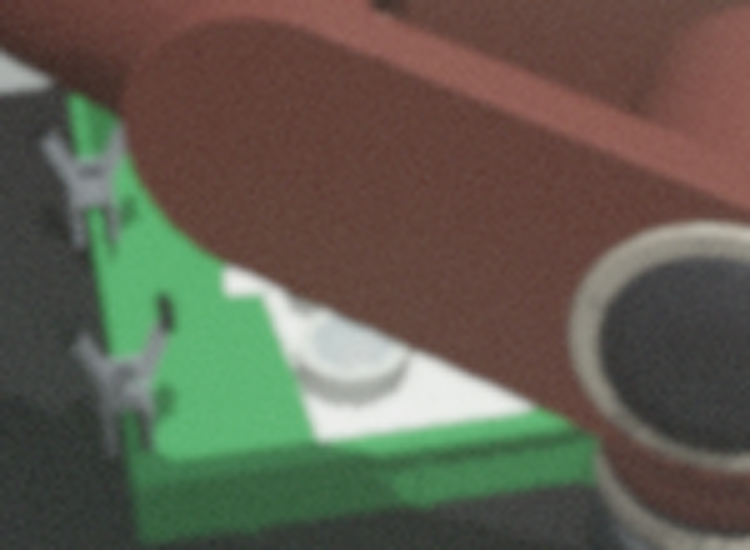

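{"name": "apply_moves", "arguments": {"rows": [[44.1,-3.5,0,0,0,0],[44.2,-9.8,0,0,0,0],[44.2,-9.8,0,0,0,0],[44.2,-9.8,0,0,0,0],[44.2,-9.8,0,0,0,0],[44.2,-9.8,0,0,0,0],[44.2,-9.8,0,0,0,0],[44.2,-9.8,0,0,0,0],[44.2,-9.8,0,0,0,0],[44.2,-9.8,0,0,0,0],[44.2,-9.8,3,0,0,0],[44.2,-9.8,5,0,0,0],[44.2,-9.8,5,0,0,0],[44.2,-9.8,5,0,0,0],[44.2,-9.8,5,0,0,0]]}}

```text
t: 29.0
tool_pos: [0.5158, 0.2412, 0.0329]
tool_rot: [-2.37, -2.058, -0.002]
contact_force: [1.2, 0.4, 0.8]
opening: 0.0554
```

```bash
python3 - <<'E'
from h import *
plan([0.5163,0.2403,-0.013],-8.25)
save("side","s18.png",(220,120,380,260),5)
E
```

```text
t 29.0 pos [0.5158 0.2412 0.0329] q6 0.44 F [1.2 0.4 0.8] op 0.0554
ROW [-0.09, 0.07, 4.59] [-0.01, -0.03, 0.04] n>= 0.9
tool axes [[0.14, 0.99, -0.001], [0.99, -0.14, 0.003], [0.003, -0.001, -1.0]]
```

View pics/s18.png

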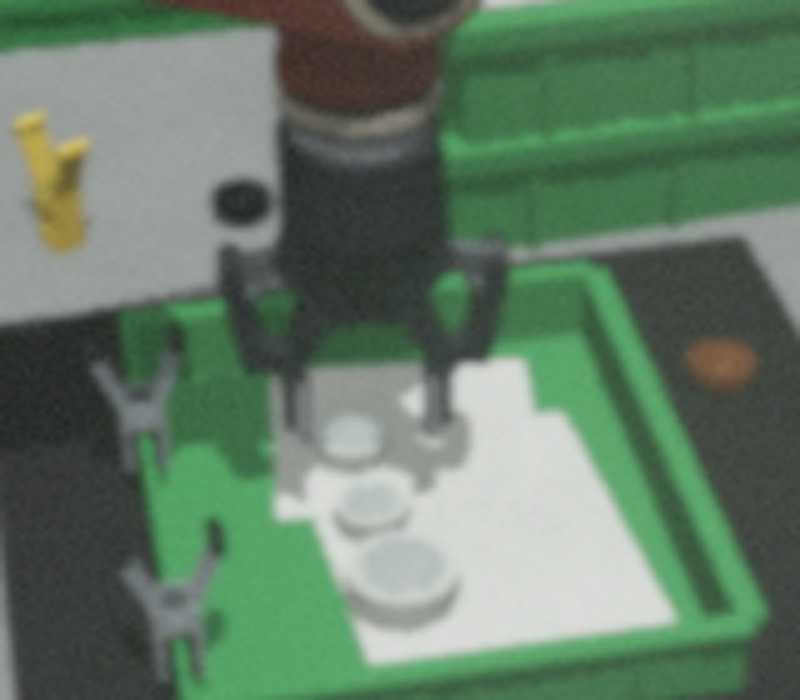

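{"name": "apply_moves", "arguments": {"rows": [[-0.1,0.1,2,0,0,0],[-0.1,0.1,3.6,0,0,0],[-0.1,0.1,4.6,0,0,0],[-0.1,0.1,4.6,0,0,0],[-0.1,0.1,4.6,0,0,0]]}}

```text
t: 29.55
tool_pos: [0.5168, 0.2403, -0.0127]
tool_rot: [-2.37, -2.058, -0.003]
contact_force: [-0.4, 0.0, 0.4]
opening: 0.0554
```

{"name": "apply_moves", "arguments": {"rows": [[0,0,0,0,0,0],[0,0,0,0,0,0],[0,0,0,0,0,0],[0,0,0,0,0,0],[0,0,-3,0,0,0],[0,0,-7,0,0,0],[0,0,-9,0,0,0],[0,0,-9,0,0,0],[0,0,-9,0,0,0]], "grip": 0.75}}

```text
t: 30.45
tool_pos: [0.5167, 0.24, 0.077]
tool_rot: [-2.37, -2.058, -0.002]
contact_force: [0.3, -0.2, -1.3]
opening: 0.0368
```

```bash
python3 - <<'E'
from h import *
plan([0.5447,-0.2583,0.005],-8.25)
E
```

```text
t 30.45 pos [0.5167 0.24   0.077 ] q6 0.44 F [ 0.3 -0.2 -1.3] op 0.0368
ROW [-48.96, 9.78, 7.05] [-0.01, -0.03, 0.04] n>= 10.1
tool axes [[0.14, 0.99, -0.001], [0.99, -0.14, 0.003], [0.003, -0.001, -1.0]]
```

{"name": "apply_moves", "arguments": {"rows": [[-49,9.8,0,0,0,0],[-49,9.8,0,0,0,0],[-49,9.8,0,0,0,0],[-49,9.8,0,0,0,0],[-49,9.8,0,0,0,0],[-49,9.8,0,0,0,0],[-49,9.8,0,0,0,0],[-49,9.8,0,0,0,0],[-49,9.8,0,0,0,0],[-49,9.8,0,0,0,0],[-49,9.8,0,0,0,0],[-49,9.8,0,0,0,0],[-49,9.8,3,0,0,0],[-49,9.8,6,0,0,0],[-49,9.8,6.8,0,0,0],[-49,9.8,6.8,0,0,0],[-49,9.8,6.8,0,0,0],[-49,9.8,6.8,0,0,0]]}}

```text
t: 32.25
tool_pos: [0.5462, -0.259, 0.0095]
tool_rot: [2.371, 2.06, 0.004]
contact_force: [-0.3, -0.4, -0.3]
opening: 0.0362
```

```bash
python3 - <<'E'
from h import *
plan([0.5447,-0.2583,-0.0075],-8.25)
save("side","s19.png",(310,310,430,430),5)
E
```

```text
t 32.25 pos [ 0.5462 -0.259   0.0095] q6 -0.43 F [-0.3 -0.4 -0.3] op 0.0362
ROW [0.05, -0.16, 1.7] [0.02, -0.02, 0.04] n>= 0.3
tool axes [[0.14, 0.99, 0.002], [0.99, -0.14, 0.001], [0.002, 0.002, -1.0]]
```

View pics/s19.png

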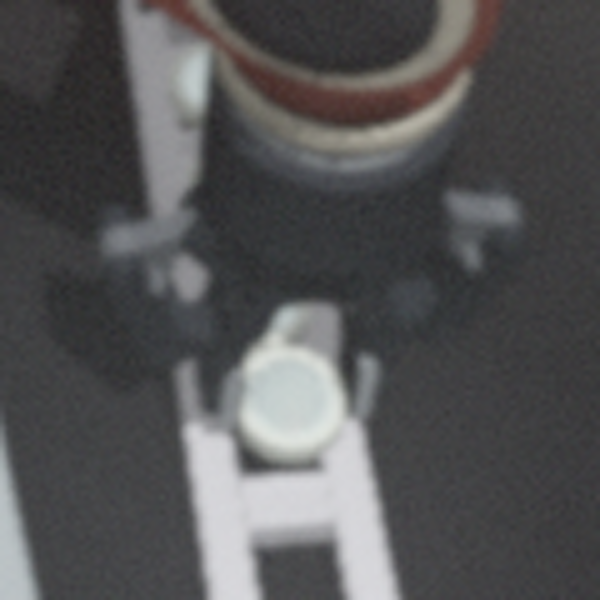

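{"name": "apply_moves", "arguments": {"rows": [[0,-0.15,0.4,0,0,0],[0,-0.15,0.8,0,0,0],[0,-0.15,1.2,0,0,0],[0,-0.15,1.5,0,0,0],[0,-0.15,1.7,0,0,0],[0,-0.15,1.7,0,0,0]]}}

```text
t: 32.9
tool_pos: [0.5446, -0.2589, -0.0076]
tool_rot: [-2.372, -2.06, -0.004]
contact_force: [-1.3, 0.5, 0.5]
opening: 0.0368
```

{"name": "apply_moves", "arguments": {"rows": [[0,0,0,0,0,0],[0,0,0,0,0,0],[0,0,0,0,0,0],[0,0,-3,0,0,0],[0,0,-7,0,0,0],[0,0,-9,0,0,0],[0,0,-9,0,0,0],[0,0,-9,0,0,0]], "grip": 0.35}}

```text
t: 33.7
tool_pos: [0.5445, -0.2591, 0.0824]
tool_rot: [2.372, 2.06, 0.004]
contact_force: [-1.0, 0.7, -0.9]
opening: 0.0556
```

```bash
python3 - <<'E'
from h import *
plan([0.5171,0.2977,-0.013],-8.25)
save("side","s20.png",(310,310,430,430),5)
E
```

```text
t 33.7 pos [ 0.5445 -0.2591  0.0824] q6 -0.43 F [-1.   0.7 -0.9] op 0.0556
ROW [54.73, -10.52, 9.6] [0.02, -0.02, 0.04] n>= 11.3
tool axes [[0.14, 0.99, 0.002], [0.99, -0.14, 0.001], [0.002, 0.002, -1.0]]
```

View pics/s20.png

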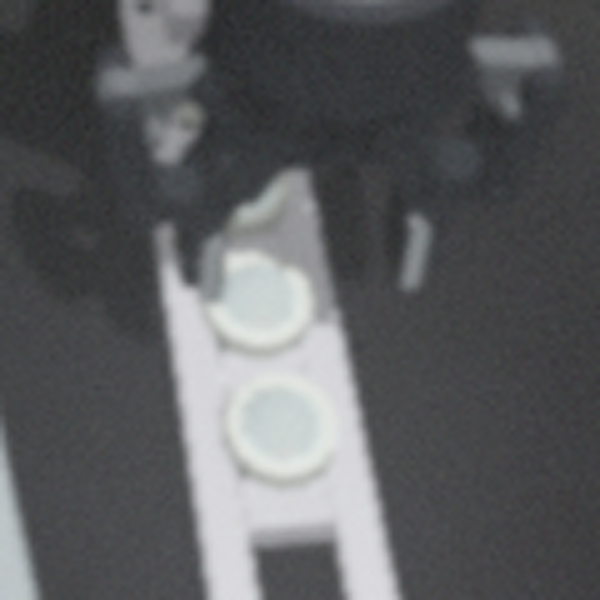

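{"name": "apply_moves", "arguments": {"rows": [[54.7,-3.5,0,0,0,0],[54.7,-6,0,0,0,0],[54.7,-10.5,0,0,0,0],[54.7,-10.5,0,0,0,0],[54.7,-10.5,0,0,0,0],[54.7,-10.5,0,0,0,0],[54.7,-10.5,0,0,0,0],[54.7,-10.5,0,0,0,0],[54.7,-10.5,0,0,0,0],[54.7,-10.5,0,0,0,0],[54.7,-10.5,0,0,0,0],[54.7,-10.5,0,0,0,0],[54.7,-10.5,0,0,0,0],[54.7,-10.5,3,0,0,0],[54.7,-10.5,5,0,0,0],[54.7,-10.5,5,0,0,0],[54.7,-10.5,5,0,0,0],[54.7,-10.5,5,0,0,0]]}}

```text
t: 35.55
tool_pos: [0.5174, 0.2974, 0.0337]
tool_rot: [-2.372, -2.058, -0.005]
contact_force: [-0.7, -0.1, 1.0]
opening: 0.0552
```

```bash
python3 - <<'E'
from h import *
plan([0.5171,0.2977,-0.013],-8.25)
save("side","s21.png",(220,120,380,260),5)
E
```

```text
t 35.55 pos [0.5174 0.2974 0.0337] q6 0.54 F [-0.7 -0.1  1. ] op 0.0552
ROW [0.02, -0.04, 4.67] [0.01, -0.04, 0.03] n>= 0.9
tool axes [[0.141, 0.99, 0.002], [0.99, -0.141, 0.003], [0.003, 0.001, -1.0]]
```

View pics/s21.png

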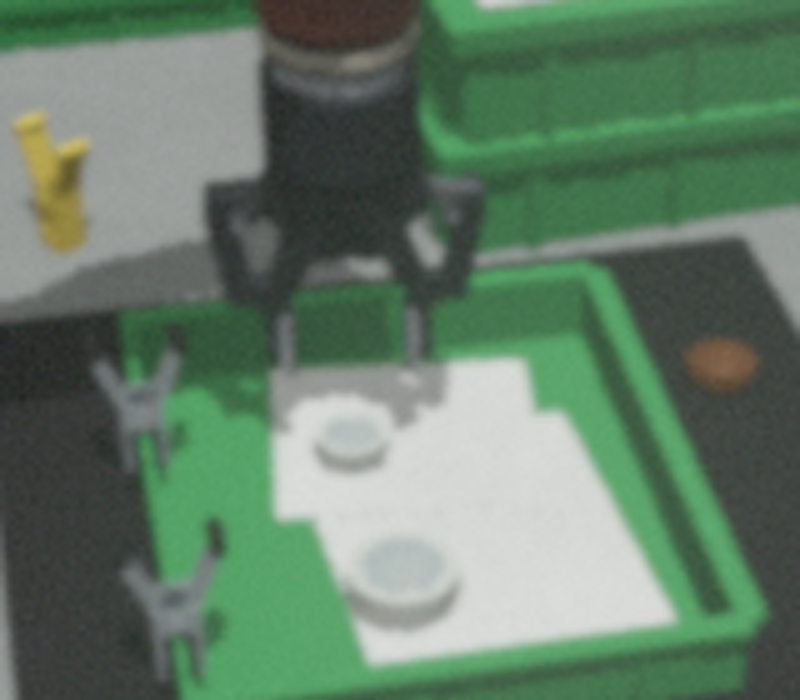

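{"name": "apply_moves", "arguments": {"rows": [[0,0,2,0,0,0],[0,0,3.6,0,0,0],[0,0,4.65,0,0,0],[0,0,4.65,0,0,0],[0,0,4.65,0,0,0]]}}

```text
t: 36.1
tool_pos: [0.5176, 0.2978, -0.0126]
tool_rot: [-2.372, -2.058, -0.006]
contact_force: [-0.2, -0.5, -1.3]
opening: 0.0553
```

{"name": "apply_moves", "arguments": {"rows": [[0,0,0,0,0,0],[0,0,0,0,0,0],[0,0,0,0,0,0],[0,0,0,0,0,0],[0,0,-3,0,0,0],[0,0,-7,0,0,0],[0,0,-9,0,0,0],[0,0,-9,0,0,0],[0,0,-9,0,0,0]], "grip": 0.75}}

```text
t: 37.0
tool_pos: [0.5172, 0.2974, 0.0771]
tool_rot: [-2.372, -2.058, -0.005]
contact_force: [-0.1, -0.5, -1.4]
opening: 0.0364
```

```bash
python3 - <<'E'
from h import *
plan([0.5378,-0.3065,0.005],-8.25)
E
```

```text
t 37.0 pos [0.5172 0.2974 0.0771] q6 0.54 F [-0.1 -0.5 -1.4] op 0.0364
ROW [-59.52, 10.54, 7.02] [0.02, -0.04, 0.03] n>= 12.2
tool axes [[0.141, 0.99, 0.002], [0.99, -0.141, 0.003], [0.003, 0.001, -1.0]]
```

{"name": "apply_moves", "arguments": {"rows": [[-59.5,10.5,0,0,0,0],[-59.5,10.5,0,0,0,0],[-59.5,10.5,0,0,0,0],[-59.5,10.5,0,0,0,0],[-59.5,10.5,0,0,0,0],[-59.5,10.5,0,0,0,0],[-59.5,10.5,0,0,0,0],[-59.5,10.5,0,0,0,0],[-59.5,10.5,0,0,0,0],[-59.5,10.5,0,0,0,0],[-59.5,10.5,0,0,0,0],[-59.5,10.5,0,0,0,0],[-59.5,10.5,0,0,0,0],[-59.5,10.5,0,0,0,0],[-59.5,10.5,3,0,0,0],[-59.5,10.5,6,0,0,0],[-59.5,10.5,6.8,0,0,0],[-59.5,10.5,6.8,0,0,0],[-59.5,10.5,6.8,0,0,0],[-59.5,10.5,6.8,0,0,0]]}}

```text
t: 39.0
tool_pos: [0.5388, -0.3066, 0.0092]
tool_rot: [2.371, 2.059, 0.007]
contact_force: [-0.4, -0.6, 0.1]
opening: 0.0362
```

```bash
python3 - <<'E'
from h import *
plan([0.5378,-0.3065,-0.0075],-8.25)
save("side","s22.png",(310,330,430,450),5)
E
```

```text
t 39.0 pos [ 0.5388 -0.3066  0.0092] q6 -0.5 F [-0.4 -0.6  0.1] op 0.0362
ROW [-0.0, -0.1, 1.67] [0.05, -0.02, 0.04] n>= 0.3
tool axes [[0.14, 0.99, 0.004], [0.99, -0.14, 0.001], [0.002, 0.004, -1.0]]
```

View pics/s22.png

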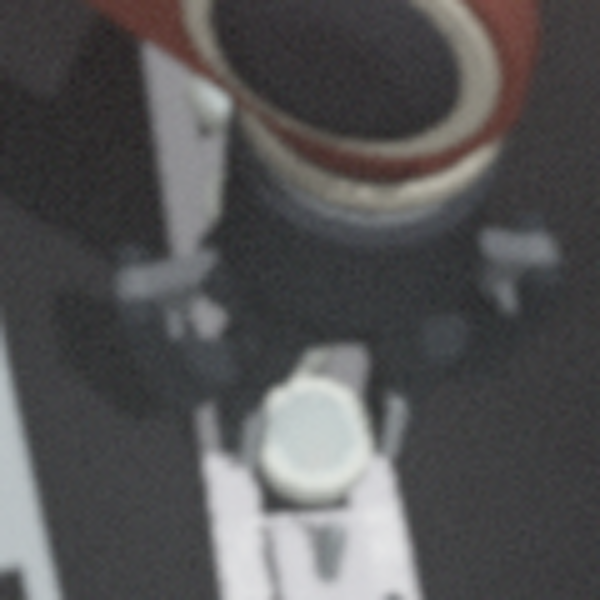

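{"name": "apply_moves", "arguments": {"rows": [[0,-0.1,0.4,0,0,0],[0,-0.1,0.8,0,0,0],[0,-0.1,1.2,0,0,0],[0,-0.1,1.5,0,0,0],[0,-0.1,1.65,0,0,0],[0,-0.1,1.65,0,0,0]]}}

```text
t: 39.65
tool_pos: [0.5377, -0.3066, -0.0075]
tool_rot: [2.371, 2.058, 0.007]
contact_force: [0.1, -0.3, -0.9]
opening: 0.0365
```

{"name": "apply_moves", "arguments": {"rows": [[0,0,0,0,0,0],[0,0,0,0,0,0],[0,0,0,0,0,0],[0,0,-3,0,0,0],[0,0,-7,0,0,0],[0,0,-10,0,0,0],[20,-28,-12,0,0,0],[20,-28,-12,0,0,0],[20,-28,-12,0,0,0],[20,-28,-12,0,0,0],[20,-28,-12,0,0,0],[20,-28,-12,0,0,0],[20,-28,-12,0,0,0],[20,-28,-12,0,0,0]], "grip": 0.35}}

```text
t: 41.05
tool_pos: [0.2871, -0.0678, 0.1129]
tool_rot: [2.362, 2.055, 0.012]
contact_force: [1.3, -1.1, -0.5]
opening: 0.0553
```

```bash
python3 - <<'E'
from h import *
print(ctrl.get_obs()["tool_pos"],ctrl.get_obs()["t"])
save("side","s23.png",(235,285,400,480),3)
save("top","t23.png",(350,200,550,330),4)
E
```

```text
[ 0.28710737 -0.0678119   0.11288895] 41.05
```

View pics/s23.png

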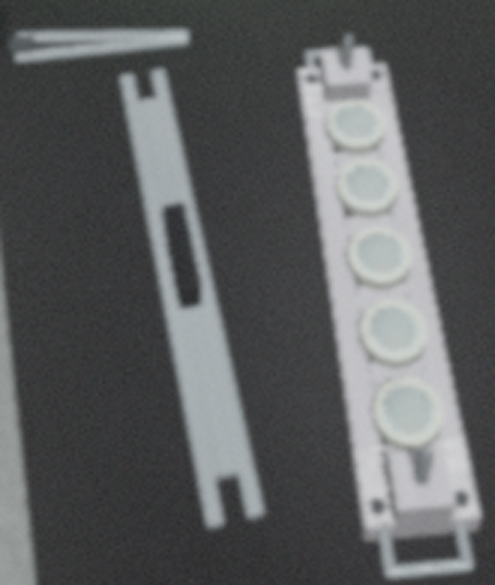

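View pics/t23.png

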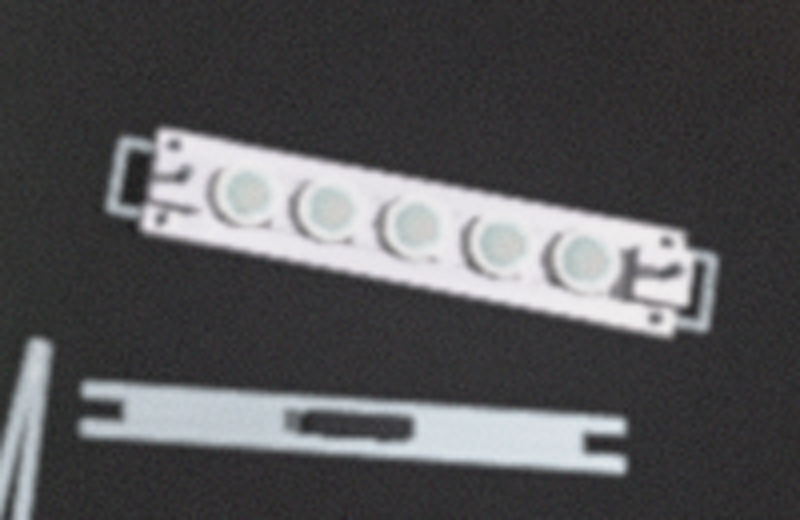

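```bash
python3 - <<'E'
from h import *
y=np.array([0.144,0.9896])
for n in("top","side"):
    im=cam(n);c=im["color"].astype(int);B,G,R=c[...,0],c[...,1],c[...,2];g=c.mean(2)
    m=(B-R>3)&(G-R>5)&(g>150)
    roi=np.zeros(g.shape,bool)
    if n=="top": roi[225:290,395:510]=1
    else: roi[310:440,335:390]=1
    for p,a,s in blobs(m&roi,25,600):
        w=onz(im,*p,.028)[:2]; r=w-np.array([.5504,-.2122]); print(n,p.round(2),a,w.round(4),"along",(r@y*1000).round(1),"across",((r[0]*y[1]-r[1]*y[0])*1000).round(1))
    # pins: dark pixels of bar fork etc
im=cam("top");c=im["color"].astype(int);g=c.mean(2)
mm=(g>140); mm[:290]=0;mm[325:]=0;mm[:,:366]=0;mm[:,520:]=0
pts=np.argwhere(mm)[:,::-1]
P=np.array([onz(im,u,v,0.006)[:2] for u,v in pts],np.float32);print("bar",cv2.minAreaRect(P))
im=cam("side");c=im["color"].astype(int);g=c.mean(2)
mm=(g>110);mm[:308]=0;mm[:,:270]=0;mm[:,326:]=0
b=max(blobs(mm,50,9000),key=lambda b:b[1]);print(b[0],b[1],b[2])
pts=np.argwhere(mm)[:,::-1]
P=np.array([onz(im,u,v,0.006)[:2] for u,v in pts],np.float32);print("bar side",cv2.minAreaRect(P))
E
```

```text
top [409.85 247.04] 52 [ 0.5655 -0.1097] along 103.6 across 0.2
top [431.2  251.62] 65 [ 0.5576 -0.1585] along 54.1 across -0.6
top [452.06 255.29] 52 [ 0.5518 -0.2061] along 6.3 across 0.5
top [473.68 260.18] 60 [ 0.5433 -0.2552] along -43.6 across -0.9
top [494.32 263.51] 59 [ 0.5383 -0.3019] along -90.5 across 0.9
side [353.28 325.25] 116 [ 0.5665 -0.1163] along 97.2 across 2.2
side [356.99 345.49] 128 [ 0.5597 -0.1631] along 50.0 across 2.1
side [361.27 368.79] 154 [ 0.5525 -0.2124] along 0.1 across 2.1
side [365.78 394.3 ] 177 [ 0.545  -0.2615] along -49.6 across 1.8
side [370.79 420.98] 205 [ 0.5384 -0.3083] along -96.8 across 2.0
bar ((0.43627652525901794, -0.17897605895996094), (0.30632346868515015, 0.03145857900381088), 89.19837951660156)
[298.23641766 387.14898132] 2356 [ 275  308   48  153 2356]
bar side ((0.4388172924518585, -0.18040603399276733), (0.30972614884376526, 0.03228847682476044), 89.3049545288086)
```

```bash
python3 - <<'E'
from h import *
plan([0.4375,-0.1795,0.06],-0.8)
E
```

```text
t 41.35 pos [ 0.2883 -0.0698  0.1115] q6 -0.35 F [-0.4 -0.2  0.4] op 0.0558
ROW [-8.76, 16.31, 5.15] [0.02, -0.03, -1.46] n>= 3.8
tool axes [[0.141, 0.99, 0.002], [0.99, -0.141, 0.003], [0.003, 0.001, -1.0]]
```

{"name": "apply_moves", "arguments": {"rows": [[-8.8,16.3,4,0,0,-1.46],[-8.8,16.3,5.1,0,0,-1.46],[-8.8,16.3,5.1,0,0,-1.46],[-8.8,16.3,5.1,0,0,-1.46],[-8.8,16.3,5.1,0,0,-1.46],[-8.8,16.3,5.1,0,0,-1.46],[-8.8,16.3,8.5,0,0,-1.46],[-8.8,16.3,8.5,0,0,-1.46],[-8.8,16.3,8.5,0,0,-1.46],[-8.8,16.3,8.5,0,0,-1.46]], "grip": 0.45}}

```text
t: 42.35
tool_pos: [0.4382, -0.1802, 0.0285]
tool_rot: [2.235, 2.204, 0.006]
contact_force: [0.4, -0.1, 0.2]
opening: 0.0467
```

```bash
python3 - <<'E'
from h import *
plan([0.4375,-0.1795,-0.012],-0.8)
save("side","s24.png",(230,300,390,440),5)
E
```

```text
t 42.35 pos [ 0.4382 -0.1802  0.0285] q6 -0.54 F [ 0.4 -0.1  0.2] op 0.0467
ROW [0.06, -0.08, 4.05] [0.05, -0.01, -0.0] n>= 0.8
tool axes [[0.014, 1.0, 0.004], [1.0, -0.014, 0.001], [0.001, 0.004, -1.0]]
```

View pics/s24.png

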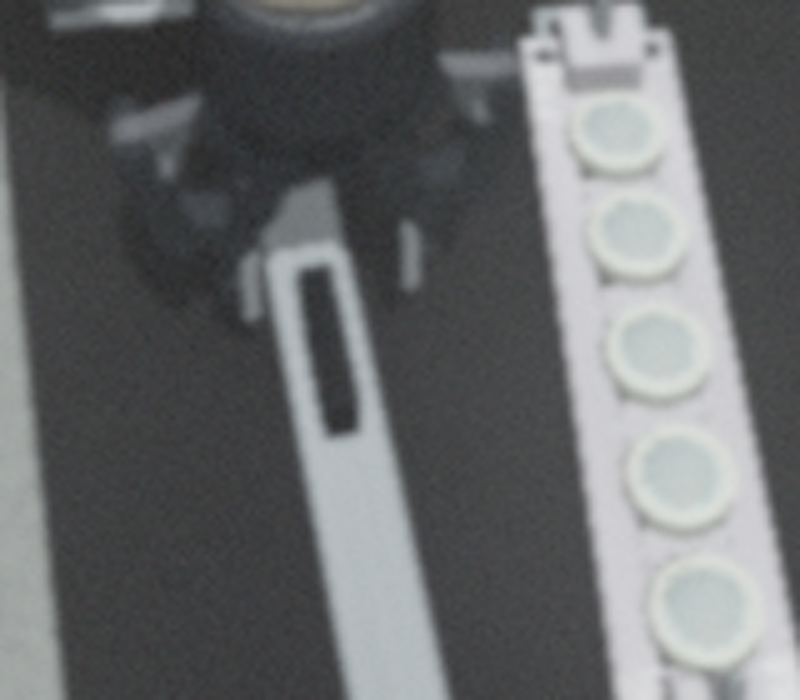

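{"name": "apply_moves", "arguments": {"rows": [[0,-0.1,1.5,0,0,0],[0,-0.1,3,0,0,0],[0,-0.1,3.7,0,0,0],[0,-0.1,4,0,0,0],[0,-0.1,4,0,0,0]]}}

```text
t: 42.9
tool_pos: [0.4378, -0.1803, -0.0109]
tool_rot: [2.235, 2.203, 0.007]
contact_force: [-0.6, -0.5, 0.4]
opening: 0.047
```

{"name": "apply_moves", "arguments": {"rows": [[0,0,0,0,0,0],[0,0,0,0,0,0],[0,0,0,0,0,0],[0,0,0,0,0,0],[0,0,0,0,0,0]], "grip": 0.95, "squeeze": 40}}

```text
t: 43.4
tool_pos: [0.4386, -0.1808, -0.01]
tool_rot: [2.234, 2.202, 0.007]
contact_force: [0.2, 0.4, 5.7]
opening: 0.0123
```

{"name": "apply_moves", "arguments": {"rows": [[0,0,-1,0,0,0],[0,0,-3,0,0,0],[0,0,-6,0,0,0],[0,0,-9,0,0,0],[0,0,-9,0,0,0],[0,0,-9,0,0,0]]}}

```text
t: 44.0
tool_pos: [0.4378, -0.1807, 0.0798]
tool_rot: [2.233, 2.202, 0.007]
contact_force: [0.4, 0.3, -3.5]
opening: 0.0126
```

```bash
python3 - <<'E'
from h import *
plan([0.5517,-0.2100,0.075],-8.25)
save("side","s25.png",(230,240,410,480),3)
save("top","t25.png",(350,200,550,330),4)
E
```

```text
t 44.0 pos [ 0.4378 -0.1807  0.0798] q6 -0.54 F [ 0.4  0.3 -3.5] op 0.0126
ROW [-2.77, 11.43, 0.56] [0.08, -0.0, 1.49] n>= 2.4
tool axes [[0.014, 1.0, 0.007], [1.0, -0.014, -0.0], [-0.0, 0.007, -1.0]]
```

View pics/s25.png

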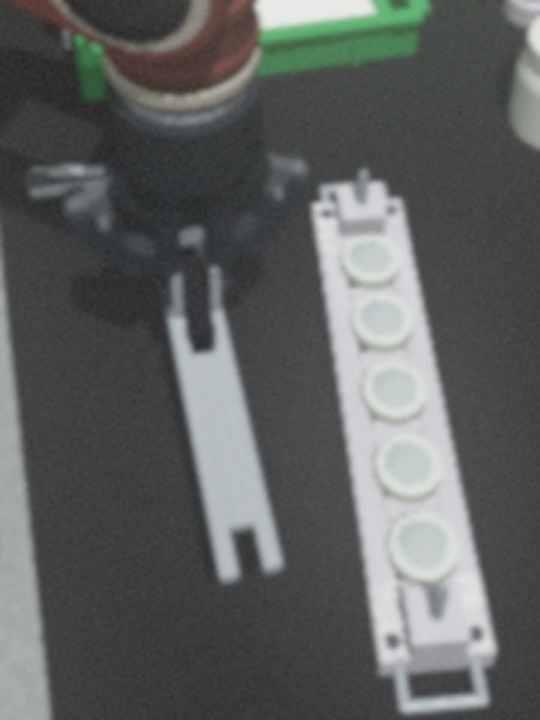

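View pics/t25.png

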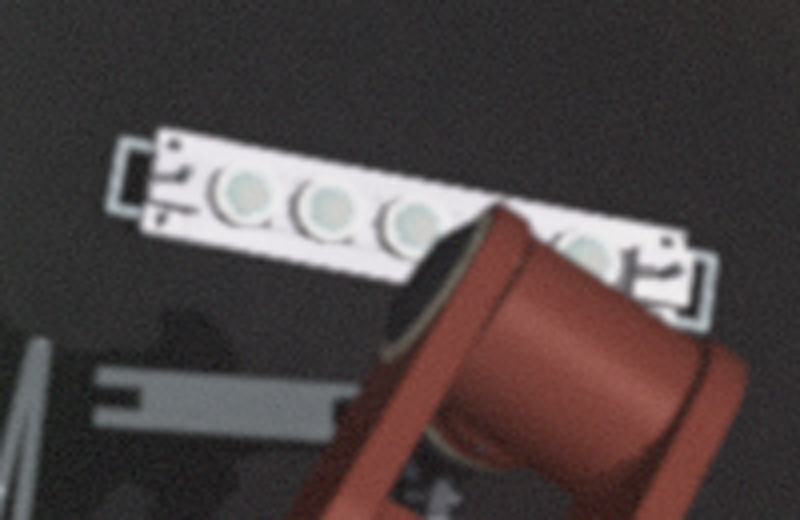

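{"name": "apply_moves", "arguments": {"rows": [[-2.8,11.4,0.4,0,0,1.5],[-2.8,11.4,0.4,0,0,1.5],[-2.8,11.4,0.4,0,0,1.5],[-2.8,11.4,0.4,0,0,1.5],[-2.8,11.4,0.4,0,0,1.5],[-2.8,11.4,0.4,0,0,1.5],[-2.8,11.4,0.4,0,0,1.5],[-2.8,11.4,0.4,0,0,1.5]]}}

```text
t: 44.9
tool_pos: [0.5495, -0.2093, 0.0744]
tool_rot: [2.376, 2.053, 0.006]
contact_force: [0.1, -0.3, -1.8]
opening: 0.0127
```

```bash
python3 - <<'E'
from h import *
plan([0.5517,-0.2115,0.026],-8.25)
save("side","s26.png",(290,270,430,480),3.8)
save("top","t26.png",(360,210,540,310),4.4)
E
```

```text
t 44.9 pos [ 0.5495 -0.2093  0.0744] q6 -0.35 F [ 0.1 -0.3 -1.8] op 0.0127
ROW [-0.19, 0.24, 4.84] [0.04, -0.02, -0.02] n>= 1.0
tool axes [[0.145, 0.989, 0.004], [0.989, -0.145, 0.002], [0.002, 0.003, -1.0]]
```

View pics/s26.png

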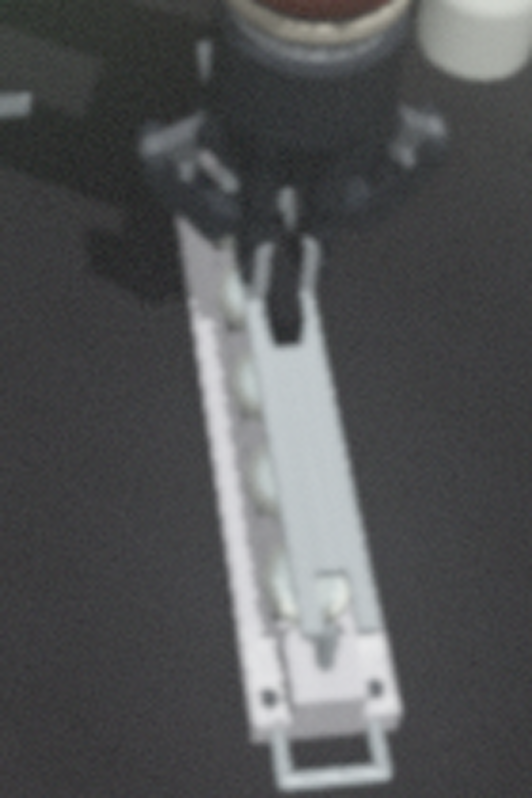

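View pics/t26.png

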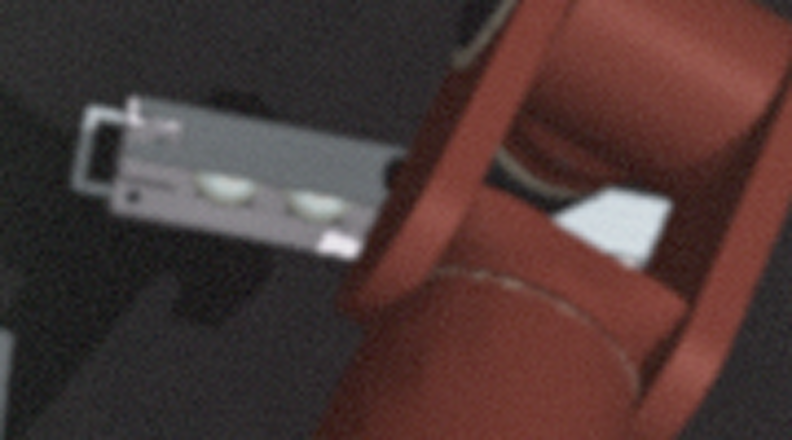

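```bash
python3 - <<'E'
from h import *
im=save("side","s27.png",(350,400,410,460),10)
print("slot end mid",onz(im,377.1,436.3,.0904),"slot root",onz(im,330/3.8+290,571/3.8+270,.0904))
print("pin base",onz(im,376,445.8,.034))
R=np.array([.144,.9896]); c=np.array([.5517,-.2105])
print("pred pin_r",c-0.138*R)
E
```

```text
slot end mid [ 0.52457494 -0.36136785  0.0904    ] slot root [ 0.53206483 -0.33850871  0.0904    ]
pin base [ 0.53214283 -0.35071927  0.034     ]
pred pin_r [ 0.531828  -0.3470648]
```

View pics/s27.png

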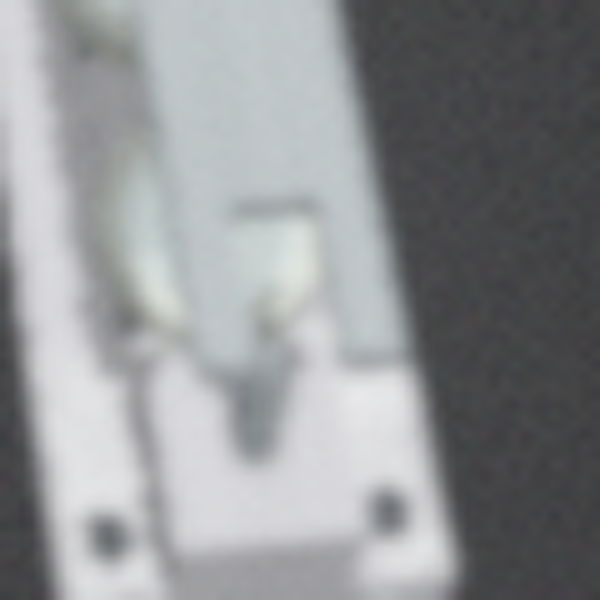

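```bash
python3 - <<'E'
from h import *
im=cam("side")
a=onz(im,380,436.7,.0904)[:2];b=onz(im,377.5,421,.0904)[:2];p=onz(im,375.5,445.5,.034)[:2]
print(a,b,np.linalg.norm(a-b),p)
R=np.array([.144,.9896]);X=np.array([.9896,-.144])
o=ctrl.get_obs()["tool_pos"][:2]
for n,q in(("end",a),("root",b),("pin",p)): print(n,"along",(q-o)@R*1000,"across",(q-o)@X*1000)
# predicted pixel of slot mid-end when lowered
E
```

```text
[ 0.52845348 -0.3628877 ] [ 0.53264305 -0.3398081 ] 0.02345678162717539 [ 0.53154115 -0.35010344]
end along -154.89708959361462 across 0.7425520010806288
root along -131.4542156751302 across 1.5650874039184717
pin along -141.80115441484844 across 1.9571841022854295
```

{"name": "apply_moves", "arguments": {"rows": [[-0.2,0.15,0.8,0,0,0],[-0.2,0.15,1.4,0,0,0],[-0.2,0.15,1.4,0,0,0],[-0.2,0.15,1.4,0,0,0]]}}

```text
t: 45.5
tool_pos: [0.5509, -0.2115, 0.0598]
tool_rot: [2.377, 2.054, 0.006]
contact_force: [-0.3, -0.8, -2.1]
opening: 0.0127
```

```bash
python3 - <<'E'
from h import *
plan([0.5517,-0.2115,0.026],-8.25)
im=save("side","s28.png",(350,400,410,460),10)
im=save("side","s28b.png",(320,290,390,340),10)
save("top","t28.png",(370,220,430,270),10)
E
```

```text
t 45.5 pos [ 0.5509 -0.2115  0.0598] q6 -0.35 F [-0.3 -0.8 -2.1] op 0.0127
ROW [0.0, 0.07, 3.38] [0.03, -0.03, -0.01] n>= 0.7
tool axes [[0.145, 0.989, 0.003], [0.989, -0.145, 0.002], [0.002, 0.003, -1.0]]
```

View pics/s28.png

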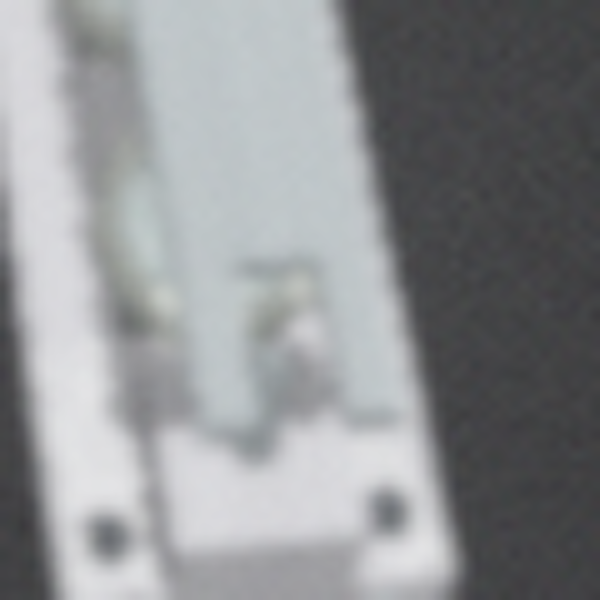

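View pics/t28.png

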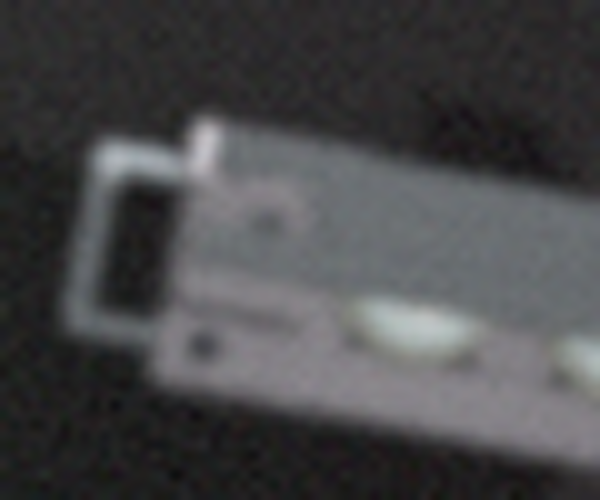

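```bash
python3 - <<'E'
from h import *
im=cam("side")
R=np.array([.144,.9896]);X=np.array([.9896,-.144])
o=ctrl.get_obs()["tool_pos"]; print(o); o=o[:2]
for n,u,v,z in(("end",380.3,442.5,.0758),("root",378,426.8,.0758),("pin",375.5,445.5,.034),("rcorner",391,441.4,.0758),("blockL",366.8,454.5,.034),("blockR",386.3,454,.034)):
  q=onz(im,u,v,z)[:2];print(n,"along",(q-o)@R*1000,"across",(q-o)@X*1000)
# pin predicted pix if rack centre (.5517,-.2115)
c=np.array([.5517,-.2115])
for s in(-1,1):
  p=c+s*.138*R; print(proj(im,[[*p,.034],[*p,.064]]))
E
```

```text
[ 0.55145732 -0.21176404  0.06077246]
end along -154.59225468333875 across 0.5810056965858356
root along -131.11440615594404 across 1.6798797711708577
pin along -139.76859463130512 across 0.21183094904856337
rcorner along -154.40477615472895 across 16.49579370712578
blockL along -152.0005110330412 across -15.487292195411753
blockR along -153.92752843823968 across 14.228376925389536
[[375.24780031 444.1658142 ]
 [377.10073038 434.96068097]]
[[349.93076218 306.80047271]
 [350.79473959 296.76843642]]
```

View pics/s28b.png

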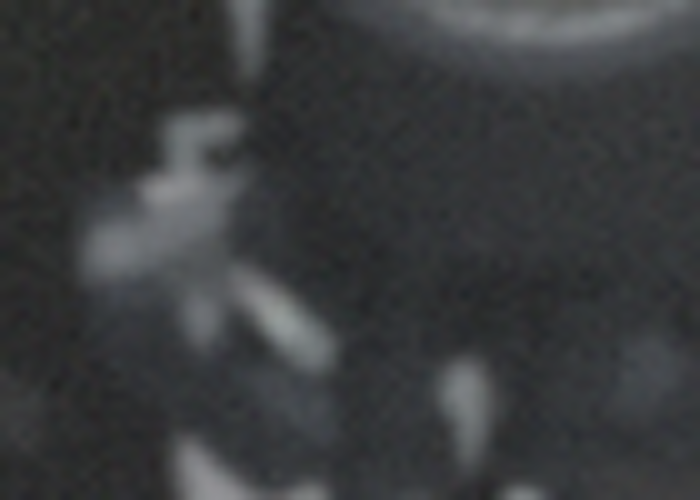

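{"name": "apply_moves", "arguments": {"rows": [[-0.1,-0.1,0.3,0,0,0],[-0.1,-0.1,0.6,0,0,0],[-0.1,-0.1,0.9,0,0,0],[-0.1,-0.1,1.2,0,0,0],[-0.1,-0.1,1.2,0,0,0]]}}

```text
t: 46.2
tool_pos: [0.5499, -0.2123, 0.0479]
tool_rot: [2.376, 2.054, 0.006]
contact_force: [0.4, -0.0, -2.0]
opening: 0.0129
```

{"name": "apply_moves", "arguments": {"rows": [[0,0,0.3,0,0,0],[0,0,0.6,0,0,0],[0,0,0.9,0,0,0],[0,0,0.9,0,0,0]]}}

```text
t: 46.6
tool_pos: [0.5494, -0.212, 0.0382]
tool_rot: [-2.376, -2.054, -0.005]
contact_force: [0.3, 0.2, -2.7]
opening: 0.0125
```

```bash
python3 - <<'E'
from h import *
plan([0.5517,-0.2115,0.025],-8.25)
im=save("side","s29.png",(330,390,420,470),8)
save("top","t29.png",(370,220,430,270),10)
E
```

```text
t 46.6 pos [ 0.5494 -0.212   0.0382] q6 -0.35 F [ 0.3  0.2 -2.7] op 0.0125
ROW [0.08, 0.21, 1.32] [0.02, -0.03, -0.01] n>= 0.3
tool axes [[0.145, 0.989, 0.002], [0.989, -0.145, 0.002], [0.003, 0.002, -1.0]]
```

View pics/s29.png

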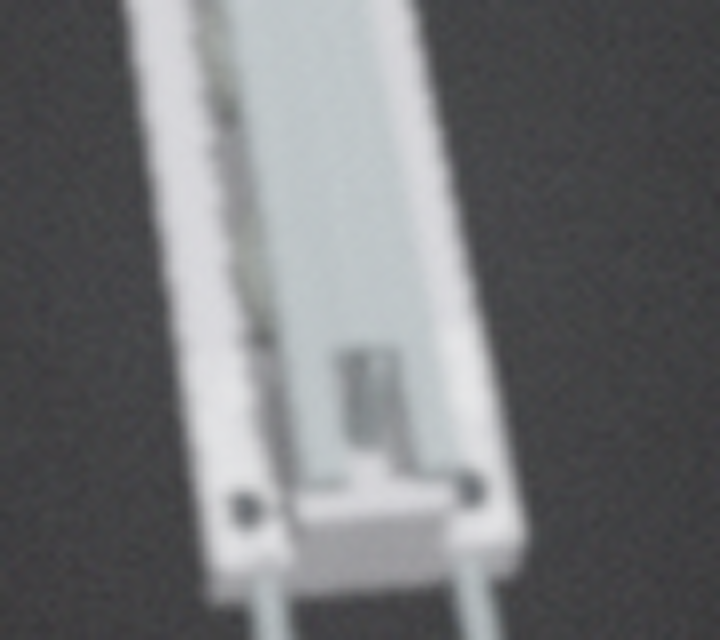

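View pics/t29.png

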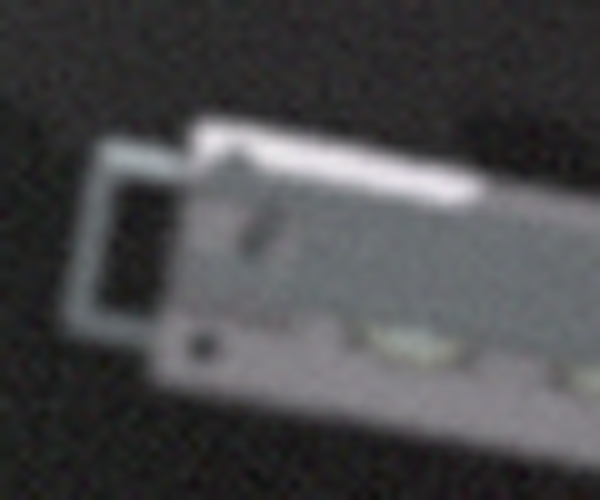

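{"name": "apply_moves", "arguments": {"rows": [[0,0,0.4,0,0,0],[0,0,0.8,0,0,0],[0,0,1.2,0,0,0],[0,0,1.2,0,0,0]]}}

```text
t: 47.1
tool_pos: [0.5492, -0.2118, 0.0257]
tool_rot: [-2.376, -2.054, -0.005]
contact_force: [-0.4, -0.3, -3.0]
opening: 0.0127
```

{"name": "apply_moves", "arguments": {"rows": [[0,0,0.15,0,0,0],[0,0,0.25,0,0,0],[0,0,0.25,0,0,0]]}}

```text
t: 47.4
tool_pos: [0.5494, -0.212, 0.0241]
tool_rot: [-2.376, -2.054, -0.005]
contact_force: [-1.6, 1.3, 3.8]
opening: 0.0124
```

{"name": "apply_moves", "arguments": {"rows": [[0,0,0,0,0,0],[0,0,0,0,0,0],[0,0,0,0,0,0],[0,0,-1,0,0,0],[0,0,-4,0,0,0],[0,0,-8,0,0,0],[8,-25,-11,0,0,0],[8,-25,-11,0,0,0],[8,-25,-11,0,0,0],[8,-25,-11,0,0,0],[8,-25,-11,0,0,0],[8,-25,-11,0,0,0],[8,-25,-11,0,0,0],[8,-25,-11,0,0,0]], "grip": 0.5, "squeeze": 20}}

```text
t: 48.8
tool_pos: [0.3141, -0.0974, 0.1348]
tool_rot: [2.375, 2.054, 0.006]
contact_force: [0.9, 0.3, -0.3]
opening: 0.0431
```

```bash
python3 - <<'E'
from h import *
print(ctrl.get_obs()["tool_pos"],ctrl.get_obs()["t"])
save("side","s30.png",(300,285,420,480),3.5)
save("top","t30.png",(370,210,540,310),4.6)
save("top","t30b.png",(200,270,340,330),5.5)
save("side","s30b.png",(220,170,330,280),5.5)
E
```

```text
[ 0.31409182 -0.09736288  0.13484692] 48.8
```

View pics/s30.png

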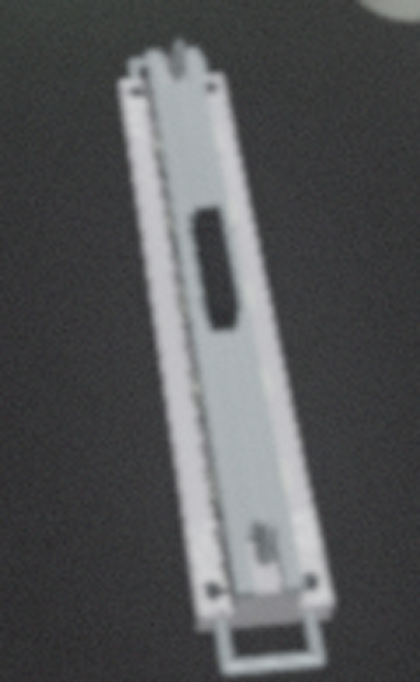

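View pics/t30.png

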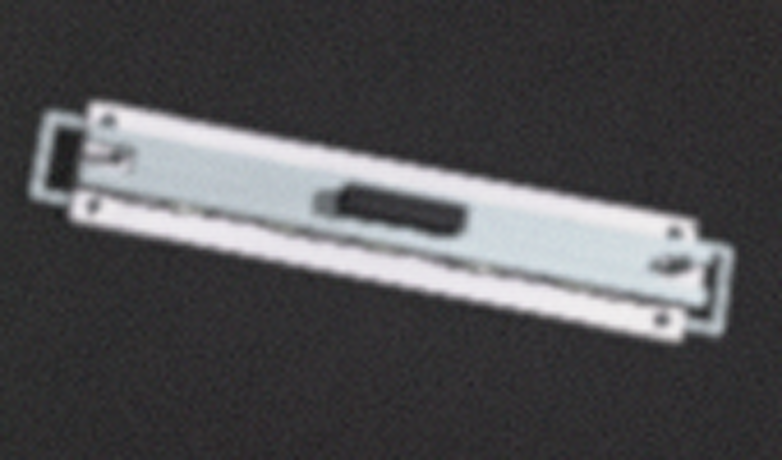

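View pics/t30b.png

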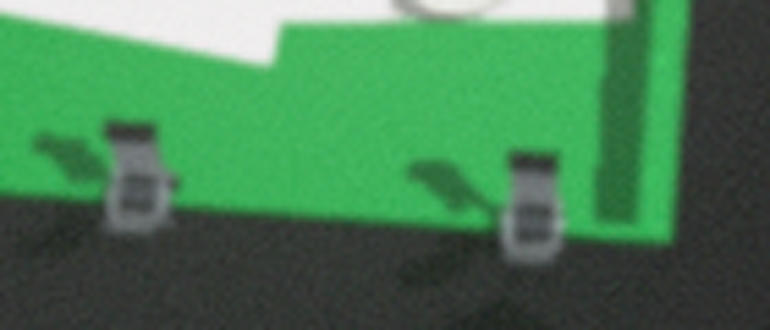

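View pics/s30b.png

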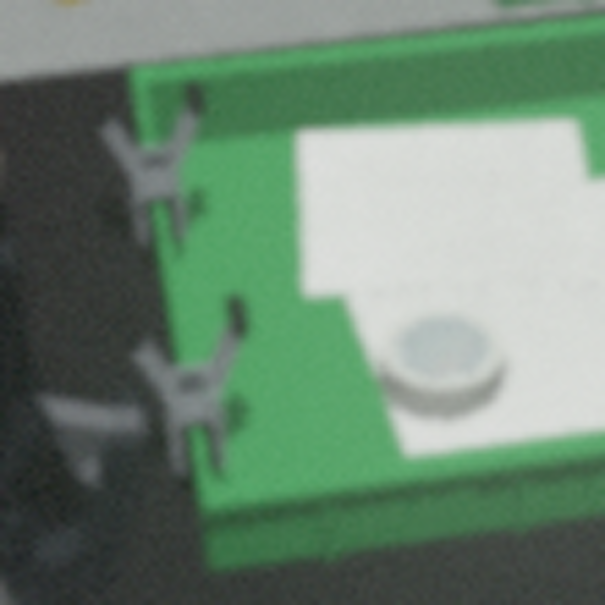

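```bash
python3 - <<'E'
from h import *
s=cam("side");t=cam("top")
for n,h,r1,r2 in (("A",(255.1,239.6),(246.7,234),(263.3,226.4)),("B",(248.5,199.6),(240.4,193.3),(255.5,187.3))):
  print("side",n,"hinge",onz(s,*h,.057)[:2].round(4),"rollers",onz(s,*r1,.095)[:2].round(4),onz(s,*r2,.095)[:2].round(4))
for n,h,r1,r2 in (("A",(296.7,310.4),(296.4,315.5),(296.9,299.5)),("B",(225.1,304.5),(224.9,310.4),(223.8,293.8))):
  print("top",n,"hinge",onz(t,*h,.057)[:2].round(4),"rollers",onz(t,*r1,.095)[:2].round(4),onz(t,*r2,.095)[:2].round(4))
# tray near wall line: green boundary in top view
hsv=cv2.cvtColor(t["color"],cv2.COLOR_BGR2HSV)
m=((hsv[...,0]>45)&(hsv[...,0]<80)&(hsv[...,1]>120))
L=[]
for u in list(range(195,216))+list(range(232,288))+list(range(304,318)):
    v=np.where(m[280:330,u])[0]
    if len(v): L.append(onz(t,u,280+v.max()+.5,.045)[:2])
L=np.array(L); k=np.polyfit(L[:,1],L[:,0],1); print("near edge x=",k, "angle deg",np.degrees(np.arctan(k[0])), "resid",np.std(L[:,0]-np.polyval(k,L[:,1])))
for y in (.15,.31): print(y,np.polyval(k,y)+.0025)
E
```

```text
side A hinge [0.4111 0.1442] rollers [0.3931 0.1226] [0.4317 0.1405]
side B hinge [0.4144 0.3005] rollers [0.3955 0.2777] [0.4344 0.2953]
top A hinge [0.4057 0.1382] rollers [0.3929 0.1364] [0.4265 0.1375]
top B hinge [0.4096 0.2957] rollers [0.3949 0.2882] [0.4297 0.2938]
near edge x= [0.01943465 0.39875775] angle deg 1.113383307299603 resid 0.0007437733361894797
0.15 0.40417294615762567
0.31 0.4072824902942537
```

```bash
python3 - <<'E'
from h import *
plan([0.4065,0.1385,0.12],-1.1)
E
```

```text
t 49.1 pos [ 0.3136 -0.0971  0.1337] q6 -0.39 F [0.1 0.2 0.3] op 0.0428
ROW [24.65, 5.78, 1.45] [-0.0, -0.04, -1.44] n>= 5.1
tool axes [[0.145, 0.989, 0.0], [0.989, -0.145, 0.004], [0.004, -0.0, -1.0]]
```

{"name": "apply_moves", "arguments": {"rows": [[24.6,5.8,0,0,0,-1.44],[24.6,5.8,0,0,0,-1.44],[24.6,5.8,0,0,0,-1.44],[24.6,5.8,0,0,0,-1.44],[24.6,5.8,0,0,0,-1.44],[24.6,5.8,0,0,0,-1.44],[24.6,5.8,1.5,0,0,-1.44],[24.6,5.8,1.5,0,0,-1.44],[24.6,5.8,1.5,0,0,-1.44],[24.6,5.8,1.5,0,0,-1.44]], "grip": 0.18}}

```text
t: 50.1
tool_pos: [0.4066, 0.1368, 0.1195]
tool_rot: [-2.244, -2.195, -0.004]
contact_force: [0.9, 0.1, 0.4]
opening: 0.0699
```

```bash
python3 - <<'E'
from h import *
plan([0.4065,0.1385,0.054],-1.1)
save("side","s31.png",(190,130,330,270),5)
E
```

```text
t 50.1 pos [0.4066 0.1368 0.1195] q6 0.17 F [0.9 0.1 0.4] op 0.0699
ROW [0.15, -0.01, 6.55] [0.0, -0.04, -0.03] n>= 1.3
tool axes [[0.022, 1.0, 0.0], [1.0, -0.022, 0.003], [0.003, 0.0, -1.0]]
```

View pics/s31.png

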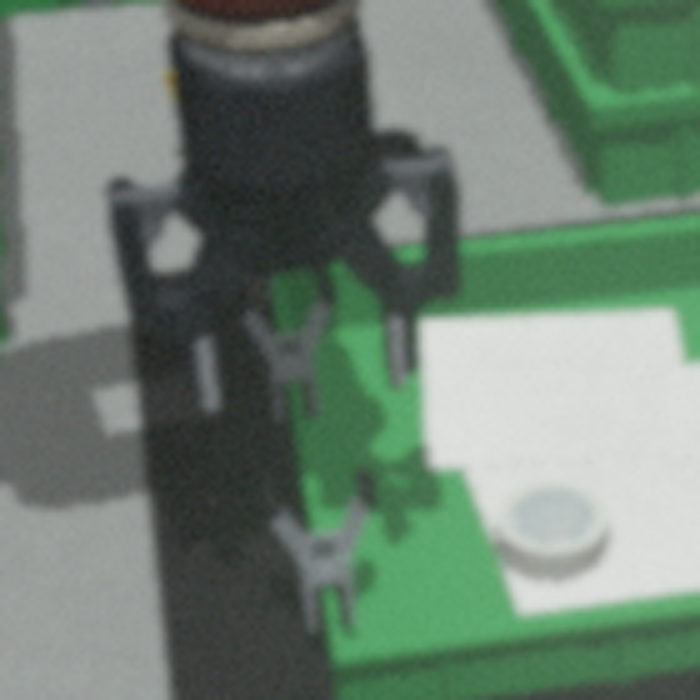

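```bash
python3 - <<'E'
from h import *
s=cam("side")
p=proj(s,[[.4066,.1368,.155],[.4066,.1368,.095],[.4066,.1385,.095]]); print((p-[190,130])*5)
E
```

```text
[[298.86428965 385.86549491]
 [310.68854876 495.13106371]
 [310.21244239 492.71474679]]
```

{"name": "apply_moves", "arguments": {"rows": [[0.1,0.2,2,0,0,0],[0.1,0.2,4,0,0,0],[0.1,0.2,5.5,0,0,0],[0.1,0.2,6.5,0,0,0],[0.1,0.2,6.5,0,0,0],[0.1,0.2,6.5,0,0,0]]}}

```text
t: 50.8
tool_pos: [0.4095, 0.1382, 0.0557]
tool_rot: [-2.245, -2.196, -0.007]
contact_force: [-0.1, -0.5, 0.4]
opening: 0.0703
```

```bash
python3 - <<'E'
from h import *
plan([0.4085,0.1385,0.054],-1.1)
save("side","s32.png",(190,130,330,270),5)
save("top","t32.png",(230,230,370,340),5)
E
```

```text
t 50.8 pos [0.4095 0.1382 0.0557] q6 0.17 F [-0.1 -0.5  0.4] op 0.0703
ROW [0.03, -0.1, 0.17] [0.02, -0.04, -0.03] n>= 0.0
tool axes [[0.022, 1.0, 0.002], [1.0, -0.022, 0.004], [0.004, 0.002, -1.0]]
```

View pics/s32.png

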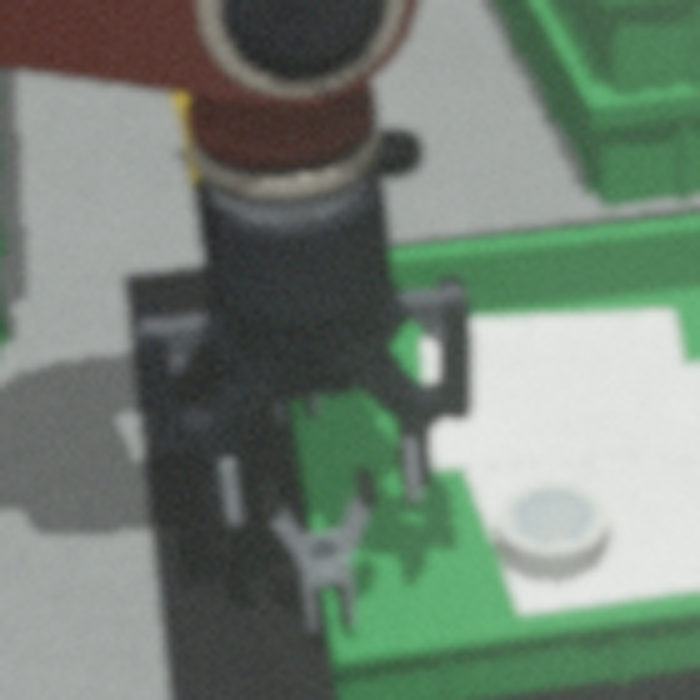

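View pics/t32.png

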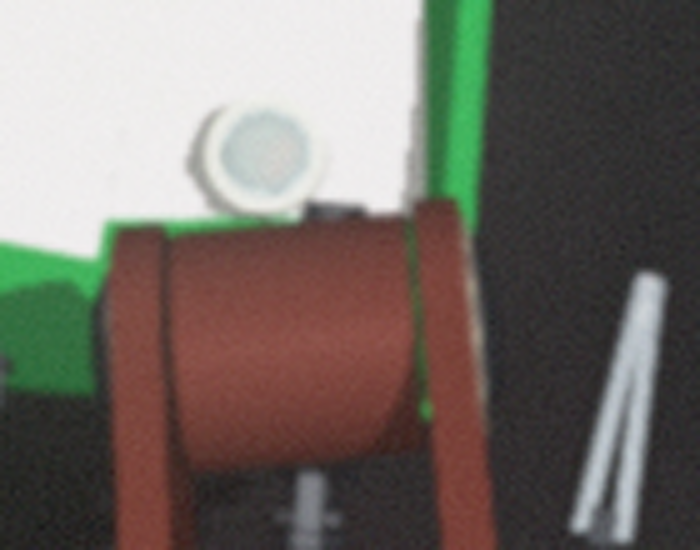

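{"name": "apply_moves", "arguments": {"rows": [[0,0,0.5,0,0,0],[0,0,0.5,0,0,0],[0,0,0.5,0,0,0]]}}

```text
t: 51.2
tool_pos: [0.41, 0.1384, 0.0513]
tool_rot: [-2.245, -2.197, -0.008]
contact_force: [-0.3, -0.0, 0.0]
opening: 0.07
```

{"name": "apply_moves", "arguments": {"rows": [[0,0,0,0,0,0],[0,0,0,0,0,0],[0,0,0,0,0,0],[0,0,0,0,0,0],[0,0,0,0,0,0],[0,0,0,0,0,0]], "grip": 0.85, "squeeze": 30}}

```text
t: 51.8
tool_pos: [0.4107, 0.1385, 0.0519]
tool_rot: [2.245, 2.197, 0.01]
contact_force: [0.8, -0.7, 2.7]
opening: 0.0271
```

```bash
python3 - <<'E'
from h import *
plan([0.4085,0.1385,0.1],-1.1)
save("side","s33.png",(220,180,320,270),7)
E
```

```text
t 51.8 pos [0.4107 0.1385 0.0519] q6 0.17 F [ 0.8 -0.7  2.7] op 0.0271
ROW [0.02, -0.2, -4.81] [0.06, -0.05, -0.03] n>= 1.0
tool axes [[0.022, 1.0, 0.005], [1.0, -0.022, 0.004], [0.004, 0.005, -1.0]]
```

View pics/s33.png

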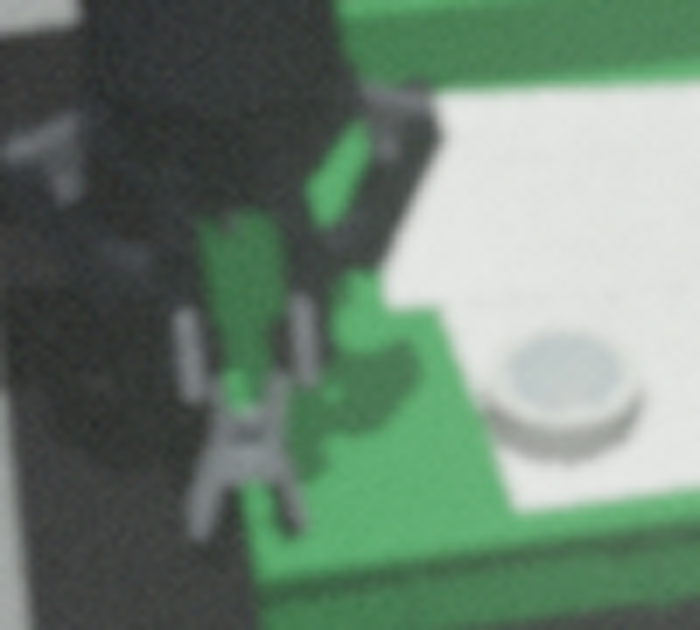

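{"name": "apply_moves", "arguments": {"rows": [[0,0,-1,0,0,0],[0,0,-3,0,0,0],[0,0,-6,0,0,0],[0,0,-8,0,0,0],[0,0,-8,0,0,0],[0,0,-8,0,0,0]]}}

```text
t: 52.45
tool_pos: [0.4099, 0.1382, 0.1315]
tool_rot: [2.245, 2.197, 0.01]
contact_force: [-0.2, 0.1, -1.2]
opening: 0.0273
```

```bash
python3 - <<'E'
from h import *
plan([0.5702,-0.0752,0.125],-8.25)
save("side","s34.png",(200,140,320,250),6)
E
```

```text
t 52.45 pos [0.4099 0.1382 0.1315] q6 0.17 F [-0.2  0.1 -1.2] op 0.0273
ROW [-20.99, 16.48, 0.63] [0.05, -0.05, 1.4] n>= 5.3
tool axes [[0.021, 1.0, 0.004], [1.0, -0.021, 0.004], [0.004, 0.004, -1.0]]
```

View pics/s34.png

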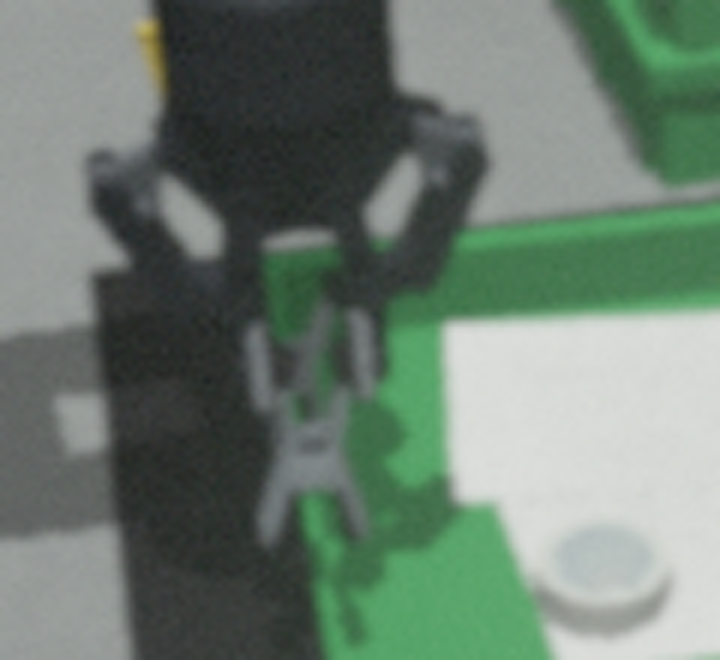

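{"name": "apply_moves", "arguments": {"rows": [[-21,16.5,0,0,0,1.4],[-21,16.5,0,0,0,1.4],[-21,16.5,0,0,0,1.4],[-21,16.5,0,0,0,1.4],[-21,16.5,0,0,0,1.4],[-21,16.5,0,0,0,1.4],[-21,16.5,0,0,0,1.4],[-21,16.5,0,0,0,1.4],[-21,16.5,0,0,0,1.4],[-21,16.5,0,0,0,1.4]]}}

```text
t: 53.5
tool_pos: [0.5689, -0.0741, 0.1298]
tool_rot: [-2.372, -2.057, -0.007]
contact_force: [0.4, 0.1, 0.2]
opening: 0.0272
```

```bash
python3 - <<'E'
from h import *
plan([0.5702,-0.0752,0.105],-8.25)
save("side","s35.png",(300,220,400,330),6)
save("top","t35.png",(350,200,470,300),6)
E
```

```text
t 53.5 pos [ 0.5689 -0.0741  0.1298] q6 -0.12 F [0.4 0.1 0.2] op 0.0272
ROW [-0.1, 0.14, 2.48] [0.02, -0.05, 0.02] n>= 0.5
tool axes [[0.142, 0.99, 0.002], [0.99, -0.142, 0.004], [0.004, 0.001, -1.0]]
```

View pics/s35.png

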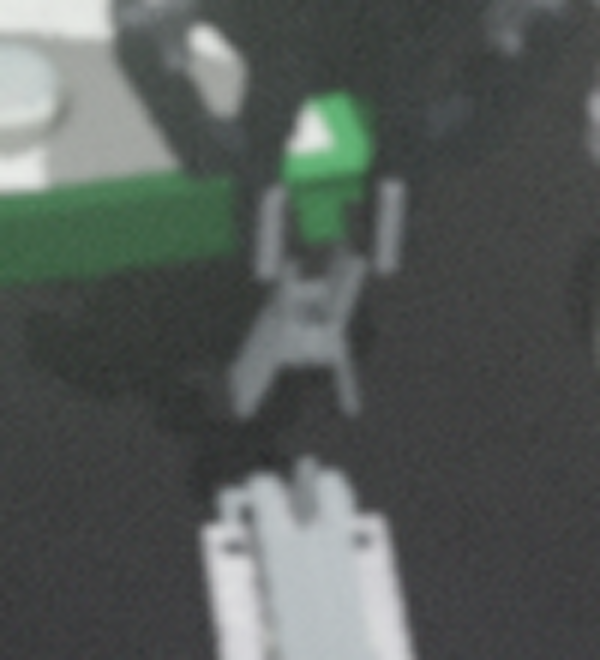

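View pics/t35.png

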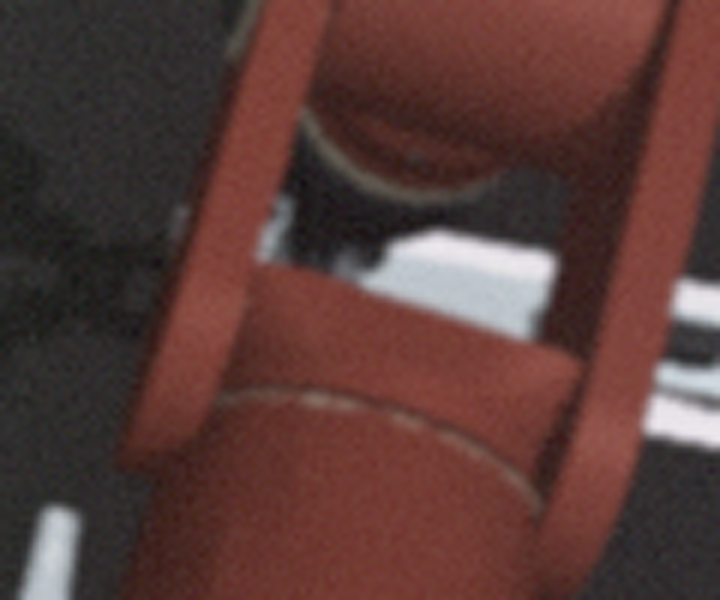

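```bash
python3 - <<'E'
from h import *
s=cam("side"); o=ctrl.get_obs()["tool_pos"];print(o)
for n,u,v,z in (("jaw",349.5,288.7,.101),("jawz-5",349.5,288.7,.096),("hinge",313/6+300,308/6+220,.135),("pintop",351.2,297,.064),("pinbase@40",305/6+300,515/6+220,.040),("tipL",268/6+300,277/6+220,.154),("tipR",388/6+300,270/6+220,.154)):
    print(n,onz(s,u,v,z).round(4))
E
```

```text
[ 0.56941647 -0.074652    0.13024217]
jaw [ 0.5635 -0.0861  0.101 ]
jawz-5 [ 0.565  -0.0818  0.096 ]
hinge [ 0.5699 -0.075   0.135 ]
pintop [ 0.5722 -0.0757  0.064 ]
pinbase@40 [ 0.5723 -0.0778  0.04  ]
tipL [ 0.5538 -0.0771  0.154 ]
tipR [ 0.5905 -0.0823  0.154 ]
```

{"name": "apply_moves", "arguments": {"rows": [[-0.1,0.35,1,0,0,0],[-0.1,0.35,2,0,0,0],[-0.1,0.35,2.5,0,0,0],[-0.1,0.35,2.5,0,0,0],[-0.1,0.35,2.5,0,0,0]]}}

```text
t: 54.15
tool_pos: [0.5726, -0.076, 0.1048]
tool_rot: [-2.373, -2.056, -0.007]
contact_force: [-0.3, 0.4, -0.5]
opening: 0.0271
```

```bash
python3 - <<'E'
from h import *
plan([0.5735,-0.0760,0.07],-8.25)
save("side","s36.png",(315,240,385,320),9)
save("top","t36.png",(370,210,450,280),9)
E
```

```text
t 54.15 pos [ 0.5726 -0.076   0.1048] q6 -0.12 F [-0.3  0.4 -0.5] op 0.0271
ROW [-0.0, 0.08, 3.48] [0.02, -0.05, 0.02] n>= 0.7
tool axes [[0.142, 0.99, 0.002], [0.99, -0.142, 0.004], [0.004, 0.001, -1.0]]
```

View pics/s36.png

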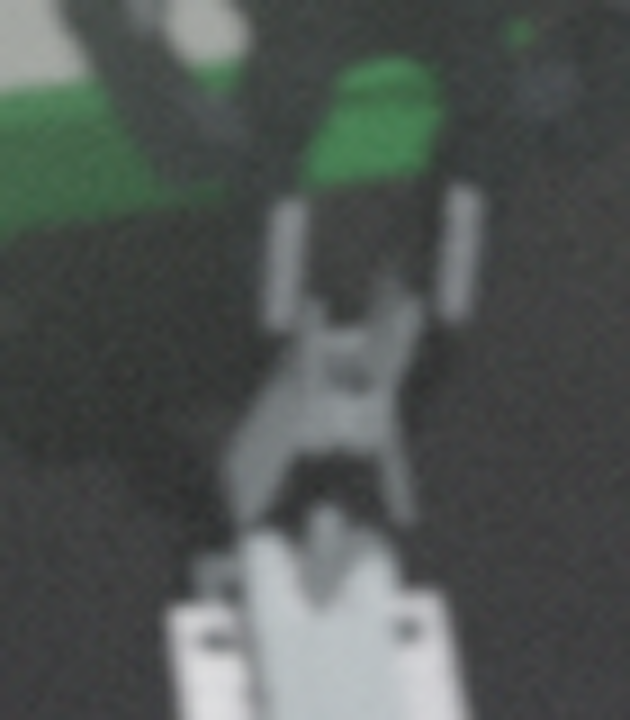

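View pics/t36.png

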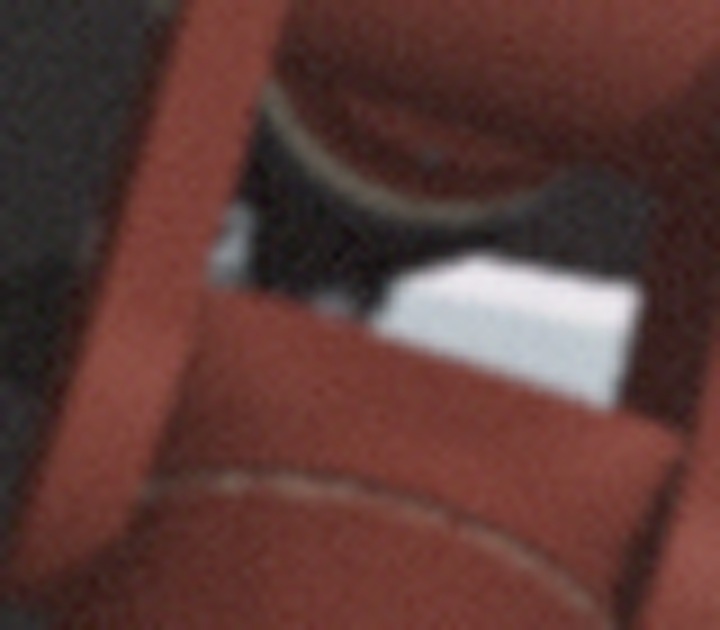

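{"name": "apply_moves", "arguments": {"rows": [[0,0,0.5,0,0,0],[0,0,1,0,0,0],[0,0,1.5,0,0,0],[0,0,2,0,0,0],[0,0,2,0,0,0]]}}

```text
t: 54.75
tool_pos: [0.5723, -0.0759, 0.0842]
tool_rot: [-2.372, -2.056, -0.006]
contact_force: [-1.0, 0.6, -0.7]
opening: 0.0275
```

{"name": "apply_moves", "arguments": {"rows": [[0,0,0.4,0,0,0],[0,0,0.8,0,0,0],[0,0,1.1,0,0,0],[0,0,1.1,0,0,0]]}}

```text
t: 55.15
tool_pos: [0.573, -0.076, 0.0747]
tool_rot: [-2.373, -2.057, -0.007]
contact_force: [-1.7, 0.3, 5.2]
opening: 0.0274
```

```bash
python3 - <<'E'
from h import *
plan([0.5735,-0.0760,0.07],-8.25)
save("side","s37.png",(315,240,385,320),9)
E
```

```text
t 55.15 pos [ 0.573  -0.076   0.0747] q6 -0.12 F [-1.7  0.3  5.2] op 0.0274
ROW [0.01, 0.05, 0.47] [0.02, -0.05, 0.02] n>= 0.1
tool axes [[0.142, 0.99, 0.002], [0.99, -0.142, 0.004], [0.004, 0.002, -1.0]]
```

View pics/s37.png

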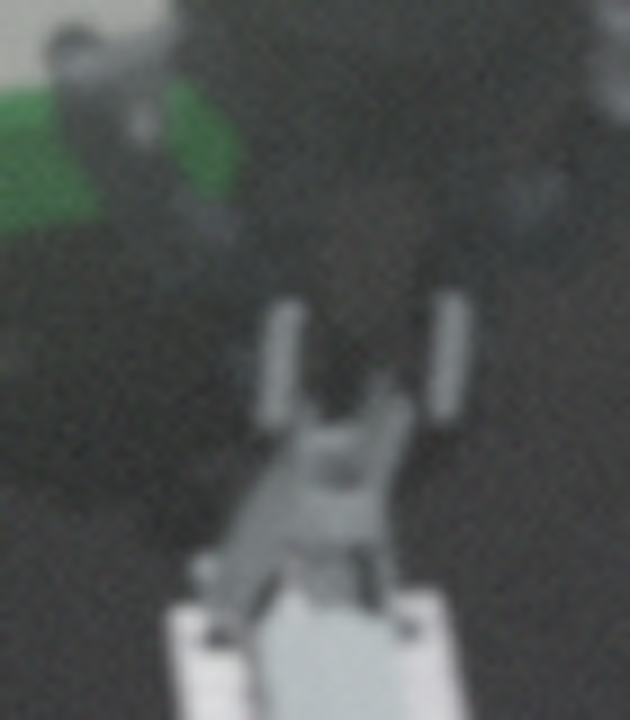

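```bash
python3 - <<'E'
from h import *
s=cam("side")
for z in(.064,.07,.076,.082,.09): print(z, ((proj(s,[[.571,-.0757,z],[.5695,-.0856,z]])-[315,240])*9).round(0).tolist())
E
```

```text
0.064 [[321.0, 514.0], [327.0, 549.0]]
0.07 [[322.0, 495.0], [329.0, 530.0]]
0.076 [[324.0, 477.0], [330.0, 512.0]]
0.082 [[325.0, 458.0], [332.0, 493.0]]
0.09 [[328.0, 432.0], [334.0, 467.0]]
```

{"name": "apply_moves", "arguments": {"rows": [[0,0,-0.5,0,0,0],[0,0.1,-0.5,-0.5,0,0],[0,0.1,-0.5,-1,0,0],[0,0.1,-0.5,-1,0,0],[0,0.1,-0.2,-1,0,0],[0,0.1,0,-1,0,0],[0,0.1,0.1,-1,0,0],[0,0.1,0.2,-1,0,0],[0,0.1,0.2,-1,0,0]]}}

```text
t: 56.15
tool_pos: [0.5749, -0.0764, 0.0742]
tool_rot: [2.323, 2.014, 0.095]
contact_force: [-2.9, 1.1, 6.2]
opening: 0.0272
```

```bash
python3 - <<'E'
from h import *
plan([0.5735,-0.0760,0.07],-8.25)
save("side","s38.png",(315,240,385,320),9)
E
```

```text
t 56.15 pos [ 0.5749 -0.0764  0.0742] q6 -0.13 F [-2.9  1.1  6.2] op 0.0272
ROW [0.02, -0.19, 0.41] [1.03, -0.05, 0.02] n>= 0.6
tool axes [[0.142, 0.986, 0.09], [0.99, -0.142, -0.009], [0.004, 0.09, -0.996]]
```

View pics/s38.png

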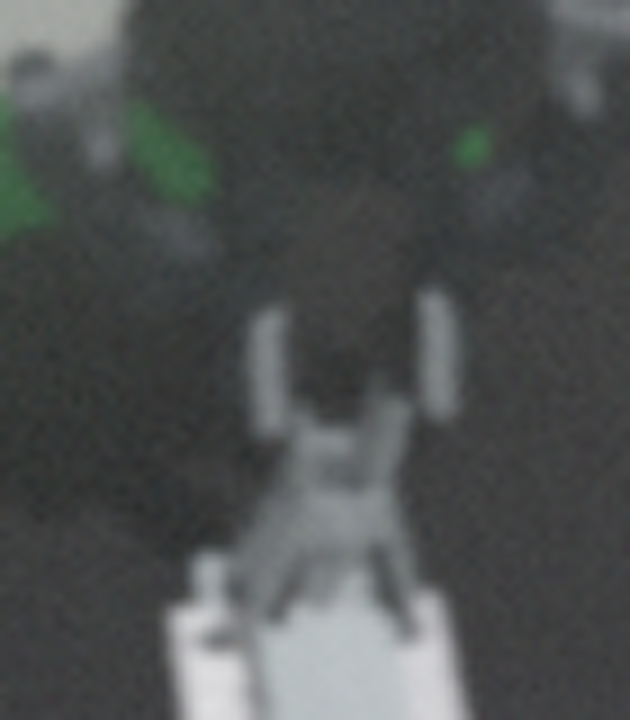

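{"name": "apply_moves", "arguments": {"rows": [[0,0,0.6,0,0,0],[0,0,1.1,0,0,0],[0,0,1.3,0,0,0],[0,0,1.3,0,0,0],[0,0,1.3,0,0,0]], "grip": 0.18, "squeeze": 20}}

```text
t: 56.7
tool_pos: [0.5759, -0.0764, 0.0609]
tool_rot: [2.324, 2.014, 0.095]
contact_force: [-0.7, -0.3, -0.3]
opening: 0.0705
```

```bash
python3 - <<'E'
from h import *
plan([0.5735,-0.0760,0.15],-8.25)
save("side","s39.png",(315,240,385,320),9)
E
```

```text
t 56.7 pos [ 0.5759 -0.0764  0.0609] q6 -0.13 F [-0.7 -0.3 -0.3] op 0.0705
ROW [0.05, 0.56, -8.9] [1.02, -0.05, 0.02] n>= 1.8
tool axes [[0.142, 0.986, 0.089], [0.99, -0.142, -0.009], [0.004, 0.089, -0.996]]
```

View pics/s39.png

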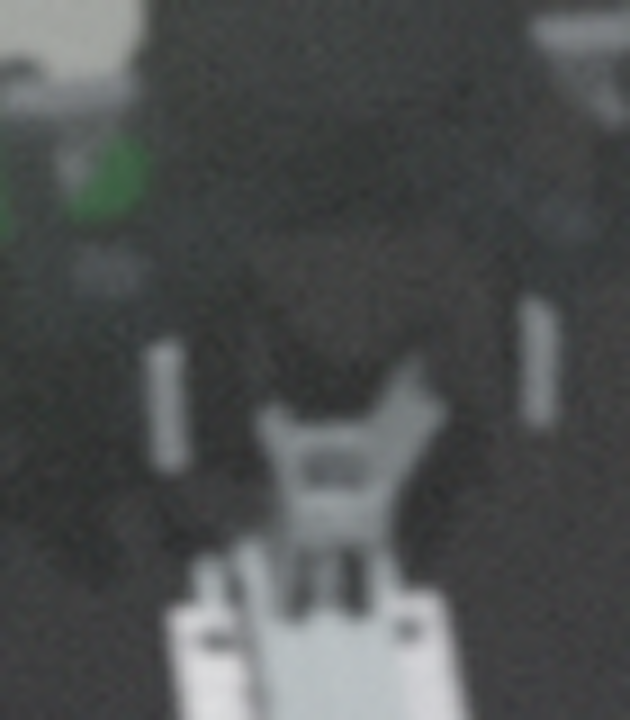

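{"name": "apply_moves", "arguments": {"rows": [[0,0.1,-2,0,0,0],[0,0.3,-5,0,0,0],[0,0.6,-9,0.5,0,0],[0,0.6,-9,1,0,0],[0,0.6,-9,1,0,0],[0,0.6,-9,1,0,0]]}}

```text
t: 57.35
tool_pos: [0.5734, -0.0764, 0.1503]
tool_rot: [-2.373, -2.057, -0.007]
contact_force: [-0.7, 0.0, -0.1]
opening: 0.0701
```

```bash
python3 - <<'E'
from h import *
plan([0.4125,0.2943,0.13],-1.1)
save("side","s40.png",(315,240,385,320),9)
E
```

```text
t 57.35 pos [ 0.5734 -0.0764  0.1503] q6 -0.12 F [-0.7  0.  -0.1] op 0.0701
ROW [34.4, -21.19, 2.14] [0.02, -0.05, -1.41] n>= 8.1
tool axes [[0.142, 0.99, 0.002], [0.99, -0.142, 0.004], [0.004, 0.002, -1.0]]
```

View pics/s40.png

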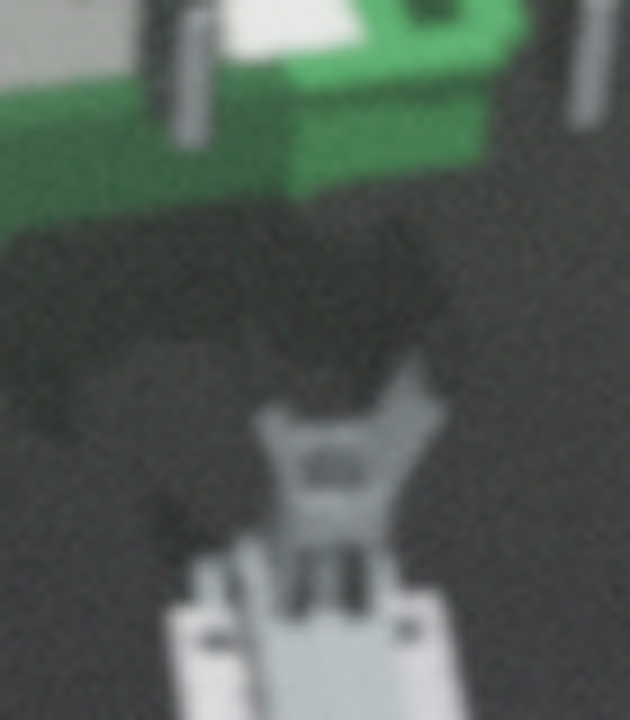

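Clip A is on pin_l (hinge px ~352,291), upright. On to clip B.

{"name": "apply_moves", "arguments": {"rows": [[34.4,-21.2,0,0,0,-1.4],[34.4,-21.2,0,0,0,-1.4],[34.4,-21.2,0,0,0,-1.4],[34.4,-21.2,0,0,0,-1.4],[34.4,-21.2,0,0,0,-1.4],[34.4,-21.2,0,0,0,-1.4],[34.4,-21.2,0,0,0,-1.4],[34.4,-21.2,0,0,0,-1.4],[34.4,-21.2,1,0,0,-1.4],[34.4,-21.2,2.5,0,0,-1.4],[34.4,-21.2,2.5,0,0,-1.4],[34.4,-21.2,2.5,0,0,-1.4],[34.4,-21.2,2.5,0,0,-1.4]]}}

```text
t: 58.7
tool_pos: [0.4127, 0.2933, 0.126]
tool_rot: [-2.245, -2.195, -0.006]
contact_force: [0.4, -0.3, -0.1]
opening: 0.0701
```

```bash
python3 - <<'E'
from h import *
plan([0.4125,0.2943,0.051],-1.1)
s=save("side","s41.png",(190,110,310,220),6)
o=ctrl.get_obs()["tool_pos"]
print((proj(s,[o+[0,0,.036],[o[0],o[1],.095]])-[190,110])*6)
E
```

```text
t 58.7 pos [0.4127 0.2933 0.126 ] q6 0.49 F [ 0.4 -0.3 -0.1] op 0.0701
ROW [0.07, -0.03, 7.5] [0.01, -0.05, -0.04] n>= 1.5
tool axes [[0.023, 1.0, 0.001], [1.0, -0.023, 0.004], [0.004, 0.001, -1.0]]
[[325.25478572 330.91802211]
 [340.82946919 472.62771397]]
```

View pics/s41.png

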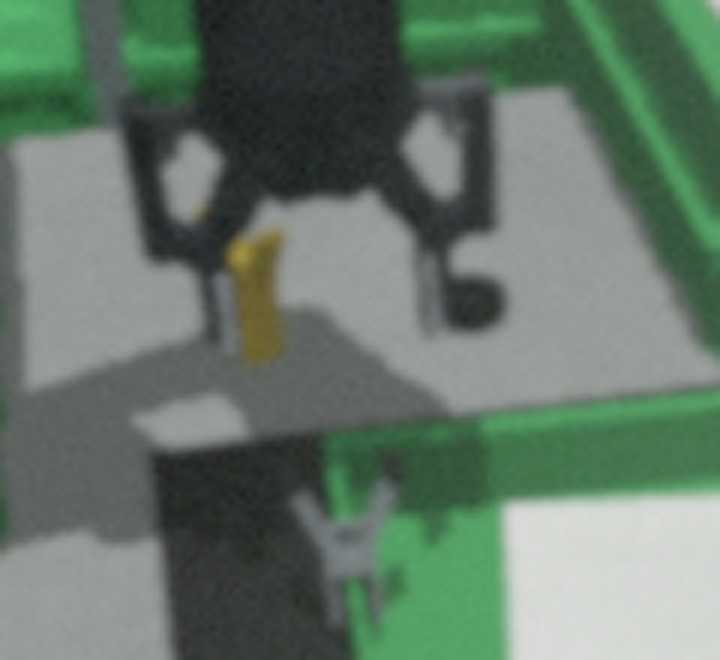

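{"name": "apply_moves", "arguments": {"rows": [[0.1,0,2,0,0,0],[0.1,0,4,0,0,0],[0.1,0,6,0,0,0],[0.1,0,7,0,0,0],[0.1,0,7.5,0,0,0],[0.1,0,7.5,0,0,0],[0.1,0,7.5,0,0,0]]}}

```text
t: 59.45
tool_pos: [0.4138, 0.2951, 0.0525]
tool_rot: [-2.245, -2.195, -0.009]
contact_force: [-0.2, -0.5, 0.5]
opening: 0.0698
```

{"name": "apply_moves", "arguments": {"rows": [[0,0,0,0,0,0],[0,0,0,0,0,0],[0,0,0,0,0,0],[0,0,0,0,0,0],[0,0,0,0,0,0],[0,0,0,0,0,0]], "grip": 0.85, "squeeze": 30}}

```text
t: 60.05
tool_pos: [0.4151, 0.2957, 0.0539]
tool_rot: [-2.246, -2.196, -0.014]
contact_force: [1.9, 0.2, 6.2]
opening: 0.0274
```

{"name": "apply_moves", "arguments": {"rows": [[0,0,-1,0,0,0],[0,0,-3,0,0,0],[0,0,-6,0,0,0],[0,0,-8,0,0,0],[0,0,-8,0,0,0],[0,0,-8,0,0,0]]}}

```text
t: 60.65
tool_pos: [0.4141, 0.295, 0.1333]
tool_rot: [-2.246, -2.196, -0.013]
contact_force: [-1.1, -0.7, -0.9]
opening: 0.0274
```

```bash
python3 - <<'E'
from h import *
plan([0.5304,-0.3490,0.125],-8.25)
save("side","s42.png",(190,110,310,220),6)
E
```

```text
t 60.65 pos [0.4141 0.295  0.1333] q6 0.49 F [-1.1 -0.7 -0.9] op 0.0274
ROW [-64.12, 13.08, 0.5] [0.06, -0.08, 1.39] n>= 13.1
tool axes [[0.023, 1.0, 0.005], [1.0, -0.023, 0.006], [0.006, 0.005, -1.0]]
```

View pics/s42.png

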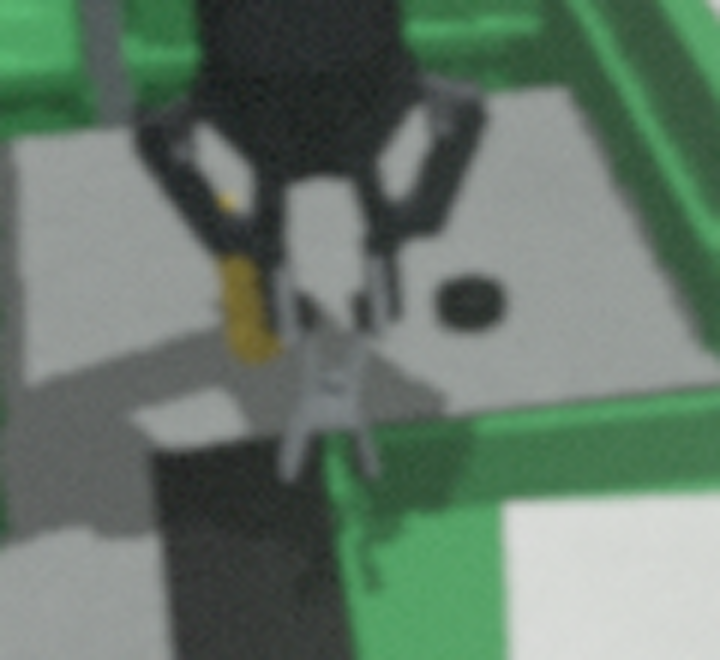

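{"name": "apply_moves", "arguments": {"rows": [[-50,3,-3,0,0,1.39],[-50,3,-3,0,0,1.39],[-50,3,-3,0,0,1.39],[-50,3,-3,0,0,1.39],[-50,3,-3,0,0,1.39],[-50,3,-3,0,0,1.39],[-50,3,-3,0,0,1.39],[-50,3,-3,0,0,1.39],[-50,3,-3,0,0,1.39],[-50,3,-3,0,0,1.39],[-64,13.2,-3,0,0,1.39],[-64,13.2,-3,0,0,1.39],[-64,13.2,-3,0,0,1.39],[-64,13.2,-3,0,0,1.39],[-64,13.2,-1,0,0,1.39],[-64,13.2,0,0,0,1.39],[-64,13.2,0,0,0,1.39],[-64,13.2,0,0,0,1.39],[-64,13.2,0,0,0,1.39]]}}

```text
t: 62.6
tool_pos: [0.5312, -0.3478, 0.1301]
tool_rot: [-2.374, -2.056, -0.01]
contact_force: [0.4, 0.5, -0.6]
opening: 0.0269
```

```bash
python3 - <<'E'
from h import *
plan([0.5323,-0.3488,0.105],-8.25)
s=save("side","s43.png",(330,340,430,470),6)
print((proj(s,[[.5323,-.3488,.064],[.5323,-.3488,.04]])-[330,340])*6)
save("side","s43b.png",(300,230,420,330),6)
E
```

```text
t 62.6 pos [ 0.5312 -0.3478  0.1301] q6 -0.56 F [ 0.4  0.5 -0.6] op 0.0269
ROW [-0.09, 0.11, 2.51] [0.04, -0.06, 0.01] n>= 0.5
tool axes [[0.143, 0.99, 0.005], [0.99, -0.143, 0.005], [0.005, 0.004, -1.0]]
[[285.35340803 572.15728287]
 [276.34250452 616.56386334]]
```

View pics/s43.png

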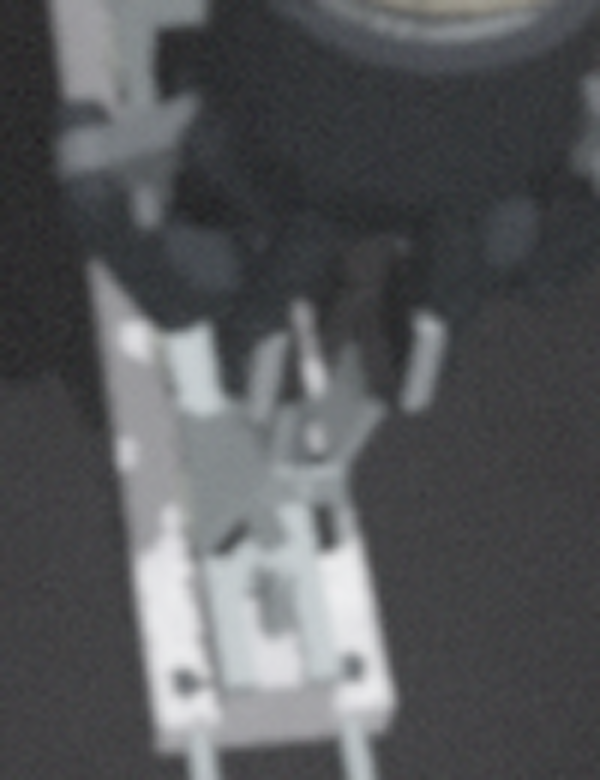

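```bash
python3 - <<'E'
from h import *
s=save("side","s44.png",(355,395,400,460),12)
print((proj(s,[[.5323,-.3488,.064],[.5323,-.3488,.04]])-[355,395])*12)
E
```

```text
[[270.70681607 484.31456574]
 [252.68500904 573.12772667]]
```

View pics/s44.png

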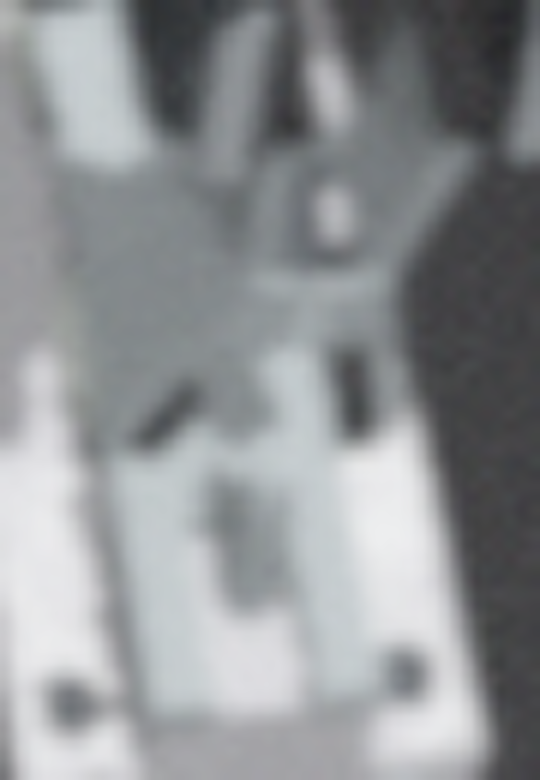

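View pics/s43b.png

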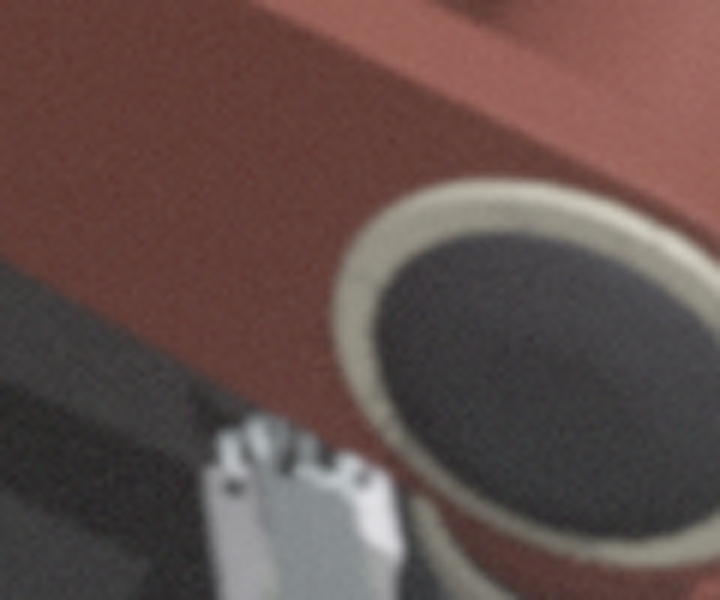

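{"name": "apply_moves", "arguments": {"rows": [[-0.1,0.15,0.8,0,0,0],[-0.1,0.15,1.6,0,0,0],[-0.1,0.15,2.2,0,0,0],[-0.1,0.15,2.2,0,0,0],[-0.1,0.15,2.2,0,0,0]]}}

```text
t: 63.25
tool_pos: [0.5326, -0.3491, 0.1079]
tool_rot: [-2.375, -2.056, -0.01]
contact_force: [-0.2, 0.6, -0.1]
opening: 0.0272
```

```bash
python3 - <<'E'
from h import *
plan([0.5325,-0.3488,0.105],-8.25)
s=save("side","s45.png",(350,385,405,460),10)
E
```

```text
t 63.25 pos [ 0.5326 -0.3491  0.1079] q6 -0.56 F [-0.2  0.6 -0.1] op 0.0272
ROW [0.03, -0.02, 0.29] [0.04, -0.06, 0.0] n>= 0.1
tool axes [[0.143, 0.99, 0.004], [0.99, -0.143, 0.005], [0.005, 0.004, -1.0]]
```

View pics/s45.png

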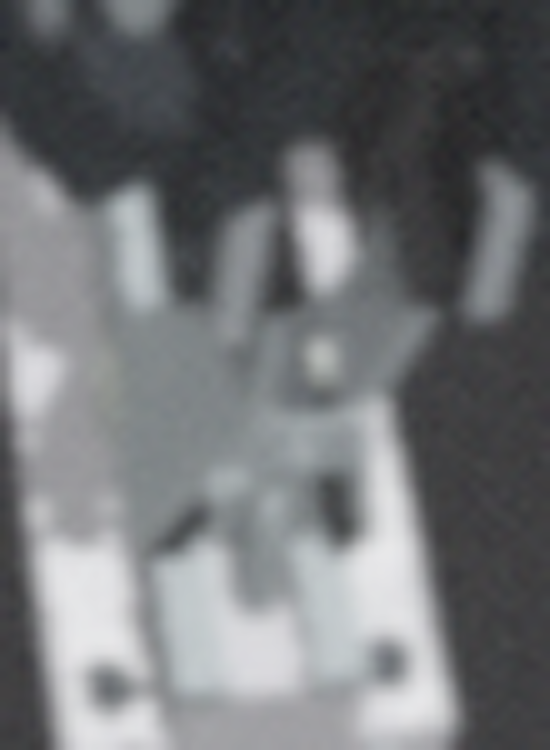

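{"name": "apply_moves", "arguments": {"rows": [[0,0,0.5,0,0,0],[0,0,1,0,0,0],[0,0,1.5,0,0,0],[0,0,2,0,0,0],[0,0,2,0,0,0]]}}

```text
t: 63.8
tool_pos: [0.5326, -0.3488, 0.0872]
tool_rot: [-2.374, -2.055, -0.01]
contact_force: [0.2, -0.2, -0.7]
opening: 0.0271
```

{"name": "apply_moves", "arguments": {"rows": [[0,0,0.4,0,0,0],[0,0,0.8,0,0,0],[0,0,1.2,0,0,0],[0,0,1.4,0,0,0],[0,0,1.4,0,0,0]]}}

```text
t: 64.3
tool_pos: [0.5339, -0.3501, 0.0768]
tool_rot: [2.373, 2.055, 0.01]
contact_force: [-3.1, 1.6, 10.7]
opening: 0.0272
```

```bash
python3 - <<'E'
from h import *
plan([0.5325,-0.3488,0.0745],-8.25)
s=save("side","s46.png",(350,385,405,460),10)
E
```

```text
t 64.3 pos [ 0.5339 -0.3501  0.0768] q6 -0.56 F [-3.1  1.6 10.7] op 0.0272
ROW [0.11, -0.16, 0.23] [0.07, -0.04, 0.01] n>= 0.1
tool axes [[0.143, 0.99, 0.006], [0.99, -0.143, 0.002], [0.003, 0.006, -1.0]]
```

View pics/s46.png

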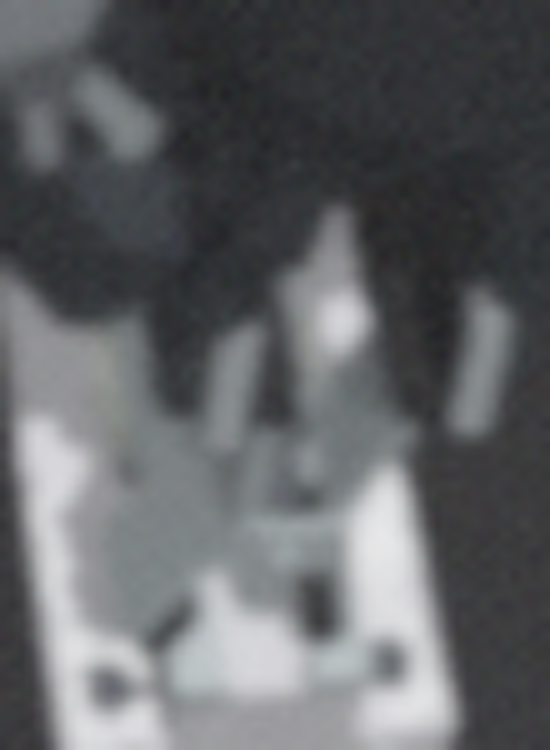

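{"name": "apply_moves", "arguments": {"rows": [[0,0,0.5,0,0,0],[0,0,1.0,0,0,0],[0,0,1.3,0,0,0],[0,0,1.3,0,0,0],[0,0,1.3,0,0,0]], "grip": 0.18, "squeeze": 20}}

```text
t: 64.85
tool_pos: [0.5336, -0.3497, 0.063]
tool_rot: [2.374, 2.056, 0.01]
contact_force: [0.0, -0.2, 0.7]
opening: 0.07
```

{"name": "apply_moves", "arguments": {"rows": [[0,0,-2,0,0,0],[0,0,-5,0,0,0],[0,0,-9,0,0,0],[10,-25,-10,0,0,0],[10,-25,-10,0,0,0],[10,-25,-10,0,0,0],[10,-25,-10,0,0,0],[10,-25,-10,0,0,0],[10,-25,-10,0,0,0],[10,-25,-10,0,0,0],[10,-25,-10,0,0,0]]}}

```text
t: 65.95
tool_pos: [0.3004, -0.2158, 0.1627]
tool_rot: [2.373, 2.054, 0.01]
contact_force: [-0.2, -0.6, 0.4]
opening: 0.0698
```

```bash
python3 - <<'E'
from h import *
o=ctrl.get_obs();print(o["tool_pos"],o["t"])
save("side","s47.png",(320,260,420,480),3.5)
save("side","s47b.png",(345,390,415,470),8)
save("top","t47.png",(365,210,545,310),4.4)
E
```

```text
[ 0.30035026 -0.215757    0.16267438] 65.95
```

View pics/s47.png

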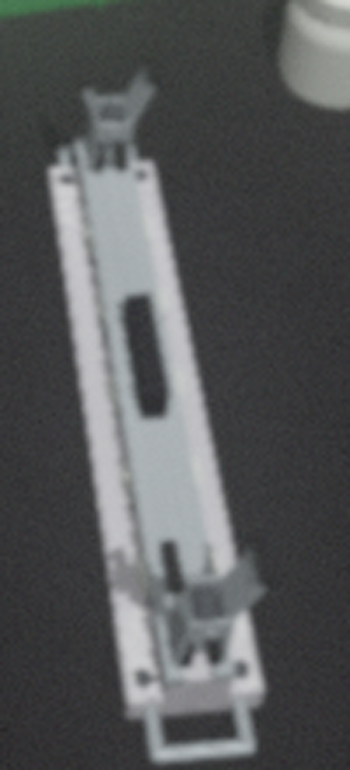

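View pics/s47b.png

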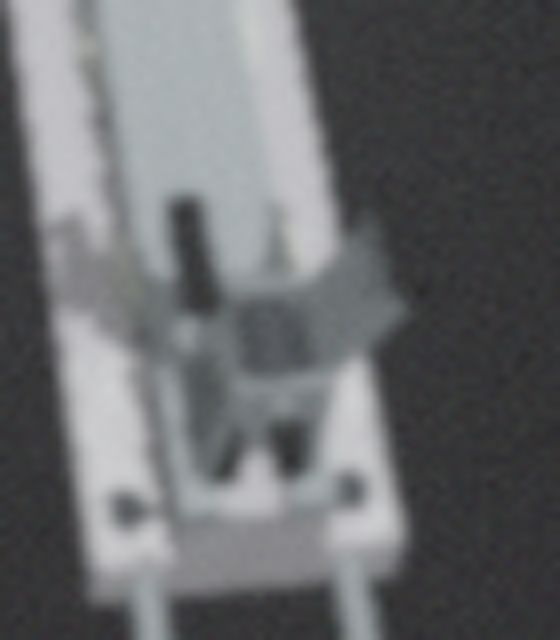

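View pics/t47.png

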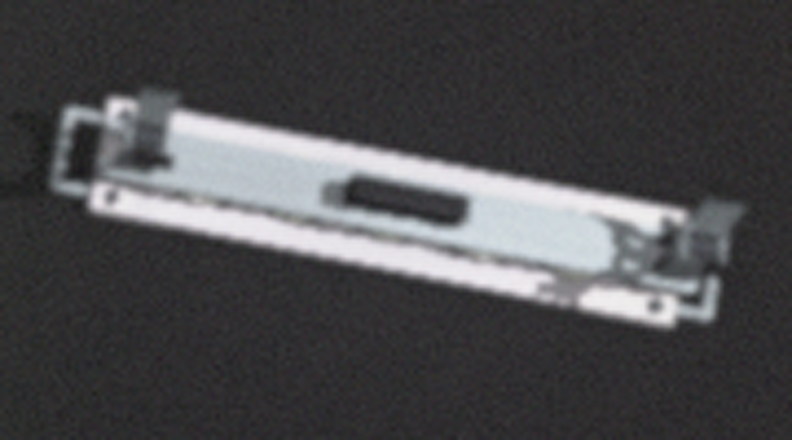

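```bash
python3 - <<'E'
from h import *
a=cam("top")["color"]; b=cam("top")["color"]
A=cv2.resize(b[225:260,380:415],None,fx=11,fy=11,interpolation=cv2.INTER_CUBIC)
B=cv2.resize(b[245:285,495:540],None,fx=9,fy=9,interpolation=cv2.INTER_CUBIC)
h=max(A.shape[0],B.shape[0]); im=np.zeros((h,A.shape[1]+B.shape[1]+5,3),np.uint8)
im[:A.shape[0],:A.shape[1]]=A; im[:B.shape[0],A.shape[1]+5:]=B
cv2.imwrite("pics/t48.png",im)
acc=sum(cam("side")["color"].astype(float) for _ in range(6))/6
cv2.imwrite("pics/s48.png",cv2.resize(acc[400:460,345:405],None,fx=10,fy=10,interpolation=cv2.INTER_CUBIC))
s=cam("side")
P=[.5323,-.3488]; X=np.array([.9896,-.144]);
for z in(.034,.04,.064,.074,.112):
  for d in(-.025,0,.025):
    q=np.array(P)+d*X; print(z,d,((proj(s,[[*q,z]])-[345,400])*10).round(0).tolist())
E
```

```text
0.034 -0.025 [[147.0, 460.0]]
0.034 0 [[307.0, 446.0]]
0.034 0.025 [[466.0, 431.0]]
0.04 -0.025 [[150.0, 442.0]]
0.04 0 [[311.0, 428.0]]
0.04 0.025 [[470.0, 413.0]]
0.064 -0.025 [[161.0, 368.0]]
0.064 0 [[326.0, 354.0]]
0.064 0.025 [[489.0, 339.0]]
0.074 -0.025 [[166.0, 336.0]]
0.074 0 [[332.0, 322.0]]
0.074 0.025 [[497.0, 307.0]]
0.112 -0.025 [[185.0, 210.0]]
0.112 0 [[358.0, 195.0]]
0.112 0.025 [[529.0, 180.0]][ WARN:0@25.802] global loadsave.cpp:1063 imwrite_ Unsupported depth image for selected encoder is fallbacked to CV_8U.
```

View pics/t48.png

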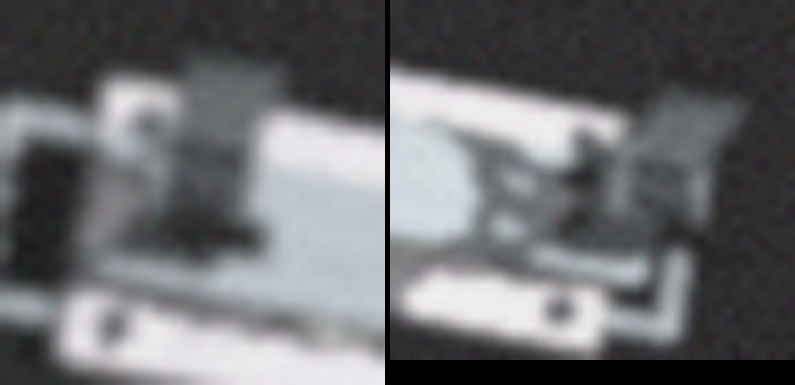

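View pics/s48.png

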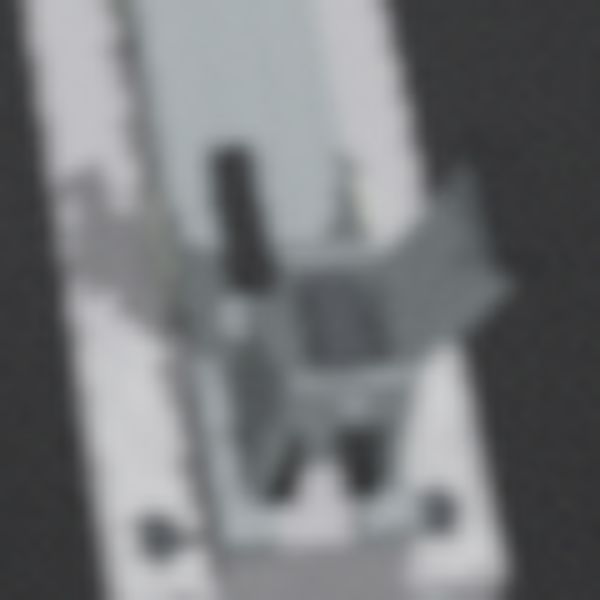

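```bash
python3 - <<'E'
from h import *
save("top","t49.png"); 
E
```

```text
(no output)
```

View pics/t49.png

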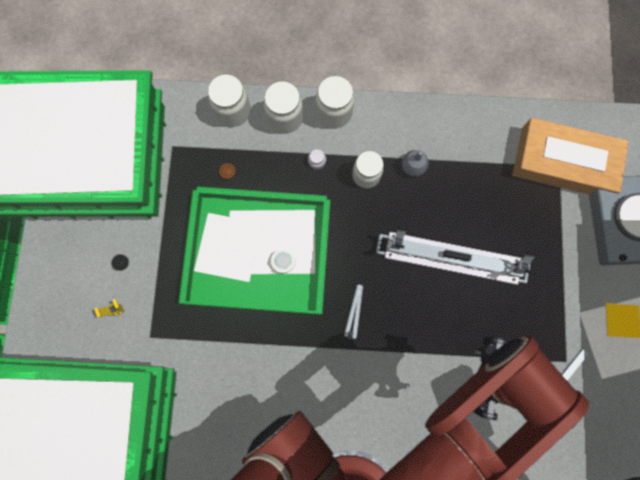

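```bash
python3 - <<'E'
from h import *
o=ctrl.get_obs();print(o["contact_force"],o["t"])
print(ctrl.finish_job())
E
```

```text
[ 0.82982459 -1.22683887  0.30696904] 66.6
the job is handed in; nothing more can be done
None
```

I handed the job in at t = 66.6 s. All five small lenses are in the rack pockets, the bar lies across both supports with a pin in each fork, and a clip is on each pin down at the bar. The hand-in gave no verdict.

My last pictures show:
- **Lenses:** all five sat flush and in line before the bar went on. They are under the bar now, so I did not look at them again after that.
- **Bar:** it lies along the rack with a pin visible in each fork.
- **Clips:** both stand upright with their jaw ends at the bar. I could not measure how hard they pinch. The clip on the -y pin looks about 3–4 mm off the pin along the rack, within the 9 mm allowed.
- **Other things:** the large lens, jar, blower, loupe, tweezers, black and brown lens look-alikes and yellow clip show no movement. The arm is clear of everything, reading about 1.5 N, which is mostly sensor noise.

Two checks disagreed:
- **Finger height:** the first touch found the finger tips about 27 mm above the reported TCP at 38 mm opening, where the text implies 13 mm at most. I used the measured offset for the lens grips and worked out the other openings from later contacts.
- **Cameras:** the two views differed by 2–4 mm, and by up to about 6 mm along the rack on the seated lenses. I set the fits from combined estimates, close-up pictures and contact forces.

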